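Pack the medicine carrier and check its weight on the hand scale

TASK

Pack for tomorrow's flight: stand every tablet box and pill bottle that is on the nightstand in the white carrier, one per cell, then click the carrier's carry handle up until it locks upright. Take the hand scale from the key holder, hook it under the handle's grip bar and lift the carrier clear of the nightstand by the scale alone, hold it still for about three seconds so that the weight can be read, and set it down gently. Lay the scale back in the holder's cradles as it was, then hold the carrier's release button down so that the handle folds fully down, and leave everything else where it is.

Things in the scene. Friction and masses are not known exactly. Their poses are not given: they have to be found in the camera images.
- carrier: the medicine carrier: open white caddy, loose, about 0.52 kg empty, 44 (x) x 160 mm (y) on a 4 mm thick foot plate 80 mm wide in x, walls 28 mm high, 3 mm thick, floor 4 mm; three dividers 24 mm high make four cells along y, each 38 (x) x 36.5 mm (y). A grey housing 56 x 18 x 58 mm high, 101 mm to +y of the centre, holds the release button. Origin: centre of the underside, z up
- cell1 (a point): centre of the floor of cell 1, at carrier x 0, y -58.7 mm, 4 mm above the carrier's underside
- cell2 (a point): centre of the floor of cell 2, at carrier x 0, y -19.5 mm, 4 mm above the carrier's underside
- cell3 (a point): centre of the floor of cell 3, at carrier x 0, y 19.5 mm, 4 mm above the carrier's underside
- cell4 (a point): centre of the floor of cell 4, at carrier x 0, y 58.7 mm, 4 mm above the carrier's underside
- handle (a joint): angle of the carry handle, a U-shaped bail hinged on the carrier's ends: 0 folded down, level to the carrier's -x side (front), 1.57 upright, stop at 1.64. A one-way ratchet clicks at about 0.33, 0.63, 0.93, 1.23 and 1.53 rad (upright lock; push past 1.60, it settles at 1.53). Raising takes about 1.2 N at the bar; a light spring folds it in 1 to 2 s while the button is down
- handle_bar (a point): middle of the handle's grip bar, a white sleeve 11 mm thick and 52 mm long that turns freely on the bail, along the carrier's y, 84 mm from the hinge axis; from its ends the bail slopes out to two arms 170 mm apart
- handle_hinge (a point): point of the handle's hinge axis above the carrier's centre; the axis is the carrier's y, 40 mm above the carrier's underside
- release (a joint): travel of the black release button in m: 0 up, 0.006 fully down; about 2 N frees the ratchet, 3.5 N takes it fully down; springs back. Keep it down until the handle has folded, else the ratchet catches it at a lower notch
- release_top (a point): centre of the top of the release button, a round black button 18 mm across on top of the grey housing, 69 mm above the carrier's underside, pressed straight down
- scale: the hand scale, loose, 0.17 kg, hanging in the key holder: grey cross handle 100 mm long (its y), 20 x 20 mm thick; below it a flat steel spring housing 16 (x) x 40 (y) x 50 mm and a sliding steel hook. Origin: centre of the cross handle, to be gripped across x; z up. Unloaded, the lowest point of the hook is 117 mm below the origin
- scale_hook (a joint): how far the load draws the hook out of the scale in m, 0 to 0.040; spring 300 N/m (about 1 mm from the hook's own weight, 20 to 33 mm with the loaded carrier)
- hook_bowl (a point): inside bottom of the scale's hook (moves with the hook), unloaded 111 mm below the scale's origin. The hook, 6 mm wire in the scale's x-z plane, has its shank 13 mm to -x and its mouth open to +x: tip at +13 mm x, top of the tip 14 mm above this point. An 11 mm bar enters the mouth level from +x when the bar's centre is 21 to 33 mm above this point
- stand: the steel key holder, fixed: base 90 (x) x 126 (y) x 6 mm, two uprights 80 mm apart along y (26 mm wide in x, 8 mm thick), each ending in a cradle: flat seat 26 mm wide, 136 mm above the table, flared lips 18 mm high. The scale's cross handle lies along y in both cradles, its centre 146 mm above the table, its x the same way as the holder's x. Origin: centre of the underside
- box1: a tablet box of green plastic, loose, 32 (x) x 30 (y) x 58 mm tall, about 70 g, heavier at the foot, standing; may be absent. Origin: centre of the underside. It fits a cell when square to it, any side foremost
- box2: a tablet box of green plastic, loose, 32 (x) x 30 (y) x 58 mm tall, about 70 g, heavier at the foot, standing; may be absent. Origin: centre of the underside. It fits a cell when square to it, any side foremost
- bottle1: an amber pill bottle with a cap, loose, 31 mm across, 58 mm tall, about 70 g, heavier at the foot, standing; may be absent. Origin: centre of the underside
- bottle2: an amber pill bottle with a cap, loose, 31 mm across, 58 mm tall, about 70 g, heavier at the foot, standing; may be absent. Origin: centre of the underside
- dispenser: round pill dispenser, 120 mm across, 36 mm high; not to be disturbed
- cup: white ceramic cup, 76 mm across, 75 mm high; not to be disturbed
- repellent: small mosquito repellent unit with a toggle on top, 66 mm across, 65 mm high; not to be disturbed
Things that resemble listed ones, but are neither listed nor needed, are in the scene too. Leave any pink look-alike of the box1 alone. Leave any brown look-alike of the scale alone.

How it is judged:
On the way, in this order (a step that is already met when the one before it is completed fails the run):
1. every tablet box and bottle stands in a cell of the carrier, with the handle not yet locked up (x of box1 in the frame of carrier between -0.018 and 0.018 m and y of box1 in the frame of carrier between -0.077 and 0.077 m and z of box1 in the frame of carrier between -0.004 and 0.018 m and angle between the z axis of each of box1, box2, bottle1, bottle2 and the z axis of carrier, either way round below 0.4 rad and x of box2 in the frame of carrier between -0.018 and 0.018 m and y of box2 in the frame of carrier between -0.077 and 0.077 m and z of box2 in the frame of carrier between -0.004 and 0.018 m and x of bottle1 in the frame of carrier between -0.018 and 0.018 m and y of bottle1 in the frame of carrier between -0.077 and 0.077 m and z of bottle1 in the frame of carrier between -0.004 and 0.018 m and x of bottle2 in the frame of carrier between -0.018 and 0.018 m and y of bottle2 in the frame of carrier between -0.077 and 0.077 m and z of bottle2 in the frame of carrier between -0.004 and 0.018 m and value of joint handle below 1.4 rad), for 0.3 s.
2. the handle is up in its last notch, with the carrier on the nightstand (value of joint handle above 1.48 rad and height (world z) of carrier below 0.006 m), for 0.3 s.
3. the loaded carrier hangs still and level from the scale's hook, clear of the nightstand, not touched by the fingers, for 2 s (x of box1 in the frame of carrier between -0.018 and 0.018 m and y of box1 in the frame of carrier between -0.077 and 0.077 m and z of box1 in the frame of carrier between -0.004 and 0.018 m and angle between the z axis of each of box1, box2, bottle1, bottle2 and the z axis of carrier, either way round below 0.4 rad and x of box2 in the frame of carrier between -0.018 and 0.018 m and y of box2 in the frame of carrier between -0.077 and 0.077 m and z of box2 in the frame of carrier between -0.004 and 0.018 m and x of bottle1 in the frame of carrier between -0.018 and 0.018 m and y of bottle1 in the frame of carrier between -0.077 and 0.077 m and z of bottle1 in the frame of carrier between -0.004 and 0.018 m and x of bottle2 in the frame of carrier between -0.018 and 0.018 m and y of bottle2 in the frame of carrier between -0.077 and 0.077 m and z of bottle2 in the frame of carrier between -0.004 and 0.018 m and height (world z) of carrier above 0.006 m and angle between carrier's own z axis and vertical below 0.3 rad and value of joint scale_hook above 0.01 m and value of joint handle above 1.4 rad and contact force between the fingers and carrier below 0.1 N and linear speed of carrier below 0.03 m/s), for 2 s.
4. the scale lies in the holder's cradles again and the carrier stands on the nightstand, handle still up (value of joint handle above 1.4 rad and height (world z) of carrier below 0.006 m and x of scale in the frame of stand between -0.01 and 0.01 m and y of scale in the frame of stand between -0.02 and 0.02 m and z of scale in the frame of stand between 0.14 and 0.152 m and contact force between the fingers and scale below 0.1 N), for 0.3 s.
At the end, for the whole second after the job is handed in: all tablet boxes and bottles stand in the carrier (within 23 degrees, foot on the cell floor); the carrier is flat on the nightstand, handle folded (below 0.15 rad), button up; the scale rests upright in both cradles of the key holder (within 10 mm across, 20 mm along) (x of box1 in the frame of carrier between -0.018 and 0.018 m and y of box1 in the frame of carrier between -0.077 and 0.077 m and z of box1 in the frame of carrier between -0.004 and 0.018 m and angle between the z axis of each of box1, box2, bottle1, bottle2 and the z axis of carrier, either way round below 0.4 rad and x of box2 in the frame of carrier between -0.018 and 0.018 m and y of box2 in the frame of carrier between -0.077 and 0.077 m and z of box2 in the frame of carrier between -0.004 and 0.018 m and x of bottle1 in the frame of carrier between -0.018 and 0.018 m and y of bottle1 in the frame of carrier between -0.077 and 0.077 m and z of bottle1 in the frame of carrier between -0.004 and 0.018 m and x of bottle2 in the frame of carrier between -0.018 and 0.018 m and y of bottle2 in the frame of carrier between -0.077 and 0.077 m and z of bottle2 in the frame of carrier between -0.004 and 0.018 m and height (world z) of carrier below 0.006 m and angle between carrier's own z axis and vertical below 0.06 rad and value of joint handle below 0.15 rad and value of joint release below 0.002 m and linear speed of each of carrier, scale below 0.02 m/s and x of scale in the frame of stand between -0.01 and 0.01 m and y of scale in the frame of stand between -0.02 and 0.02 m and z of scale in the frame of stand between 0.14 and 0.152 m and angle between scale's own z axis and vertical below 0.12 rad and angle between the x axis of scale and the x axis of stand, either way round below 0.15 rad); the robot touches nothing.
It fails at once if the pill dispenser, cup or repellent unit is shifted by more than 20 mm (distance of any of dispenser, cup, repellent from where it was at the start of the episode above 0.02 m).
It fails at once if the carrier is dropped or jerked (faster than 0.5 m/s) (linear speed of carrier above 0.5 m/s).
It fails at once if the carrier is tipped over 35 degrees (angle between carrier's own z axis and vertical above 0.6 rad).
It fails at once if the carrier is lifted with the fingers on it (height (world z) of carrier above 0.02 m and contact force between the fingers and carrier above 0.5 N).
Of box1, box2, bottle1, bottle2 only 2 to 4 are there at a start; the rules pass over those that are not, and their reading is None.
At some moment in a run one of box1, box2, bottle1, bottle2 may be knocked a few centimetres aside while the robot is not near it.
It also fails if it takes over 210 s, if anything falls off the work surface, if the arm or the gripper's body presses on something with over 40 N, if the wrist force passes 120 N, or if a joint passes its speed limit or range.

ROBOT

A 7-joint arm with a two-finger parallel gripper is mounted at the origin on the work surface. World frame = base frame: x ahead of the robot, y to its left, z up, the work surface at z = 0. Lengths are in m, angles in rad, forces in N, time in s.
With the tool pointing down it reaches from about 0.4 to 0.85 m from the base axis. Payload 6.9 kg.
Tool frame: the origin (TCP) lies on the centre line of the jaws, within the pads' length; the fingertips stand 11 mm ahead of it and the grasp point (between the pads) lies 8 mm behind it; z points along the fingers, x is the direction in which the jaws open and shut, and the axes are right-handed (so a half turn about z gives the same grasp; the last joint's range is limited). The gripper opens to 85 mm and grips with 20 to 120 N. Pads are 22 mm wide; open, the fingers measure 114 mm over their backs; the gripper's body (76 mm by 85 mm) begins 54 mm behind the grasp point. The pads swing forward as they close: fully open they stand 13 mm farther back than shut.
Start: joints at [1.395, 0.507, -0.238, 1.5, 0.126, 1.149, -0.155], TCP at [0.173, -0.601, 0.242] pointing down, gripper open.
Joint ranges: [-3.08, 3.08], [-0.24, 2.05], [-1.43, 1.35], [0, 2.5], [-1.52, 4.66], [0.17, 1.96], [-2.89, 2.89]. Speed limits (rad/s): [2.39, 2.39, 3.14, 3.14, 3.14, 3.14, 3.14].

INTERFACE

Orientations are given as a 3x3 rotation matrix whose columns are the frame's x, y, z axes.
In Python, from plant import r gives the robot as it stands.
- The arm moves only by the shell command python3 -m handwheel 'ROWS'. ROWS is JSON, a list of rows, each a list of 3 entries, a list of its own where there are three numbers: the shift along the tool's x, y, z in cm, then the turn, a rotation vector about the tool's x, y, z in degrees, then the finger opening in cm, from 0 to 8.54. A call has 1 to 12 rows; each row shifts and turns the pose as measured when the row begins, along the tool's axes as they then stand; what a row does not reach is not made up. A row lasts 1/12 s, in which the tool goes at most 41.7 mm and 7.16 degrees, less where a joint would pass 70% of its speed; a pose out of reach is approached as far as the arm can. A call is refused whole if a number of a shift passes 4.17 or a number of a turn 7.16, either way. A call with a gripper value outside its range is refused whole. The fingers move at their own pace and stop on an object; the grip force is fixed at half the most. Time passes only in rows, so rows that do not move let the fingers close. It gives the time, the measured TCP pose, the force and the opening at its end, in the units of the state.
- r.get_obs(): the state, without advancing time (a new reading comes with each control period).
- r.grab_frame(name): name is "side" or "top" or "wrist"; returns a dict with "pixels" (400x640x3 uint8, red, green, blue), "range_z" (400x640 float32, m along the optical axis (not along the pixel's ray), 0 where there is no reading), "fx", "fy", "cx", "cy" (pixels), "R" (3x3) and "t" (3): a world point X has camera coordinates R X + t; the wrist camera has in their place "T_tool_cam" (4x4, takes a point from camera to tool coordinates, whose origin is the TCP and whose axes are the tool frame's). Camera axes: x right, y down, z forward; pixel columns grow to the right and rows downward; lengths in m; the calibration is good to about 2 mm. A picture is of the moment at which its call begins: read the wrist's pose just before it.
- r.hand_in(): hands the job in, once; it reports no verdict.
The state is a dict: "time_s": time; "joint_positions": joint angles; "dq": joint speeds; "joint_torque": joint torques, N m; "eef_pos": TCP position; "tcp_rot": TCP orientation; "contact_force": force on the tool from outside, world axes, zero at the start; "ft_torque": the same for the moment, N m; "finger_gap": finger opening in m.
Only numpy, scipy, OpenCV 4.12 (cv2) and the standard library are available. Lean on these libraries where they do the work, as an engineer would, in place of code of your own. Each camera call takes 0.05 s, during which the arm holds its last target.

## Working session

There is one attempt and no reset: what is moved stays moved. The work goes in short steps, Python scripts to look and compute and a shell command to move; the robot and the scene stay as the last step left them, time stands still between calls to the robot, and variables do not carry over. Pictures are saved under pics/ and viewed, and the job is handed in when it is done.

```bash
ls; mkdir -p pics; cat > h.py <<'E'
import numpy as np, cv2
from plant import r
def grab(n,save=None):
    o=r.get_obs(); f=r.grab_frame(n)
    if n=="wrist":
        T=np.eye(4);T[:3,:3]=np.array(o["tcp_rot"]);T[:3,3]=o["eef_pos"]
        f["W"]=T@np.array(f["T_tool_cam"])
    else:
        M=np.eye(4);M[:3,:3]=f["R"];M[:3,3]=f["t"];f["W"]=np.linalg.inv(M)
    if save: cv2.imwrite("pics/"+save,cv2.cvtColor(f["pixels"],cv2.COLOR_RGB2BGR))
    return f
def cloud(f):
    v,u=np.indices((400,640)); z=f["range_z"]
    P=np.stack([(u-f["cx"])/f["fx"]*z,(v-f["cy"])/f["fy"]*z,z],-1)
    W=f["W"]; X=P@W[:3,:3].T+W[:3,3]; X[z<=0]=np.nan
    return X
def onplane(f,u,v,h):
    W=f["W"]; d=W[:3,:3]@np.array([(u-f["cx"])/f["fx"],(v-f["cy"])/f["fy"],1.]); o=W[:3,3]
    return o+d*(h-o[2])/d[2]
def st():
    o=r.get_obs(); np.set_printoptions(precision=4,suppress=True)
    print(o["time_s"],np.array(o["eef_pos"]),"\n",np.array(o["tcp_rot"]),"\nF",np.array(o["contact_force"]),"gap",o["finger_gap"],"q",np.array(o["joint_positions"]))
E
python3 - <<'E'
from h import *
for n in ["side","top","wrist"]:
    f=grab(n,n+"0.png"); print(n,f["W"][:3],f["fx"],f["cx"],f["cy"])
st()
E
```

```text
pics
side [[-0.98197058 -0.12592186  0.14098743  0.38223027]
 [-0.18889644  0.62522358 -0.75724079  0.8845918 ]
 [ 0.0072045  -0.77022021 -0.63773735  0.91433915]] 413.3029844795649 314.17893079735006 196.80143749961627
top [[ 5.40443262e-03 -9.95890819e-01  9.04005999e-02  4.26276133e-01]
 [-9.99985091e-01 -5.31165927e-03  1.26679852e-03 -1.03447021e-01]
 [-7.81415834e-04 -9.04060984e-02 -9.95904678e-01  1.48304572e+00]] 491.5403595751115 306.42539750675905 206.1209463205291
wrist [[ 2.77830431e-01 -9.14441872e-01 -2.94289508e-01  2.48579044e-01]
 [-9.60629789e-01 -2.64730935e-01 -8.43086034e-02 -5.79560642e-01]
 [-8.12219495e-04  3.06126764e-01 -9.51990412e-01  3.72949126e-01]] 301.20237510357924 317.8871488022247 202.2271004540218
0.15 [ 0.173  -0.6002  0.2416] 
 [[ 0.2771 -0.9609 -0.0004]
 [-0.9609 -0.2771  0.0014]
 [-0.0014 -0.     -1.    ]] 
F [ 0.7414 -0.0989 -0.7784] gap 0.08533849755839226 q [ 1.3955  0.5082 -0.2375  1.5009  0.1257  1.1489 -0.1548]
```

View pics/top0.png

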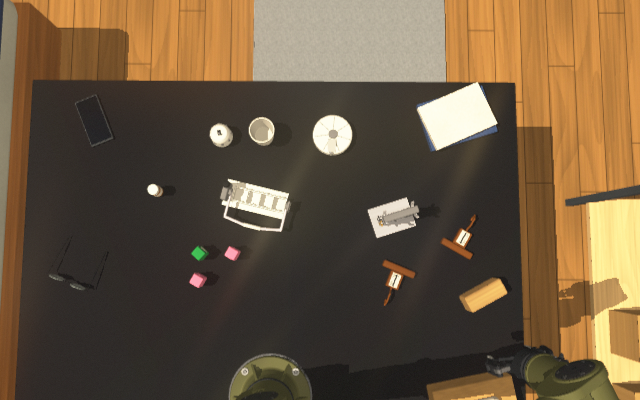

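View pics/side0.png

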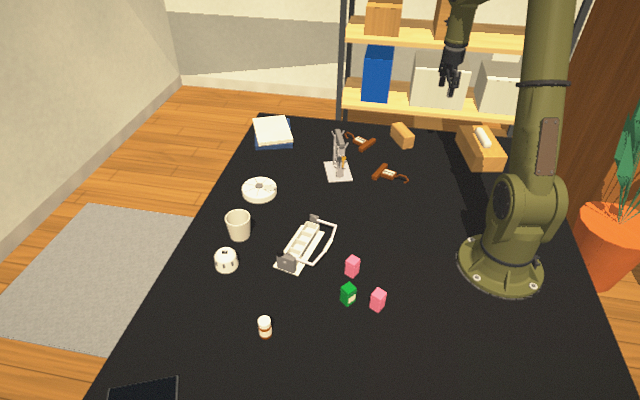

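View pics/wrist0.png

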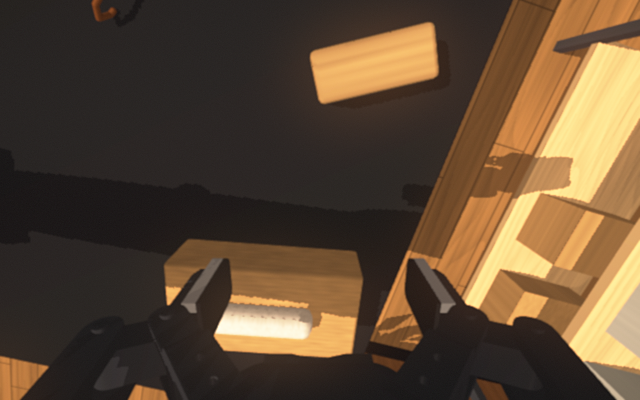

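The top view shows a green box at (199,253), pink look-alikes at (232,253) and (198,280), and a capped bottle at (155,190). The carrier is at (256,200) with its housing to the left and handle toward the robot. The grey scale is in the holder at (395,216), and brown look-alike scales are at (397,280) and (462,238). Next I'll take close crops and measure.

```bash
python3 - <<'E'
from h import *
f=grab("top");g=grab("side")
np.savez("t0.npz",X=cloud(f),p=f["pixels"]);np.savez("s0.npz",X=cloud(g),p=g["pixels"])
def crop(f,u0,u1,v0,v1,k): return cv2.resize(cv2.cvtColor(f["pixels"][v0:v1,u0:u1],cv2.COLOR_RGB2BGR),None,fx=k,fy=k,interpolation=cv2.INTER_CUBIC)
cv2.imwrite("pics/c1.png",crop(f,140,310,160,300,4.5))
cv2.imwrite("pics/c2.png",crop(f,350,500,180,310,4.5))
cv2.imwrite("pics/c3.png",crop(g,220,400,120,345,2.6))
E
```

```text
(no output)
```

View pics/c1.png

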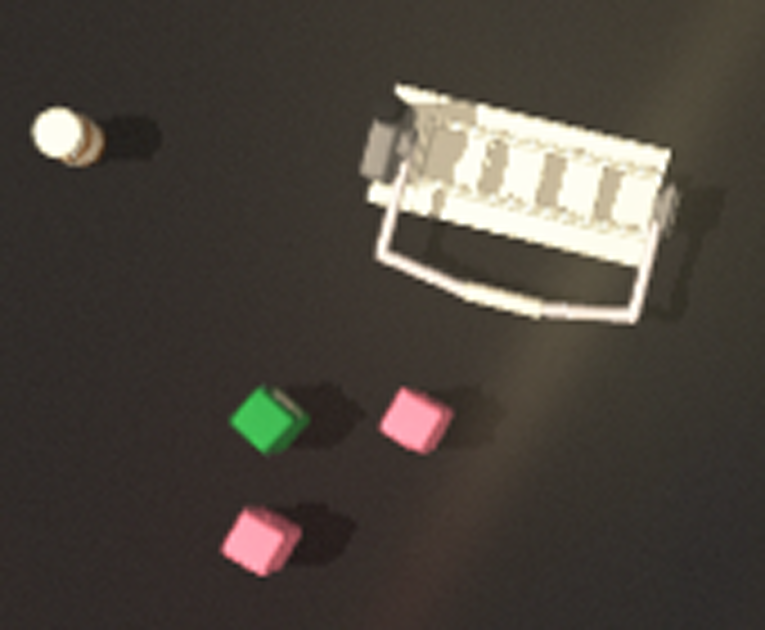

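View pics/c2.png

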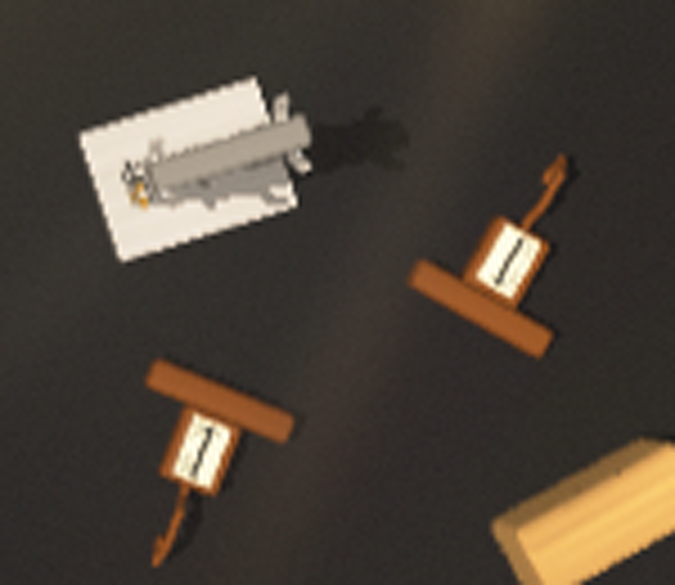

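View pics/c3.png

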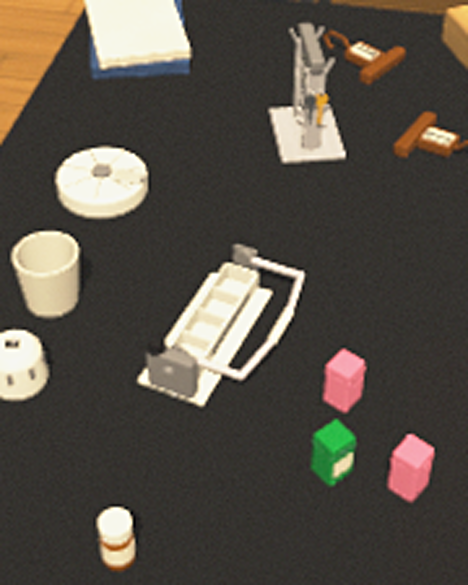

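```bash
python3 - <<'E'
from h import *
np.set_printoptions(precision=4,suppress=True)
d=np.load("t0.npz");X=d["X"];p=d["p"]
hsv=cv2.cvtColor(p,cv2.COLOR_RGB2HSV)
def rect(m,name):
    Q=X[m]; Q=Q[~np.isnan(Q[:,0])]
    print(name,len(Q),"mean",Q.mean(0),cv2.minAreaRect((Q[:,:2]*1000).astype(np.float32)),"zmed",np.median(Q[:,2]),Q[:,2].max())
v,u=np.indices((400,640))
reg=lambda a,b,c,e:(u>a)&(u<b)&(v>c)&(v<e)
z=X[...,2]
print("table",np.nanmedian(z[300:330,300:350]))
gr=(hsv[...,0]>50)&(hsv[...,0]<75)&(hsv[...,1]>150)&reg(180,220,235,270)
rect(gr&(z>0.05),"green top"); 
rect(reg(140,170,175,205)&(z>0.05),"bottle top")
car=reg(215,300,170,240)
rect(car&(z>0.018)&(z<0.034)&(v<212),"walls")
rect(car&(z>0.002)&(z<0.012)&(hsv[...,2]>150),"foot")
rect(car&(z>0.052)&(z<0.063)&(v<215),"housing")
rect(car&(z>0.064),"button")
rect(car&(z>0.03)&(v>218),"bar")
sc=reg(360,430,185,245)
rect(sc&(z>0.003)&(z<0.012)&(hsv[...,2]>150),"base")
rect(sc&(z>0.148)&(z<0.162),"handle")
rect(sc&(z>0.05),"all")
E
```

```text
table -0.000986992068765069
green top 106 mean [0.4176 0.211  0.0583] ((418.0859069824219, 210.7140350341797), (29.826549530029297, 28.8501033782959), 46.05544662475586) zmed 0.05793319414329512 0.06600220275355584
bottle top 90 mean [0.602  0.3476 0.0582] ((601.9617309570312, 348.12298583984375), (26.82143211364746, 29.212203979492188), 1.8912285566329956) zmed 0.05844098803472564 0.0641372208039186
walls 211 mean [0.5798 0.0496 0.026 ] ((576.4315185546875, 40.06316375732422), (185.24685668945312, 49.19380187988281), 75.64990997314453) zmed 0.0263206245597829 0.033759503437182925
foot 896 mean [0.5799 0.0462 0.0053] ((564.585205078125, 58.503013610839844), (188.5966339111328, 119.1080093383789), 76.15792083740234) zmed 0.00496044108438054 0.011979685519432959
housing 105 mean [0.5928 0.1163 0.0573] ((590.198974609375, 47.706504821777344), (202.74746704101562, 55.073612213134766), 82.5467758178711) zmed 0.057404786204052316 0.06271065871859927
button 30 mean [0.6167 0.1331 0.0691] ((609.4862670898438, 135.6146240234375), (16.257471084594727, 33.845645904541016), 77.60053253173828) zmed 0.069424932406847 0.07600431250904816
bar 197 mean [0.4979 0.0383 0.043 ] ((500.6758728027344, 45.72573471069336), (35.35117721557617, 163.90386962890625), 0.3006404638290405) zmed 0.043109599431598644 0.050807413070523166
base 572 mean [ 0.5266 -0.3514  0.0063] ((528.2618408203125, -357.3769226074219), (90.2966079711914, 124.62177276611328), 17.734275817871094) zmed 0.005923672420421022 0.01196138812482106
handle 280 mean [ 0.527  -0.3574  0.1542] ((526.9367065429688, -358.2383117675781), (44.64877700805664, 99.71622467041016), 17.348024368286133) zmed 0.15426601954068475 0.16084887404962855
all 402 mean [ 0.525  -0.3529  0.1417] ((525.8179321289062, -355.08087158203125), (45.533443450927734, 106.4610824584961), 18.190473556518555) zmed 0.15226160216143914 0.16084887404962855
```

```bash
cat >> h.py <<'E'
def plan(x,y,z,yaw=None):
    """shift in cm (tool axes now), turn in deg (rotation vector, tool axes) to get TCP at xyz, tool down, tool x at yaw deg"""
    from scipy.spatial.transform import Rotation as Ro
    o=r.get_obs(); R=np.array(o["tcp_rot"]); d=np.array([x,y,z])-o["eef_pos"]
    s=R.T@d*100
    cur=np.degrees(np.arctan2(R[1,0],R[0,0])); 
    if yaw is None: yaw=cur
    c,si=np.cos(np.radians(yaw)),np.sin(np.radians(yaw))
    Rt=np.array([[c,si,0],[si,-c,0],[0,0,-1.]])
    t=np.degrees(Ro.from_matrix(R.T@Rt).as_rotvec())
    np.set_printoptions(precision=3,suppress=True)
    print("shift cm",s,"shift if turned first",Rt.T@d*100,"turn",t,"yaw now %.1f"%cur,"rows>=%.1f"%max(np.linalg.norm(s)/4.17,np.linalg.norm(t)/7.16),"t",o["time_s"])
E
python3 -c "
from h import *
plan(0.5,-0.25,0.27,-44)
plan(0.45,-0.36,0.27,-74)"
```

```text
shift cm [-24.603 -41.118  -2.793] shift if turned first [ -0.821 -47.908  -2.814] turn [ -0.013   0.048 -29.91 ] yaw now -73.9 rows>=11.5 t 0.25
shift cm [-15.419 -33.265  -2.801] shift if turned first [-15.469 -33.241  -2.814] turn [-0.     0.049  0.09 ] yaw now -73.9 rows>=8.8 t 0.25
```

```bash
python3 -m handwheel '[[[-1.6,-3.3,-0.5],[0,0,0],8.5],[[-1.6,-3.3,-0.5],[0,0,0],8.5],[[-1.6,-3.3,-0.5],[0,0,0],8.5],[[-1.6,-3.3,-0.5],[0,0,0],8.5],[[-1.6,-3.3,-0.5],[0,0,0],8.5],[[-1.6,-3.3,-0.5],[0,0,0],8.5],[[-1.6,-3.3,-0.5],[0,0,0],8.5],[[-1.6,-3.3,-0.5],[0,0,0],8.5],[[-1.6,-3.3,0],[0,0,0],8.5]]'; python3 - <<'E'
from h import *
f=grab("wrist","w1.png"); st(); plan(0.5,-0.25,0.3,-44)
E
```

```text
time_s: 1.0
eef_pos: [0.4191, -0.3797, 0.2799]
tcp_rot: [[0.257, -0.966, -0.007], [-0.966, -0.257, 0.0], [-0.002, 0.006, -1.0]]
contact_force: [1.2, -1.1, 0.3]
finger_gap: 0.0852
1.05 [ 0.4263 -0.372   0.2797] 
 [[ 0.2672 -0.9636 -0.0017]
 [-0.9636 -0.2672  0.0048]
 [-0.0051  0.0004 -1.    ]] 
F [4.893  6.1222 0.0274] gap 0.08552129033425107 q [ 0.885   0.3941 -0.3121  1.5932  0.1246  1.1784 -0.7532]
shift cm [ -9.802 -10.359  -1.981] shift if turned first [ -3.179 -13.895  -2.027] turn [ -0.058   0.289 -30.502] yaw now -74.5 rows>=4.3 t 1.05
```

View pics/w1.png

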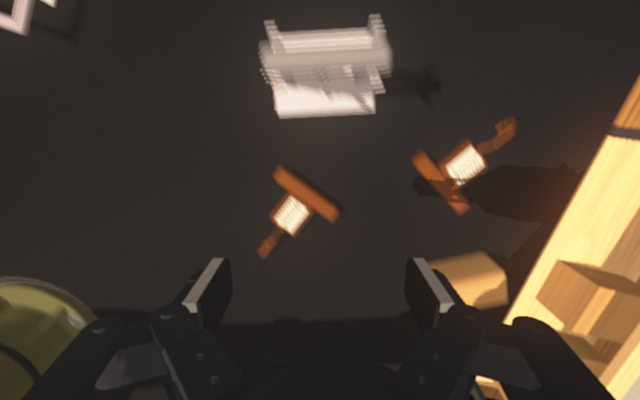

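The wrist view (blurred by motion) shows the holder with the grey scale at (325,55) and the two brown look-alikes at (305,210) and (460,170). I'll move on to the green box.

```bash
python3 -m handwheel '[[[-3.3,-2.2,-0.2],[0,0,-5],6],[[-3.5,-2,-0.2],[0,0,-5],6],[[-3.7,-1.7,-0.2],[0,0,-5],6],[[-3.8,-1.2,-0.2],[0,0,-5],6],[[-3.8,-0.9,0],[0,0,-5],6],[[-4,-0.6,0],[0,0,-5],6]]'; python3 - <<'E'
from h import *
plan(0.44,0.19,0.24,-44)
E
```

```text
time_s: 1.55
eef_pos: [0.3991, -0.1483, 0.2859]
tcp_rot: [[0.729, -0.685, 0.001], [-0.685, -0.729, 0.005], [-0.003, -0.004, -1.0]]
contact_force: [0.0, -0.1, -0.3]
finger_gap: 0.0599
shift cm [-20.163 -27.437   4.76 ] shift if turned first [-20.557 -27.173   4.587] turn [-0.241  0.164  0.799] yaw now -43.2 rows>=8.2 t 1.55
```

```bash
python3 -m handwheel '[[[-2.3,-3.1,0.4],[0,0,0],6],[[-2.3,-3.1,0.4],[0,0,0],6],[[-2.3,-3.1,0.5],[0,0,0],6],[[-2.3,-3.1,0.5],[0,0,0],6],[[-2.3,-3.1,0.5],[0,0,0],6],[[-2.3,-3.1,0.5],[0,0,0],6],[[-2.3,-3.1,0.5],[0,0,0],6],[[-2.3,-3.1,0.5],[0,0,0],6],[[-1.4,-1.9,0.5],[0,0,0],6],[[0,0,0],[0,0,0],6],[[0,0,0],[0,0,0],6],[[0,0,0],[0,0,0],6]]'; python3 - <<'E'
from h import *
f=grab("wrist","w2.png"); np.savez("w2.npz",X=cloud(f),p=f["pixels"]); st()
plan(0.418,0.211,0.2,-44)
E
```

```text
time_s: 2.55
eef_pos: [0.4287, 0.2027, 0.2432]
tcp_rot: [[0.737, -0.675, 0.004], [-0.675, -0.737, 0.004], [0.001, -0.006, -1.0]]
contact_force: [0.6, 0.1, -0.3]
finger_gap: 0.0598
2.6 [0.4287 0.2021 0.2432] 
 [[ 0.7368 -0.6761  0.0043]
 [-0.6761 -0.7368  0.0034]
 [ 0.0009 -0.0054 -1.    ]] 
F [-0.4874  0.0189 -0.4337] gap 0.05965847705479603 q [ 0.0375  0.3201 -0.7079  1.8799  0.2419  1.0227 -1.514 ]
shift cm [-1.396  0.093  4.321] shift if turned first [-1.39   0.105  4.323] turn [-0.309 -0.047  1.46 ] yaw now -42.5 rows>=1.1 t 2.6
```

View pics/w2.png

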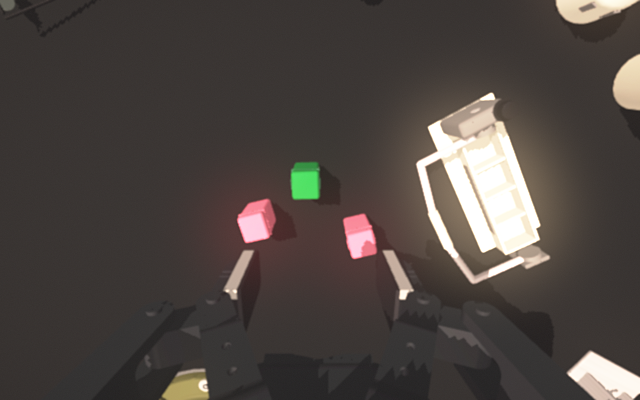

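The wrist view shows the green box at (306,181) and the pinks at (257,221) and (360,236), with the carrier on the right.

```bash
cat >> h.py <<'E'
def rect(X,m,name=""):
    Q=X[m]; Q=Q[~np.isnan(Q[:,0])]
    q=cv2.minAreaRect((Q[:,:2]*1000).astype(np.float32))
    print(name,len(Q),"c",np.round(q[0],1),"size",np.round(q[1],1),"ang %.1f"%q[2],"zmed %.4f"%np.median(Q[:,2]))
    return q
def reg(a,b,c,e):
    v,u=np.indices((400,640)); return (u>a)&(u<b)&(v>c)&(v<e)
E
python3 - <<'E'
from h import *
d=np.load("w2.npz");X=d["X"];p=d["p"];hsv=cv2.cvtColor(p,cv2.COLOR_RGB2HSV);z=X[...,2]
g=(hsv[...,0]>45)&(hsv[...,0]<80)&(hsv[...,1]>120)
rect(X,g&(z>0.052),"green top")
pk=(hsv[...,0]>160)&(hsv[...,1]>60)
rect(X,pk&(z>0.052)&reg(225,285,190,250),"pinkL");rect(X,pk&(z>0.052)&reg(335,385,200,265),"pinkR")
c=reg(400,560,80,290)
rect(X,c&(z>.0)&(z<0.01)&(hsv[...,2]>150),"foot")
rect(X,c&(z>.022)&(z<0.034)&(hsv[...,2]>150),"walls")
rect(X,c&(z>.053)&(z<0.0625),"housing")
rect(X,c&(z>.064)&(z<0.073),"button")
v,u=np.where(c&(z>.064)&(z<0.073));print(u.min(),u.max(),v.min(),v.max())
E
python3 -c "
import cv2;i=cv2.imread('pics/w2.png')[80:300,400:570];cv2.imwrite('pics/c4.png',cv2.resize(i,None,fx=2.7,fy=2.7))"
```

```text
green top 771 c [416.2 208.6] size [31.9 29.8] ang 49.4 zmed 0.0576
pinkL 187 c [338.2 212.3] size [31.7 30.5] ang 61.2 zmed 0.0564
pinkR 336 c [416.6 113.1] size [31.9 30. ] ang 61.6 zmed 0.0573
foot 5490 c [554.3  28.7] size [248.1 127.1] ang 76.3 zmed 0.0041
walls 1746 c [577.6  47.3] size [199.7  55.3] ang 76.1 zmed 0.0267
housing 848 c [581.7  47.4] size [201.1  56. ] ang 78.2 zmed 0.0578
button 303 c [617.1 131.4] size [17.1 17. ] ang 63.2 zmed 0.0689
499 518 101 119
```

View pics/c4.png

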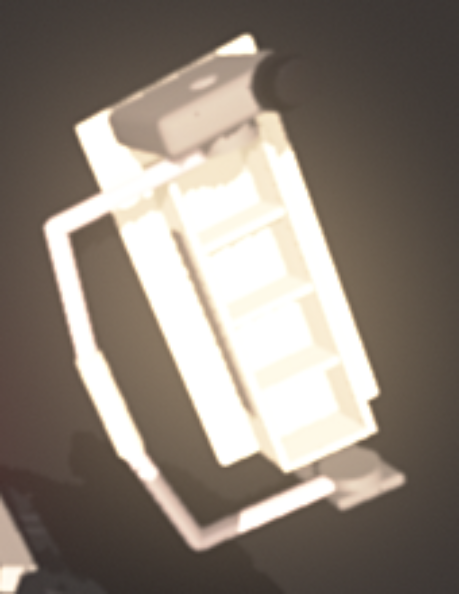

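```bash
python3 - <<'E'
from h import *
d=np.load("w2.npz");X=d["X"];p=d["p"];hsv=cv2.cvtColor(p,cv2.COLOR_RGB2HSV);z=X[...,2]
c=reg(400,560,80,290); a=np.radians(-13.8)
ex=np.array([np.cos(a),np.sin(a)]);ey=np.array([-np.sin(a),np.cos(a)])
def loc(m,n):
    Q=X[c&m][:,:2]; l=np.c_[Q@ex,Q@ey]*1000; print(n,len(l),np.percentile(l,[0,1,3,50,97,99,100],axis=0).T.round(1)); return l
l=loc((z>.001)&(z<.008)&(hsv[...,2]>200),"foot")
l=loc((z>.02)&(z<.034)&(hsv[...,2]>200),"wall")
h=np.histogram(l[:,1],bins=np.arange(-200,60,4));
l=loc((z>.055)&(z<.061)&(X[...,1]>.09),"housing")
l=loc((z>.03)&(z<.055)&(X[...,0]<0.535),"bar")
l=loc((z>.064)&(z<.073),"button")
# foot plate x-edges at mid y
Q=X[c&(z>.0015)&(z<.009)&(hsv[...,2]>200)][:,:2]*1000; lx=Q@ex; ly=Q@ey
for y in range(-190,20,15):
    s=lx[(ly>y)&(ly<y+15)]
    if len(s): print(y,s.min().round(1),s.max().round(1))
E
```

```text
foot 4946 [[479.6 511.1 511.9 546.  589.8 590.9 594.3]
 [ 49.   95.6  98.  184.1 277.3 282.7 284.1]]
wall 1782 [[523.1 528.3 528.7 554.8 572.5 573.2 577.4]
 [ 86.4  93.7  95.2 172.5 245.2 251.1 283.5]]
housing 753 [[522.3 523.4 524.1 545.1 570.8 575.4 578.3]
 [262.9 264.9 266.3 275.8 283.8 284.9 285.6]]
bar 1371 [[461.6 462.1 462.7 471.9 521.9 526.5 529.5]
 [ 84.1  86.2  87.2 165.6 259.  261.1 261.9]]
button 303 [[559.5 559.9 560.3 567.2 575.5 576.2 577. ]
 [266.  266.6 267.2 275.3 282.6 283.2 283.3]]
```

```bash
python3 -m handwheel '[[[0,0,0],[0,0,-7.1],6],[[0,0,0],[0,0,-7.1],6],[[0,0,0],[0,0,-7.1],6],[[0,0,0],[0,0,-7.1],6],[[0,0,0],[0,0,-7.1],6],[[0,0,0],[0,0,-7.1],6],[[0,0,0],[0,0,-7.1],6],[[0,0,0],[0,0,-7.1],6],[[0,0,0],[0,0,-7.1],6],[[0,0,0],[0,0,-7.1],6],[[0,0,0],[0,0,-7.1],6],[[0,0,0],[0,0,-7.1],6]]'; python3 -m handwheel '[[[0,0,0],[0,0,-7],6],[[0,0,0],[0,0,0],6]]'; python3 - <<'E'
from h import *
plan(0.4162,0.2086,0.1,49.4)
f=grab("top");X=cloud(f);hsv=cv2.cvtColor(f["pixels"],cv2.COLOR_RGB2HSV);z=X[...,2]
g=(hsv[...,0]>45)&(hsv[...,0]<80)&(hsv[...,1]>120)
rect(X,g&(z>.05),"g");rect(X,reg(130,180,165,215)&(z>.05),"bottle")
E
```

```text
time_s: 3.6
eef_pos: [0.4326, 0.1783, 0.2454]
tcp_rot: [[0.728, 0.685, 0.01], [0.685, -0.728, -0.013], [-0.001, 0.016, -1.0]]
contact_force: [-1.1, 0.2, 0.0]
finger_gap: 0.0599
time_s: 3.77
eef_pos: [0.4334, 0.1739, 0.2454]
tcp_rot: [[0.635, 0.772, 0.011], [0.772, -0.635, -0.016], [-0.005, 0.018, -1.0]]
contact_force: [0.1, -0.3, 0.2]
finger_gap: 0.0602
shift cm [ 1.661 -3.797 14.465] shift if turned first [ 1.513 -3.561 14.541] turn [1.058 0.288 1.17 ] yaw now 50.6 rows>=3.6 t 3.7667
g 0 c [0. 0.] size [0. 0.] ang 0.0 zmed nan
bottle 105 c [545.9 276. ] size [215.6  28.6] ang 51.8 zmed 0.0594
  return _methods._mean(a, axis=axis, dtype=dtype,
  ret = ret.dtype.type(ret / rcount)
```

```bash
python3 -m handwheel '[[[0.5,-1.2,3.5],[1,0.3,1.2],6],[[0.5,-1.2,3.5],[0,0,0],6],[[0.5,-1.2,3],[0,0,0],6],[[0,0,0],[0,0,0],6]]'; python3 - <<'E'
from h import *
f=grab("wrist","w3.png");X=cloud(f);hsv=cv2.cvtColor(f["pixels"],cv2.COLOR_RGB2HSV);z=X[...,2]
g=(hsv[...,0]>45)&(hsv[...,0]<80)&(hsv[...,1]>120)
q=rect(X,g&(z>.05),"g"); st()
plan(q[0][0]/1000,q[0][1]/1000,.05,49.4)
E
```

```text
time_s: 4.15
eef_pos: [0.4202, 0.2047, 0.1439]
tcp_rot: [[0.681, 0.732, 0.007], [0.733, -0.681, -0.0], [0.005, 0.006, -1.0]]
contact_force: [-1.2, 0.5, -0.9]
finger_gap: 0.06
g 1562 c [416.2 208.4] size [31.9 30.5] ang 49.0 zmed 0.0577
4.2 [0.4212 0.2043 0.1458] 
 [[ 0.6803  0.7329  0.009 ]
 [ 0.7329 -0.6803 -0.0008]
 [ 0.0055  0.0071 -1.    ]] 
F [-0.6052 -0.2744 -0.3634] gap 0.059825636122362066 q [ 0.1711  0.5308 -1.0058  2.0363  0.5935  0.8873 -0.3432]
shift cm [-0.099 -0.712  9.577] shift if turned first [-0.02  -0.645  9.582] turn [ 0.414 -0.308 -2.271] yaw now 47.1 rows>=2.3 t 4.2
```

View pics/w3.png

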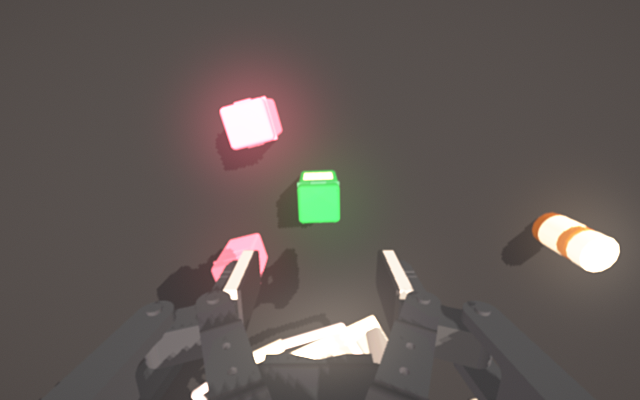

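The green box is at (319,197), centred between the jaws. The pinks at (250,123) and (240,257) clear the fingers.

```bash
python3 -m handwheel '[[[0,-0.7,2.5],[0.4,-0.3,-2.3],5.5],[[0,0,2.5],[0,0,0],5.5],[[0,0,2.5],[0,0,0],5.5],[[0,0,0],[0,0,0],5.5]]'; python3 - <<'E'
from h import *
plan(.4162,.2084,.045,49.2)
E
```

```text
time_s: 4.53
eef_pos: [0.4222, 0.2075, 0.0746]
tcp_rot: [[0.661, 0.75, 0.01], [0.75, -0.661, -0.0], [0.006, 0.008, -1.0]]
contact_force: [-1.2, -1.0, -0.1]
finger_gap: 0.0548
shift cm [-0.354 -0.533  2.95 ] shift if turned first [-0.33  -0.513  2.957] turn [ 0.448 -0.37  -0.585] yaw now 48.6 rows>=0.7 t 4.5333
```

```bash
python3 -m handwheel '[[[-0.4,-0.6,0.5],[0.4,-0.4,-0.6],5.5],[[0,0,0.8],[0,0,0],5.5],[[0,0,0],[0,0,0],5.5]]'; python3 - <<'E'
from h import *
plan(.4162,.2084,.045,49.2)
E
```

```text
time_s: 4.78
eef_pos: [0.4178, 0.2079, 0.0649]
tcp_rot: [[0.658, 0.753, 0.005], [0.753, -0.658, -0.001], [0.002, 0.004, -1.0]]
contact_force: [-0.4, -0.5, 0.8]
finger_gap: 0.0549
shift cm [-0.074 -0.156  1.988] shift if turned first [-0.068 -0.149  1.988] turn [ 0.24  -0.141 -0.327] yaw now 48.9 rows>=0.5 t 4.7833
```

```bash
python3 -m handwheel '[[[-0.1,-0.2,1],[0.2,-0.1,-0.3],5.5],[[0,-0.1,0.9],[0,0,0],5.5],[[0,0,0.2],[0,0,0],5.5],[[0,0,0],[0,0,0],2],[[0,0,0],[0,0,0],1.5],[[0,0,0],[0,0,0],1.5],[[0,0,0],[0,0,0],1.5],[[0,0,0],[0,0,0],1.5],[[0,0,0],[0,0,0],1.5]]'; python3 - <<'E'
from h import *
st()
E
```

```text
time_s: 5.53
eef_pos: [0.4168, 0.2098, 0.045]
tcp_rot: [[0.655, 0.755, 0.006], [0.756, -0.655, 0.001], [0.005, 0.003, -1.0]]
contact_force: [-0.5, -0.6, -0.6]
finger_gap: 0.031
5.5333 [0.4168 0.2098 0.045 ] 
 [[ 0.6551  0.7555  0.0058]
 [ 0.7555 -0.6551  0.0014]
 [ 0.0048  0.0034 -1.    ]] 
F [-0.4713 -0.6053 -0.5734] gap 0.031048354286065984 q [ 0.0282  0.669  -0.8402  2.1452  0.8254  0.6838 -0.5303]
```

```bash
python3 -m handwheel '[[[0,0,-1],[0,0,0],1.5],[[0,0,-2],[0,0,0],1.5],[[0,0,-3],[0,0,0],1.5],[[0,0,-3],[0,0,0],1.5],[[0,0,-2],[0,0,0],1.5],[[0,0,0],[0,0,7.1],1.5],[[0,0,0],[0,0,7.1],1.5],[[0,0,0],[0,0,7.1],1.5],[[0,0,0],[0,0,7.1],1.5],[[0,0,0],[0,0,7.1],1.5],[[0,0,0],[0,0,7.1],1.5],[[0,0,0],[0,0,7.1],1.5]]'; python3 - <<'E'
from h import *
plan(.5813,.0567,.15,-13.8)
E
```

```text
time_s: 6.53
eef_pos: [0.4148, 0.2093, 0.1605]
tcp_rot: [[1.0, -0.018, 0.003], [-0.018, -1.0, 0.003], [0.002, -0.003, -1.0]]
contact_force: [0.3, 1.3, -0.2]
finger_gap: 0.0309
shift cm [16.918 14.967  1.047] shift if turned first [19.811 10.851  1.046] turn [-0.174 -0.123 12.777] yaw now -1.0 rows>=5.4 t 6.5333
```

```bash
python3 -m handwheel '[[[1.5,1.3,0],[0,0,4],1.5],[[2.6,2,0],[0,0,4],1.5],[[2.7,2,0],[0,0,4],1.5],[[2.7,1.7,0],[0,0,1],1.5],[[2.7,1.6,0],[0,0,0],1.5],[[2.7,1.5,0],[0,0,0],1.5],[[2,1,0],[0,0,0],1.5],[[1,0.7,0],[0,0,0],1.5],[[0,0,0],[0,0,0],1.5]]'; python3 - <<'E'
from h import *
plan(.5813,.0567,.12,-13.8)
E
```

```text
time_s: 7.28
eef_pos: [0.5726, 0.0537, 0.1609]
tcp_rot: [[0.967, -0.255, 0.004], [-0.255, -0.967, 0.003], [0.003, -0.004, -1.0]]
contact_force: [0.2, -0.4, -0.6]
finger_gap: 0.0309
shift cm [ 0.749 -0.501  4.092] shift if turned first [ 0.77  -0.503  4.088] turn [-0.207 -0.171 -0.957] yaw now -14.8 rows>=1.0 t 7.2833
```

```bash
python3 -m handwheel '[[[0.7,-0.5,1.5],[0,0,-1],1.5],[[0,0,0.5],[0,0,0],1.5],[[0,0,0],[0,0,0],1.5],[[0,0,0],[0,0,0],1.5]]'; python3 - <<'E'
from h import *
f=grab("wrist","w4.png")
plan(.5813,.0567,.09,-13.8)
X=cloud(f);z=X[...,2];p=f["pixels"];hsv=cv2.cvtColor(p,cv2.COLOR_RGB2HSV)
a=np.radians(-13.8);ex=np.array([np.cos(a),np.sin(a)]);ey=np.array([-np.sin(a),np.cos(a)])
L=np.stack([(X[...,:2]-[.5766,.0378])@ex,(X[...,:2]-[.5766,.0378])@ey],-1)*1000
for n,m in [("foot",(z>.001)&(z<.008)&(hsv[...,2]>150)),("wall",(z>.02)&(z<.034)&(hsv[...,2]>150)),("housing",(z>.055)&(z<.061))]:
    l=L[m]; l=l[(abs(l[:,0])<60)&(abs(l[:,1])<125)]
    print(n,len(l), np.percentile(l,[0,1,3,50,97,99,100],axis=0).T.round(1) if len(l) else 0)
E
```

```text
time_s: 7.62
eef_pos: [0.5777, 0.0595, 0.1404]
tcp_rot: [[0.972, -0.236, 0.001], [-0.236, -0.972, 0.004], [-0.0, -0.005, -1.0]]
contact_force: [1.1, 0.3, -0.0]
finger_gap: 0.0308
shift cm [0.436 0.234 5.058] shift if turned first [0.437 0.209 5.059] turn [-0.267 -0.001  0.177] yaw now -13.6 rows>=1.2 t 7.6667
foot 7176 [[-40.2 -39.3 -38.3   2.2  38.7  39.6  40.9]
 [-34.1 -26.3 -18.9  42.5  92.2 104.3 109.4]]
wall 1122 [[-22.7 -22.5 -21.8   3.4  21.8  22.1  22.3]
 [ -5.5  -0.5   5.   42.5  78.3  78.4  78.5]]
housing 1670 [[-27.9 -27.  -25.8  -5.2  26.2  28.3  29.2]
 [ 88.3  89.6  90.8  99.9 108.9 110.1 110.8]]
```

View pics/w4.png

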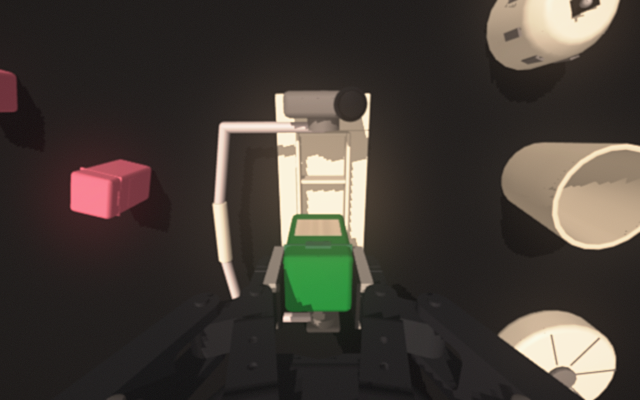

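The carrier is straight below, with the green box held at (318,280) and the housing at (325,105). It measures about 1 mm toward -y. Next I'll check the box's offset within the jaws.

```bash
python3 - <<'E'
from h import *
o=r.get_obs();f=grab("wrist");X=cloud(f);hsv=cv2.cvtColor(f["pixels"],cv2.COLOR_RGB2HSV);z=X[...,2]
g=(hsv[...,0]>45)&(hsv[...,0]<80)&(hsv[...,1]>120); tz=np.nanmedian(z[g&reg(290,345,255,305)]);print(tz,o["eef_pos"])
q=rect(X,g&(abs(z-tz)<.005),"g")
R=np.array(o["tcp_rot"]);print((R.T@(np.array([q[0][0]/1000,q[0][1]/1000,tz])-o["eef_pos"]))*1000)
c=np.array([.5763,.0366])+.0195*np.array([.2385,.9711]);print(c);plan(c[0],c[1],.09,-13.8)
E
```

```text
0.15360663693322796 [0.57755251 0.05977362 0.14059107]
g 3971 c [577.8  59.4] size [30.6 31.1] ang 76.8 zmed 0.1535
[  0.3108278    0.23306763 -13.0167874 ]
[0.58095075 0.05553645]
shift cm [0.382 0.344 5.087] shift if turned first [0.387 0.319 5.088] turn [-0.271 -0.047  0.16 ] yaw now -13.6 rows>=1.2 t 7.7167
```

```bash
python3 -m handwheel '[[[0.4,0.35,2],[-0.3,0,0],1.5],[[0,0,2],[0,0,0],1.5],[[0,0,0],[0,0,0],1.5],[[0,0,0],[0,0,0],1.5]]'; python3 - <<'E'
from h import *
plan(.58095,.0555,.08,-13.8)
E
```

```text
time_s: 8.05
eef_pos: [0.5813, 0.0575, 0.1038]
tcp_rot: [[0.972, -0.233, 0.006], [-0.233, -0.972, -0.001], [0.006, -0.001, -1.0]]
contact_force: [-0.2, 0.3, 0.3]
finger_gap: 0.031
shift cm [0.005 0.208 2.377] shift if turned first [0.02  0.206 2.377] turn [-0.046 -0.328  0.312] yaw now -13.5 rows>=0.6 t 8.05
```

```bash
python3 -m handwheel '[[[0,0.25,1],[0,-0.3,0.3],1.5],[[0,0,1],[0,0,0],1.5],[[0,0,0],[0,0,0],1.5],[[0,0,0],[0,0,0],1.5]]'; python3 - <<'E'
from h import *
plan(.58095,.0555,.052,-13.8)
E
```

```text
time_s: 8.38
eef_pos: [0.5815, 0.0558, 0.0852]
tcp_rot: [[0.971, -0.238, 0.004], [-0.238, -0.971, 0.001], [0.003, -0.002, -1.0]]
contact_force: [-0.3, -0.3, -0.6]
finger_gap: 0.0311
shift cm [-0.058  0.045  3.317] shift if turned first [-0.047  0.038  3.317] turn [-0.113 -0.192  0.007] yaw now -13.8 rows>=0.8 t 8.3833
```

```bash
python3 -m handwheel '[[[-0.06,0.06,0.8],[0,0,0],1.5],[[0,0,0.8],[0,0,0],1.5],[[0,0,0.8],[0,0,0],1.5],[[0,0,0.6],[0,0,0],1.5],[[0,0,0.3],[0,0,0],1.5]]'; python3 - <<'E'
from h import *
st();f=grab("wrist","w5.png")
plan(.58095,.0555,.049,-13.8)
E
```

```text
time_s: 8.8
eef_pos: [0.5816, 0.0554, 0.0502]
tcp_rot: [[0.971, -0.239, 0.006], [-0.239, -0.971, 0.001], [0.005, -0.003, -1.0]]
contact_force: [-1.1, 0.1, -0.6]
finger_gap: 0.0312
8.8 [0.5816 0.0554 0.0502] 
 [[ 0.971  -0.2388  0.0059]
 [-0.2388 -0.9711  0.0015]
 [ 0.0054 -0.0029 -1.    ]] 
F [-1.0797  0.1191 -0.6195] gap 0.03118528195674092 q [ 0.2248  0.7119 -0.586   1.8358  0.5544  0.7562 -0.9029]
shift cm [-0.039 -0.009  0.077] shift if turned first [-0.039 -0.009  0.077] turn [-0.145 -0.261 -0.017] yaw now -13.8 rows>=0.0 t 8.85
```

View pics/w5.png

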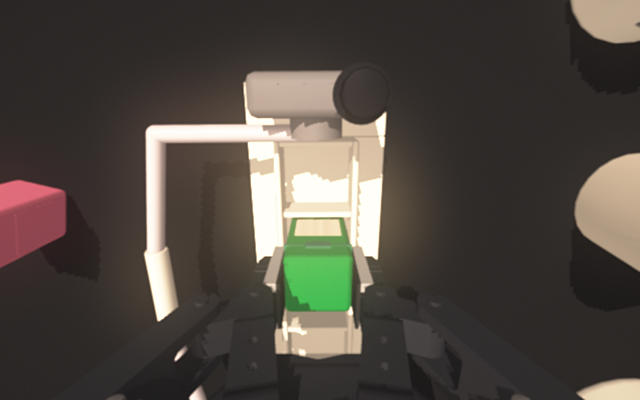

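The box is down in cell 3 at about the right depth with no contact force. I'll release it and lift.

```bash
python3 -m handwheel '[[[0,0,0],[0,0,0],3.8],[[0,0,0],[0,0,0],4.5],[[0,0,0],[0,0,0],4.5],[[0,0,0],[0,0,0],4.5],[[0,0,-1],[0,0,0],4.5],[[0,0,-2],[0,0,0],4.5],[[0,0,-3.5],[0,0,0],4.5],[[0,0,-3.5],[0,0,0],5],[[0,0,0],[0,0,0],5],[[0,0,0],[0,0,0],5]]'; python3 - <<'E'
from h import *
f=grab("wrist","w6.png");X=cloud(f);hsv=cv2.cvtColor(f["pixels"],cv2.COLOR_RGB2HSV);z=X[...,2]
g=(hsv[...,0]>45)&(hsv[...,0]<80)&(hsv[...,1]>120)
rect(X,g&(z>.055),"g")
f=grab("top");X=cloud(f);z=X[...,2]
rect(X,reg(130,180,165,220)&(z>.05)&(z<.075),"bottle")
plan(.602,.348,.2,-13.8)
E
```

```text
time_s: 9.68
eef_pos: [0.5807, 0.0563, 0.1577]
tcp_rot: [[0.971, -0.237, 0.005], [-0.237, -0.971, 0.003], [0.004, -0.004, -1.0]]
contact_force: [-0.9, -0.7, -0.8]
finger_gap: 0.0498
g 1265 c [581.9  55.6] size [28.4 29.9] ang 76.0 zmed 0.0618
bottle 88 c [602.2 347.3] size [27.6 28.8] ang 1.7 zmed 0.0578
shift cm [ -4.813 -28.835  -4.226] shift if turned first [ -4.884 -28.809  -4.319] turn [-0.224 -0.232  0.106] yaw now -13.7 rows>=7.1 t 9.7833
```

View pics/w6.png

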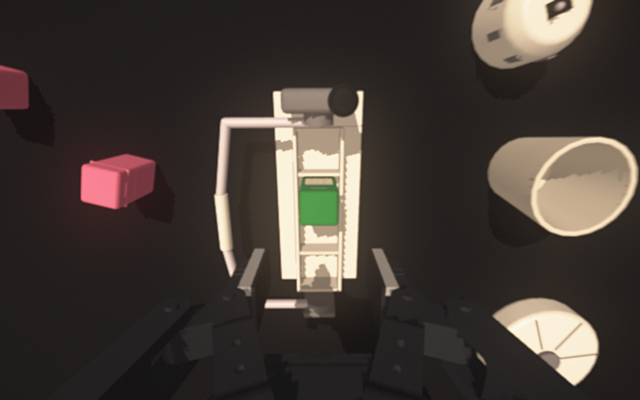

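The green box stands in its cell at (319,202) with its top at z = 0.062. Next is the bottle.

```bash
python3 -m handwheel '[[[-0.6,-3.4,-0.6],[0,0,0],5],[[-0.6,-3.4,-0.6],[0,0,0],5],[[-0.6,-3.4,0],[0,0,0],5],[[-0.6,-3.4,0],[0,0,0],5],[[-0.6,-3.4,0],[0,0,0],5],[[-0.6,-3.4,0],[0,0,0],5],[[-0.6,-3.4,0],[0,0,0],5],[[-0.6,-3.4,1],[0,0,0],5],[[0,-1.5,1],[0,0,0],5],[[0,0,1],[0,0,0],5],[[0,0,0],[0,0,0],5]]'; python3 - <<'E'
from h import *
f=grab("wrist","w7.png");X=cloud(f);z=X[...,2]
q=rect(X,(z>.052)&(z<.068)&reg(200,450,100,300),"b")
st();plan(.602,.348,.1,-13.8)
E
```

```text
time_s: 10.7
eef_pos: [0.5988, 0.3524, 0.1231]
tcp_rot: [[0.97, -0.244, -0.013], [-0.244, -0.97, -0.008], [-0.011, 0.012, -1.0]]
contact_force: [0.4, -1.1, -0.1]
finger_gap: 0.05
b 1390 c [601.4 346.2] size [29.8 29.9] ang 18.2 zmed 0.0578
10.75 [0.599  0.3522 0.124 ] 
 [[ 0.9697 -0.2441 -0.013 ]
 [-0.2442 -0.9697 -0.0079]
 [-0.0107  0.0109 -0.9999]] 
F [ 0.5133 -0.0933  0.0112] gap 0.04997958969252367 q [-0.2441  0.7772 -0.6197  1.4248  0.4702  1.1055 -1.192 ]
shift cm [0.417 0.31  2.403] shift if turned first [0.389 0.339 2.404] turn [ 0.621  0.616 -0.332] yaw now -14.1 rows>=0.6 t 10.75
```

View pics/w7.png

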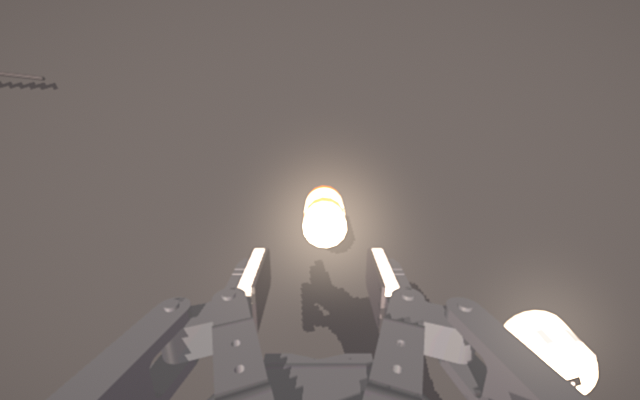

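The bottle is at (325,222), centred between the jaws. I'll descend.

```bash
python3 -m handwheel '[[[0.4,0.5,1.5],[0.6,0.6,-0.3],5],[[0,0,1.5],[0,0,0],5],[[0,0,1.3],[0,0,0],5],[[0,0,0],[0,0,0],5],[[0,0,0],[0,0,0],5]]'; python3 - <<'E'
from h import *
plan(.6014,.3464,.045,-13.8)
E
```

```text
time_s: 11.17
eef_pos: [0.6036, 0.3379, 0.0801]
tcp_rot: [[0.969, -0.246, 0.001], [-0.246, -0.969, -0.005], [0.002, 0.004, -1.0]]
contact_force: [-1.2, 0.4, 0.2]
finger_gap: 0.05
shift cm [-0.431 -0.79   3.51 ] shift if turned first [-0.419 -0.777  3.514] turn [ 0.252 -0.109 -0.424] yaw now -14.2 rows>=0.9 t 11.1667
```

```bash
python3 -m handwheel '[[[-0.35,-0.8,0],[0.2,0,-0.4],5],[[0,0,1],[0,0,0],5],[[0,0,0.5],[0,0,0],5],[[0,0,0],[0,0,0],5]]'; python3 - <<'E'
from h import *
plan(.6014,.3464,.045,-13.8)
E
```

```text
time_s: 11.5
eef_pos: [0.6038, 0.3464, 0.0666]
tcp_rot: [[0.971, -0.241, 0.005], [-0.241, -0.971, 0.0], [0.005, -0.002, -1.0]]
contact_force: [-0.8, -1.0, 0.4]
finger_gap: 0.05
shift cm [-0.245  0.064  2.159] shift if turned first [-0.235  0.06   2.161] turn [-0.089 -0.266 -0.132] yaw now -13.9 rows>=0.5 t 11.5
```

```bash
python3 -m handwheel '[[[-0.25,0.06,0.7],[0,0,0],5],[[0,0,0.8],[0,0,0],5],[[0,0,0.6],[0,0,0],5],[[0,0,0],[0,0,0],5],[[0,0,0],[0,0,0],2],[[0,0,0],[0,0,0],1.5],[[0,0,0],[0,0,0],1.5],[[0,0,0],[0,0,0],1.5],[[0,0,0],[0,0,0],1.5],[[0,0,0],[0,0,0],1.5]]'; python3 - <<'E'
from h import *
st()
E
```

```text
time_s: 12.33
eef_pos: [0.6009, 0.3471, 0.0435]
tcp_rot: [[0.971, -0.24, 0.005], [-0.24, -0.971, 0.0], [0.005, -0.002, -1.0]]
contact_force: [-0.3, -0.8, -0.6]
finger_gap: 0.0289
12.3333 [0.6009 0.3471 0.0435] 
 [[ 0.9708 -0.2399  0.0049]
 [-0.2399 -0.9708  0.0005]
 [ 0.0047 -0.0017 -1.    ]] 
F [-0.3154 -0.7882 -0.5676] gap 0.028922093057681713 q [-0.2512  0.8486 -0.5779  1.519   0.5391  0.9324 -1.2411]
```

```bash
python3 -m handwheel '[[[0,0,-1],[0,0,0],1.5],[[0,0,-2.5],[0,0,0],1.5],[[0,0,-3.5],[0,0,0],1.5],[[0,0,-3.5],[0,0,0],1.5],[[0,0,-1.5],[0,0,0],1.5],[[0,2,0],[0,0,0],1.5],[[0.5,3.5,0],[0,0,0],1.5],[[0.6,3.5,0],[0,0,0],1.5],[[0.6,3.5,0],[0,0,0],1.5],[[0.6,3.5,0],[0,0,0],1.5],[[0.6,3.5,0],[0,0,0],1.5]]'; python3 - <<'E'
from h import *
plan(.5716,.0177,.14,-13.8)
E
```

```text
time_s: 13.25
eef_pos: [0.5789, 0.1578, 0.1772]
tcp_rot: [[0.975, -0.223, 0.01], [-0.223, -0.975, 0.012], [0.007, -0.014, -1.0]]
contact_force: [0.8, -0.5, -0.9]
finger_gap: 0.0289
shift cm [ 2.385 13.874  3.542] shift if turned first [ 2.635 13.782  3.719] turn [-0.804 -0.391  0.935] yaw now -12.9 rows>=3.5 t 13.25
```

```bash
python3 -m handwheel '[[[0.6,3.4,0],[-0.8,-0.4,0.9],1.5],[[0.6,3.4,0],[0,0,0],1.5],[[0.6,3.3,0],[0,0,0],1.5],[[0.4,1.5,0],[0,0,0],1.5],[[0,0,0.5],[0,0,0],1.5],[[0,0,1],[0,0,0],1.5],[[0,0,0],[0,0,0],1.5],[[0,0,0],[0,0,0],1.5]]'; python3 - <<'E'
from h import *
plan(.5716,.0177,.1,-13.8)
E
```

```text
time_s: 13.92
eef_pos: [0.5723, 0.0244, 0.1667]
tcp_rot: [[0.968, -0.25, 0.005], [-0.25, -0.968, -0.007], [0.007, 0.005, -1.0]]
contact_force: [-0.9, -0.5, -0.5]
finger_gap: 0.0291
shift cm [0.059 0.628 6.67 ] shift if turned first [0.095 0.665 6.666] turn [ 0.309 -0.377 -0.69 ] yaw now -14.5 rows>=1.6 t 13.9167
```

```bash
python3 -m handwheel '[[[0.1,0.7,1.5],[0.3,-0.3,-0.7],1.5],[[0,0,2],[0,0,0],1.5],[[0,0,1.5],[0,0,0],1.5],[[0,0,0],[0,0,0],1.5],[[0,0,0],[0,0,0],1.5]]'; python3 - <<'E'
from h import *
f=grab("wrist","w8.png");X=cloud(f);z=X[...,2];o=r.get_obs()
tz=np.nanmedian(z[reg(310,330,270,295)]);q=rect(X,(abs(z-tz)<.006)&reg(270,370,220,330),"cap");print(tz)
R=np.array(o["tcp_rot"]);print((R.T@(np.array([q[0][0]/1000,q[0][1]/1000,tz])-o["eef_pos"]))*1000)
hsv=cv2.cvtColor(f["pixels"],cv2.COLOR_RGB2HSV);g=(hsv[...,0]>45)&(hsv[...,0]<80)&(hsv[...,1]>120);rect(X,g&(z>.055),"green")
plan(.5716,.0177,.075,-13.8)
E
```

```text
time_s: 14.33
eef_pos: [0.5725, 0.0275, 0.1168]
tcp_rot: [[0.974, -0.225, 0.004], [-0.225, -0.974, 0.005], [0.003, -0.005, -1.0]]
contact_force: [-0.5, -0.4, -0.1]
finger_gap: 0.0294
cap 4007 c [575.5  26.9] size [30.7 42.9] ang 89.1 zmed 0.1317
0.13187349221916297
[  3.21041969  -0.03098073 -15.02415143]
green 2019 c [581.2  55.9] size [28.2 30.1] ang 76.3 zmed 0.0618
shift cm [0.131 1.01  4.179] shift if turned first [0.156 0.985 4.184] turn [-0.32  -0.157  0.803] yaw now -13.0 rows>=1.0 t 14.3833
```

View pics/w8.png

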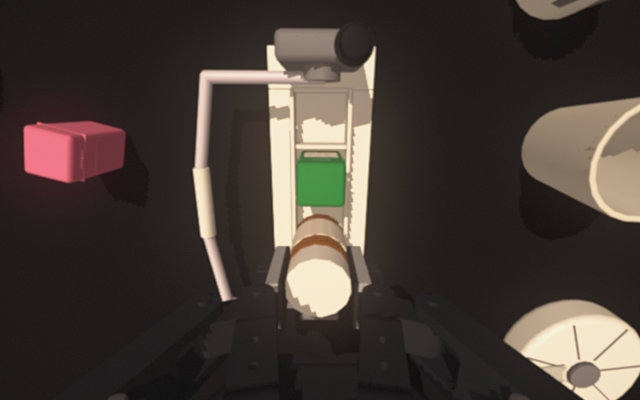

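The cap is held at (320,288) and the green box is at (321,180). I'll shift about 10 mm toward cell 2.

```bash
python3 -m handwheel '[[[0.15,1,0],[-0.3,-0.2,0.8],1.5],[[0,0,1],[0,0,0],1.5],[[0,0,1],[0,0,0],1.5],[[0,0,0],[0,0,0],1.5],[[0,0,0],[0,0,0],1.5]]'; python3 - <<'E'
from h import *
plan(.5716,.0177,.05,-13.8)
E
```

```text
time_s: 14.8
eef_pos: [0.5733, 0.0183, 0.098]
tcp_rot: [[0.971, -0.238, 0.004], [-0.238, -0.971, 0.0], [0.004, -0.001, -1.0]]
contact_force: [-0.3, -0.2, -0.7]
finger_gap: 0.0292
shift cm [-0.172  0.108  4.795] shift if turned first [-0.155  0.102  4.796] turn [-0.078 -0.201  0.013] yaw now -13.8 rows>=1.2 t 14.8
```

```bash
python3 -m handwheel '[[[-0.15,0.1,0.6],[0,-0.2,0],1.5],[[0,0,0.8],[0,0,0],1.5],[[0,0,0],[0,0,0],1.5]]'; python3 - <<'E'
from h import *
plan(.5716,.0177,.05,-13.8)
E
```

```text
time_s: 15.05
eef_pos: [0.5717, 0.0175, 0.0829]
tcp_rot: [[0.971, -0.239, 0.001], [-0.239, -0.971, 0.001], [0.0, -0.002, -1.0]]
contact_force: [0.1, -1.0, -0.3]
finger_gap: 0.029
shift cm [-0.01  -0.011  3.294] shift if turned first [-0.009 -0.016  3.294] turn [-0.087 -0.012 -0.009] yaw now -13.8 rows>=0.8 t 15.05
```

```bash
python3 -m handwheel '[[[0,0,0.8],[0,0,0],1.5],[[0,0,0.8],[0,0,0],1.5],[[0,0,0.8],[0,0,0],1.5],[[0,0,0.6],[0,0,0],1.5],[[0,0,0.3],[0,0,0],1.5],[[0,0,0.1],[0,0,0],1.5]]'; python3 - <<'E'
from h import *
st();plan(.5716,.0177,.0485,-13.8)
E
```

```text
time_s: 15.55
eef_pos: [0.572, 0.0179, 0.0466]
tcp_rot: [[0.971, -0.239, 0.001], [-0.239, -0.971, 0.001], [0.001, -0.001, -1.0]]
contact_force: [-8.1, -3.1, 36.3]
finger_gap: 0.0294
15.55 [0.572  0.0179 0.0466] 
 [[ 0.9711 -0.2386  0.0014]
 [-0.2386 -0.9711  0.0007]
 [ 0.0012 -0.001  -1.    ]] 
F [-8.1248 -3.0744 36.3156] gap 0.029417096579399192 q [ 0.2905  0.7057 -0.585   1.8665  0.5609  0.7376 -0.852 ]
shift cm [-0.037  0.028 -0.185] shift if turned first [-0.037  0.028 -0.185] turn [-0.059 -0.067 -0.002] yaw now -13.8 rows>=0.0 t 15.55
```

```bash
python3 -m handwheel '[[[0,0,-0.2],[0,0,0],1.5],[[0,0,0],[0,0,0],3.5],[[0,0,0],[0,0,0],4.5],[[0,0,0],[0,0,0],4.5],[[0,0,0],[0,0,0],4.5],[[0,0,-1],[0,0,0],4.5],[[0,0,-2],[0,0,0],4.5],[[0,0,-3.5],[0,0,0],4.5],[[0,0,-3.5],[0,0,0],4],[[0,2,0],[0,0,0],3],[[0,2,0],[0,0,0],2],[[0,0,0],[0,0,0],1]]'; python3 - <<'E'
from h import *
f=grab("wrist","w9.png");g=grab("top","top1.png");grab("side","side1.png")
np.savez("w9.npz",X=cloud(f),p=f["pixels"]);st()
E
```

```text
time_s: 16.55
eef_pos: [0.5621, -0.0194, 0.1558]
tcp_rot: [[0.972, -0.233, 0.001], [-0.233, -0.972, 0.002], [0.0, -0.003, -1.0]]
contact_force: [0.8, -0.4, -0.4]
finger_gap: 0.0108
16.7 [ 0.5622 -0.0152  0.1549] 
 [[ 0.9732 -0.2299  0.0001]
 [-0.2299 -0.9732  0.0055]
 [-0.0012 -0.0054 -1.    ]] 
F [0.2423 0.6864 0.2375] gap 0.010015305141484318 q [ 0.4295  0.565  -0.6937  1.7863  0.4287  0.9463 -0.6756]
```

View pics/w9.png

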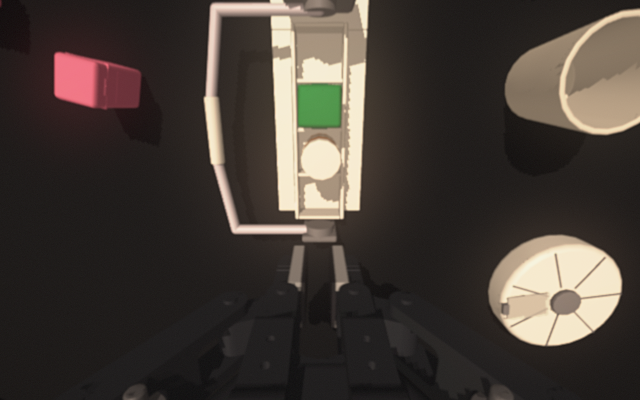

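View pics/side1.png

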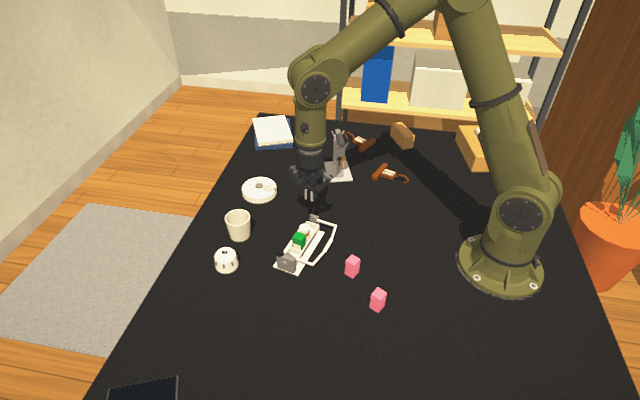

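The green box at (320,105) and the cap at (320,158) stand in their cells. I'll re-measure the carrier.

```bash
cat >> h.py <<'E'
def carrier(X,p,c=(.5763,.0366),yaw=-13.8):
    hsv=cv2.cvtColor(p,cv2.COLOR_RGB2HSV);z=X[...,2]
    a=np.radians(yaw);ex=np.array([np.cos(a),np.sin(a)]);ey=np.array([-np.sin(a),np.cos(a)])
    D=X[...,:2]-np.array(c);L=np.stack([D@ex,D@ey],-1)*1000
    near=(abs(L[...,0])<110)&(abs(L[...,1])<125)
    for n,m in [("foot",(z>.001)&(z<.008)&(hsv[...,2]>150)&(abs(L[...,0])<50)),("wall",(z>.022)&(z<.034)&(hsv[...,2]>120)&(abs(L[...,0])<30)),("housing",(z>.053)&(z<.062)&(L[...,1]>80)),("button",(z>.065)&(z<.073)&(L[...,1]>80)&(abs(L[...,0])<40)),("bottle",(z>.055)&(z<.07)&(L[...,1]<0)&(L[...,1]>-45)&(abs(L[...,0])<30)),("box",(z>.055)&(z<.07)&(L[...,1]>0)&(L[...,1]<45)&(abs(L[...,0])<30)),("bar",(z>.03)&(L[...,0]<-50)&(abs(L[...,1])<100))]:
        l=L[m&near]
        if len(l)>5: print(n,len(l),np.percentile(l,[0,2,50,98,100],axis=0).T.round(1).tolist(),"z",np.percentile(z[m&near],[2,50,98]).round(4))
        if n=="foot" and len(l)>50:
            for lo in (-70,-35,0,35):
                s=l[(l[:,1]>lo)&(l[:,1]<lo+35),0]
                if len(s): print("   y",lo,np.percentile(s,[1,99]).round(1))
    return L
E
python3 - <<'E'
from h import *
d=np.load("w9.npz");carrier(d["X"],d["p"])
E
```

```text
foot 10971 [[-39.9, -38.4, 2.0, 39.2, 41.0], [-80.1, -75.7, 30.7, 93.3, 102.1]] z [0.0024 0.0039 0.0055]
   y -70 [-38.4  40.2]
   y -35 [-38.8  40. ]
   y 0 [-39.3  39.9]
   y 35 [-38.9  39.1]
wall 2472 [[-27.0, -21.7, -0.6, 22.2, 26.4], [-87.5, -78.9, 14.3, 79.8, 93.0]] z [0.0225 0.0274 0.0296]
bottle 1261 [[-13.0, -12.1, 1.5, 14.9, 16.6], [-34.9, -33.1, -19.3, -5.8, -4.7]] z [0.06   0.0618 0.0631]
box 1923 [[-15.7, -14.9, 0.3, 15.4, 16.3], [3.9, 4.7, 19.4, 33.3, 34.5]] z [0.059  0.0616 0.0632]
bar 5056 [[-88.8, -86.5, -72.2, -50.4, -50.0], [-89.3, -85.2, -40.4, 86.1, 88.2]] z [0.0397 0.044  0.2334]
```

```bash
python3 - <<'E'
from h import *
plan(.4950,.0566,.12,-13.8)
E
```

```text
shift cm [-8.19  -5.418  3.528] shift if turned first [-8.242 -5.364  3.489] turn [-0.307  0.071  0.506] yaw now -13.3 rows>=2.5 t 16.7
```

```bash
python3 -m handwheel '[[[-2.5,-1.6,0],[-0.3,0,0.5],2],[[-2.5,-1.6,0],[0,0,0],2.5],[[-2.3,-1.6,0.5],[0,0,0],3],[[-1,-0.6,0.8],[0,0,0],3.2],[[0,0,1],[0,0,0],3.2],[[0,0,0],[0,0,0],3.2],[[0,0,0],[0,0,0],3.2]]'; python3 - <<'E'
from h import *
plan(.4950,.0566,.08,-13.8)
f=grab("wrist","w10.png")
E
```

```text
time_s: 17.28
eef_pos: [0.4919, 0.0655, 0.1296]
tcp_rot: [[0.973, -0.233, -0.003], [-0.233, -0.973, 0.005], [-0.004, -0.004, -1.0]]
contact_force: [-0.3, -1.1, 0.6]
finger_gap: 0.0316
shift cm [0.525 0.809 4.958] shift if turned first [0.508 0.787 4.964] turn [-0.218  0.243  0.338] yaw now -13.5 rows>=1.2 t 17.2833
```

View pics/w10.png

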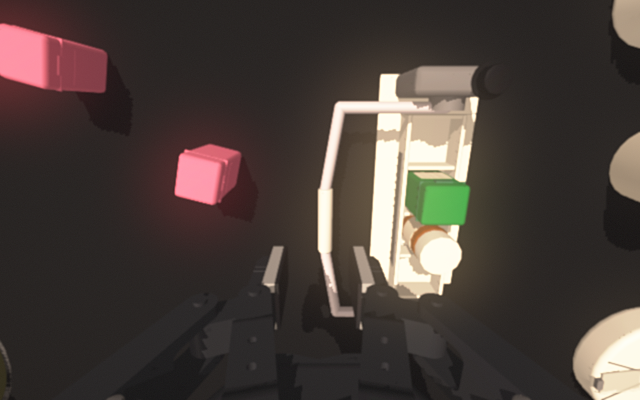

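The sleeve at (325,220) lies between the open jaws. I'll descend.

```bash
python3 -m handwheel '[[[0.5,0.8,1],[-0.2,0.2,0.3],3.2],[[0,0,2],[0,0,0],3.2],[[0,0,1.5],[0,0,0],3.2],[[0,0,0],[0,0,0],3.2],[[0,0,0],[0,0,0],3.2]]'; python3 - <<'E'
from h import *
plan(.4950,.0566,.06,-13.8)
E
```

```text
time_s: 17.75
eef_pos: [0.5001, 0.0501, 0.0814]
tcp_rot: [[0.969, -0.247, 0.003], [-0.247, -0.969, -0.001], [0.003, 0.001, -1.0]]
contact_force: [0.3, -0.3, 0.6]
finger_gap: 0.0322
shift cm [-0.658 -0.502  2.141] shift if turned first [-0.648 -0.506  2.143] turn [ 0.038 -0.159 -0.501] yaw now -14.3 rows>=0.6 t 17.75
```

```bash
python3 -m handwheel '[[[-0.55,-0.45,0],[0,-0.2,-0.4],3.2],[[0,0,0.5],[0,0,0],3.2],[[0,0,0.5],[0,0,0],3.2],[[0,0,0],[0,0,0],3.2],[[0,0,0],[0,0,0],3.2]]'; python3 - <<'E'
from h import *
plan(.4950,.0566,.037,-13.8)
E
```

```text
time_s: 18.17
eef_pos: [0.4973, 0.055, 0.072]
tcp_rot: [[0.97, -0.242, 0.002], [-0.242, -0.97, -0.0], [0.002, 0.0, -1.0]]
contact_force: [-0.1, 0.6, -0.0]
finger_gap: 0.032
shift cm [-0.273 -0.103  3.502] shift if turned first [-0.267 -0.104  3.502] turn [ 0.004 -0.092 -0.23 ] yaw now -14.0 rows>=0.8 t 18.1667
```

```bash
python3 -m handwheel '[[[-0.25,-0.1,0.5],[0,-0.1,-0.2],3.2],[[0,0,1],[0,0,0],3.2],[[0,0,1],[0,0,0],3.2],[[0,0,0.8],[0,0,0],3.2],[[0,0,0.2],[0,0,0],3.2],[[0,0,0],[0,0,0],3.2]]'; python3 - <<'E'
from h import *
plan(.4950,.0566,.037,-13.8);st()
f=grab("wrist","w11.png")
E
```

```text
time_s: 18.67
eef_pos: [0.495, 0.0569, 0.0335]
tcp_rot: [[0.971, -0.238, 0.0], [-0.238, -0.971, -0.0], [0.0, -0.0, -1.0]]
contact_force: [-0.1, -0.2, -0.4]
finger_gap: 0.032
shift cm [ 0.005  0.027 -0.35 ] shift if turned first [ 0.005  0.027 -0.35 ] turn [-0.003 -0.019  0.025] yaw now -13.8 rows>=0.1 t 18.6667
18.6667 [0.495  0.0569 0.0335] 
 [[ 0.9712 -0.2381  0.0003]
 [-0.2381 -0.9712 -0.    ]
 [ 0.0003 -0.     -1.    ]] 
F [-0.0854 -0.1597 -0.4064] gap 0.03196803674173731 q [ 0.1989  0.6451 -0.5494  2.0705  0.6038  0.5861 -1.0179]
```

View pics/w11.png

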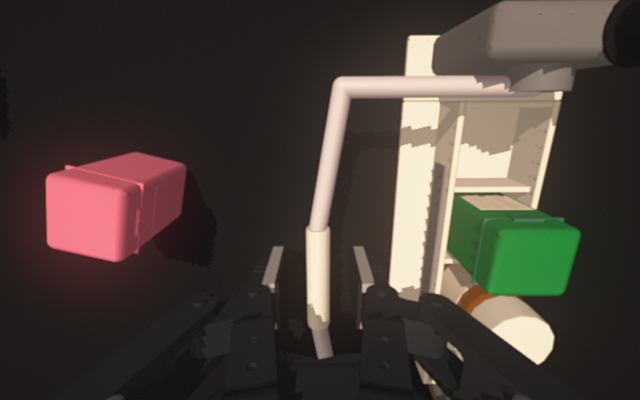

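The sleeve at (317,280) is between the pads. I'll close on it.

```bash
python3 -m handwheel '[[[0,0,-0.2],[0,0,0],2],[[0,0,0],[0,0,0],1.4],[[0,0,0],[0,0,0],0.8],[[0,0,0],[0,0,0],0.6],[[0,0,0],[0,0,0],0.6],[[0,0,0],[0,0,0],0.6],[[0,0,0],[0,0,0],0.6]]'; python3 - <<'E'
from h import *
st()
a=np.radians(np.arange(0,95,15))
h=np.array([.5763,.0366])
for t in a: print(t.round(2), (-.084*np.cos(t)).round(4),(.084*np.sin(t)).round(4))
E
```

```text
time_s: 19.3
eef_pos: [0.4951, 0.0571, 0.0368]
tcp_rot: [[0.971, -0.238, 0.001], [-0.238, -0.971, 0.0], [0.001, -0.0, -1.0]]
contact_force: [-0.6, 0.1, 0.0]
finger_gap: 0.0088
19.3 [0.4951 0.0571 0.0368] 
 [[ 0.9713 -0.2379  0.001 ]
 [-0.2379 -0.9713  0.0001]
 [ 0.001  -0.0004 -1.    ]] 
F [-0.5775  0.0822  0.0289] gap 0.008846009520817094 q [ 0.2025  0.6401 -0.5549  2.0684  0.5986  0.5928 -1.0136]
0.0 -0.084 0.0
0.26 -0.0811 0.0217
0.52 -0.0727 0.042
0.79 -0.0594 0.0594
1.05 -0.042 0.0727
1.31 -0.0217 0.0811
1.57 -0.0 0.084
```

```bash
python3 -m handwheel '[[[0.05,0,-0.8],[0,0,0],0.6],[[0.15,0,-0.8],[0,0,0],0.6],[[0.25,0,-0.8],[0,0,0],0.6],[[0.1,0,-0.2],[0,0,0],0.6]]'; cat >> h.py <<'E'
def bar(tg=None,c=(.5763,.0366),yaw=-13.8,off=.0032):
    o=r.get_obs();a=np.radians(yaw);d=np.array(o["eef_pos"])[:2]-c
    lx=d@[np.cos(a),np.sin(a)];ly=d@[-np.sin(a),np.cos(a)];h=o["eef_pos"][2]+off-.04
    print("bar x %.1f y %.1f h %.1f mm  angle %.1f deg r %.1f"%(lx*1e3,ly*1e3,h*1e3,np.degrees(np.arctan2(h,-lx)),np.hypot(lx,h)*1e3),"F",np.round(o["contact_force"],1),"gap %.4f"%o["finger_gap"])
    if tg is not None:
        t=np.radians(tg); plan(*(np.array(c)+(-.084*np.cos(t))*np.array([np.cos(a),np.sin(a)])),.04+.084*np.sin(t)-off,yaw)
E
python3 -c "
from h import *
bar(30)"
```

```text
time_s: 19.63
eef_pos: [0.5001, 0.0558, 0.065]
tcp_rot: [[0.971, -0.237, -0.001], [-0.237, -0.971, -0.0], [-0.001, 0.0, -1.0]]
contact_force: [-0.7, 0.5, -0.7]
finger_gap: 0.0087
bar x -78.6 y 0.5 h 28.2 mm  angle 19.7 deg r 83.5 F [-0.7  0.5 -0.7] gap 0.0087
shift cm [ 0.583  0.052 -1.384] shift if turned first [ 0.584  0.051 -1.383] turn [0.01  0.038 0.076] yaw now -13.7 rows>=0.4 t 19.6333
```

```bash
python3 -m handwheel '[[[0.35,0,-0.85],[0,0,0],0.6],[[0.45,0,-0.8],[0,0,0],0.6],[[0.5,0,-0.7],[0,0,0],0.6],[[0.3,0,-0.35],[0,0,0],0.6]]'; python3 -c "
from h import *
bar(60)"
```

```text
time_s: 19.97
eef_pos: [0.5176, 0.0514, 0.0952]
tcp_rot: [[0.971, -0.238, 0.002], [-0.238, -0.971, 0.0], [0.002, -0.001, -1.0]]
contact_force: [2.4, 0.7, -3.9]
finger_gap: 0.0091
bar x -60.6 y 0.4 h 58.4 mm  angle 43.9 deg r 84.1 F [ 2.4  0.7 -3.9] gap 0.0091
shift cm [ 1.861  0.038 -1.432] shift if turned first [ 1.858  0.039 -1.435] turn [-0.053 -0.112  0.033] yaw now -13.8 rows>=0.6 t 19.9667
```

```bash
python3 -m handwheel '[[[0.6,0,-0.55],[0,0,0],0.6],[[0.6,0,-0.45],[0,0,0],0.6],[[0.6,0,-0.35],[0,0,0],0.6],[[0.3,0,-0.15],[0,0,0],0.6]]'; python3 -c "
from h import *
bar(75)"
```

```text
time_s: 20.3
eef_pos: [0.5401, 0.0458, 0.1122]
tcp_rot: [[0.971, -0.239, 0.003], [-0.239, -0.971, 0.001], [0.002, -0.001, -1.0]]
contact_force: [-0.4, -0.4, -2.9]
finger_gap: 0.0087
bar x -37.3 y 0.3 h 75.4 mm  angle 63.7 deg r 84.1 F [-0.4 -0.4 -2.9] gap 0.0087
shift cm [ 1.559  0.028 -0.572] shift if turned first [ 1.557  0.029 -0.576] turn [-0.083 -0.141  0.001] yaw now -13.8 rows>=0.4 t 20.3
```

```bash
python3 -m handwheel '[[[0.6,0,-0.25],[0,0,0],0.6],[[0.7,0,-0.2],[0,0,0],0.6],[[0.7,0,-0.15],[0,0,0],0.6],[[0.5,0,-0.08],[0,0,0],0.6]]'; python3 -c "
from h import *
bar(93.5)"
```

```text
time_s: 20.63
eef_pos: [0.5656, 0.0396, 0.1197]
tcp_rot: [[0.971, -0.238, 0.0], [-0.238, -0.971, 0.001], [0.0, -0.001, -1.0]]
contact_force: [-1.1, 0.1, -0.3]
finger_gap: 0.0085
bar x -11.1 y 0.3 h 82.9 mm  angle 82.3 deg r 83.6 F [-1.1  0.1 -0.3] gap 0.0085
shift cm [ 1.627  0.035 -0.094] shift if turned first [ 1.627  0.034 -0.095] turn [-0.04  -0.014  0.039] yaw now -13.8 rows>=0.4 t 20.6333
```

```bash
python3 -m handwheel '[[[0.5,0,-0.08],[0,0,0],0.6],[[0.4,0,-0.02],[0,0,0],0.6],[[0.4,0,0],[0,0,0],0.6],[[0.3,0,0.02],[0,0,0],0.6],[[0,0,0],[0,0,0],0.6]]'; python3 -c "
from h import *
bar(93.5)"
```

```text
time_s: 21.05
eef_pos: [0.5834, 0.0353, 0.12]
tcp_rot: [[0.971, -0.238, -0.001], [-0.238, -0.971, 0.001], [-0.001, -0.001, -1.0]]
contact_force: [-2.4, -0.4, 3.8]
finger_gap: 0.0087
bar x 7.2 y 0.4 h 83.2 mm  angle 94.9 deg r 83.5 F [-2.4 -0.4  3.8] gap 0.0087
shift cm [-0.208  0.039 -0.061] shift if turned first [-0.208  0.04  -0.061] turn [-0.037  0.063  0.02 ] yaw now -13.8 rows>=0.1 t 21.05
```

```bash
python3 -m handwheel '[[[-0.2,0,0],[0,0,0],0.6],[[0,0,0],[0,0,0],2],[[0,0,0],[0,0,0],3.2],[[0,0,0],[0,0,0],3.2],[[0,0,0],[0,0,0],3.2],[[0,0,-2],[0,0,0],3.2],[[0,0,-3],[0,0,0],3.2],[[0,0,-3.5],[0,0,0],3.2],[[0,0,-3.5],[0,0,0],3.2],[[0,0,0],[0,0,0],3.2],[[0,0,0],[0,0,0],3.2]]'; python3 - <<'E'
from h import *
st()
f=grab("wrist","w12.png");X=cloud(f);np.savez("w12.npz",X=X,p=f["pixels"])
grab("side","side2.png")
carrier(X,f["pixels"])
E
```

```text
time_s: 21.97
eef_pos: [0.5806, 0.0351, 0.2438]
tcp_rot: [[0.971, -0.238, -0.003], [-0.238, -0.971, 0.001], [-0.003, 0.0, -1.0]]
contact_force: [-0.2, -0.1, -0.9]
finger_gap: 0.0317
21.9667 [0.5806 0.0351 0.2438] 
 [[ 0.9714 -0.2376 -0.0028]
 [-0.2376 -0.9714  0.0005]
 [-0.0028  0.0001 -1.    ]] 
F [-0.1951 -0.0882 -0.9224] gap 0.031728358952210094 q [ 0.3542  0.5068 -0.7285  1.6097  0.3578  1.1659 -0.6951]
foot 5237 [[-41.7, -40.3, 7.4, 38.0, 41.0], [-80.7, -76.9, 33.1, 100.1, 110.0]] z [0.0022 0.0039 0.0056]
   y -70 [-40.5  38.9]
   y -35 [-40.6  38.6]
   y 0 [-40.8  38.3]
   y 35 [-40.7  38.2]
wall 1049 [[-24.3, -23.7, 2.3, 20.7, 21.1], [-81.6, -79.4, 2.4, 78.3, 78.3]] z [0.0223 0.0275 0.0319]
housing 880 [[-29.4, -28.0, -7.2, 25.9, 27.1], [81.0, 90.4, 99.6, 109.8, 111.3]] z [0.054  0.0577 0.06  ]
button 297 [[-1.1, 7.4, 15.9, 23.7, 24.6], [80.9, 91.8, 99.8, 107.8, 108.6]] z [0.0667 0.0688 0.0704]
bottle 358 [[-1.8, -1.8, 4.8, 13.5, 14.6], [-35.4, -34.0, -19.4, -6.0, -5.4]] z [0.0576 0.0618 0.0633]
box 563 [[-16.6, -16.3, 3.7, 14.2, 14.3], [3.8, 4.3, 20.2, 33.0, 33.3]] z [0.0569 0.0616 0.0633]
bar 1187 [[-58.6, -57.7, -52.8, -50.1, -50.0], [8.7, 9.3, 10.4, 11.4, 11.9]] z [0.3037 0.3162 0.3214]
```

View pics/w12.png

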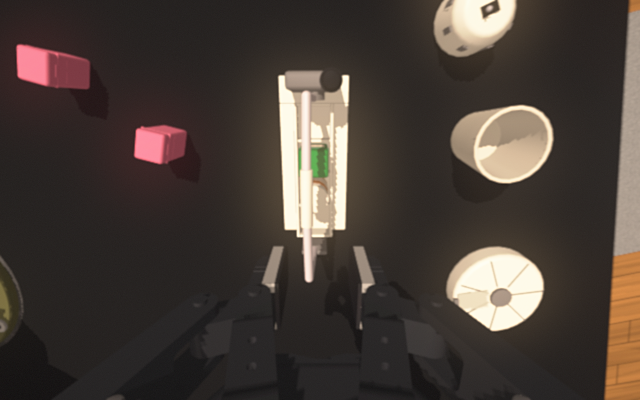

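View pics/side2.png

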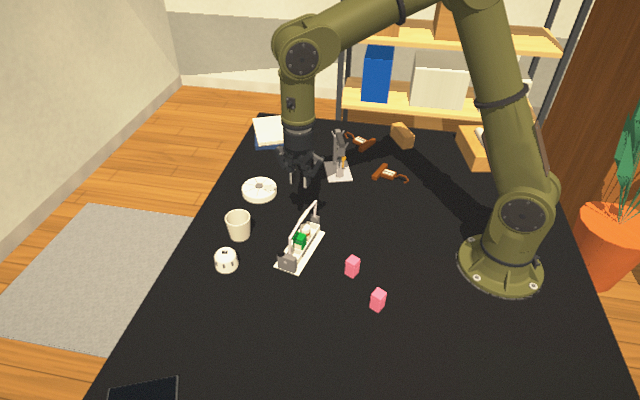

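The bail stands upright (the white line at column 306). Next I'll measure the bar angle.

```bash
python3 - <<'E'
from h import *
d=np.load("w12.npz");X=d["X"];z=X[...,2]
a=np.radians(-13.8);ex=np.array([np.cos(a),np.sin(a)]);ey=np.array([-np.sin(a),np.cos(a)])
D=X[...,:2]-np.array([.5763,.0366]);lx=D@ex*1000;ly=D@ey*1000
m=(z>.118)&(z<.14)&(abs(ly)<60)&(abs(lx)<40)
print(m.sum(),np.percentile(lx[m],[2,50,98]),np.percentile(ly[m],[0,2,98,100]),np.percentile(z[m],[2,50,98]))
for y in range(-40,41,10):
    k=m&(abs(ly-y)<5)
    if k.sum()>3: print(y,lx[k].mean().round(1),z[k].max().round(4))
plan(.47,-.27,.33,-60)
E
```

```text
1351 [-10.86361938  -5.95290245  -1.18867276] [-59.9910126  -56.48847796  57.70675203  59.99934228] [0.12063924 0.12659029 0.12984542]
-40 -5.5 0.1268
-30 -5.8 0.1299
-20 -5.7 0.1303
-10 -6.0 0.1307
0 -5.9 0.1304
10 -5.8 0.1313
20 -6.1 0.1306
30 -6.2 0.1297
40 -6.0 0.1272
shift cm [-3.527 32.289 -8.685] shift if turned first [20.922 24.84  -8.701] turn [ 0.09   0.193 46.285] yaw now -13.7 rows>=8.1 t 22.0667
```

```bash
python3 -m handwheel '[[[-0.4,3.5,-0.6],[0,0,0],6],[[-0.4,3.5,-0.6],[0,0,-4],6],[[-0.4,3.5,-0.6],[0,0,-4],6],[[-0.7,3.5,-0.6],[0,0,-5],6],[[-1,3.4,-0.6],[0,0,-5],6],[[-1.2,3.3,-0.6],[0,0,-5],6],[[-1.4,3.2,-0.6],[0,0,-5],6],[[-1.4,3.2,-0.6],[0,0,-4],6],[[0,0,0],[0,0,0],6],[[0,0,0],[0,0,0],6],[[0,0,0],[0,0,0],6]]'; python3 - <<'E'
from h import *
st();f=grab("wrist","w13.png");X=cloud(f);np.savez("w13.npz",X=X,p=f["pixels"])
E
```

```text
time_s: 22.98
eef_pos: [0.4952, -0.2468, 0.2764]
tcp_rot: [[0.939, 0.344, -0.024], [0.344, -0.939, 0.009], [-0.02, -0.017, -1.0]]
contact_force: [0.2, 0.6, -0.0]
finger_gap: 0.0599
22.9833 [ 0.4952 -0.2468  0.2764] 
 [[ 0.9386  0.344  -0.0243]
 [ 0.3443 -0.9388  0.0092]
 [-0.0196 -0.0171 -0.9997]] 
F [ 0.2194  0.6056 -0.0419] gap 0.05994800934933503 q [ 0.9848  0.4862 -0.8982  1.6077  0.3872  1.2658  0.367 ]
```

View pics/w13.png

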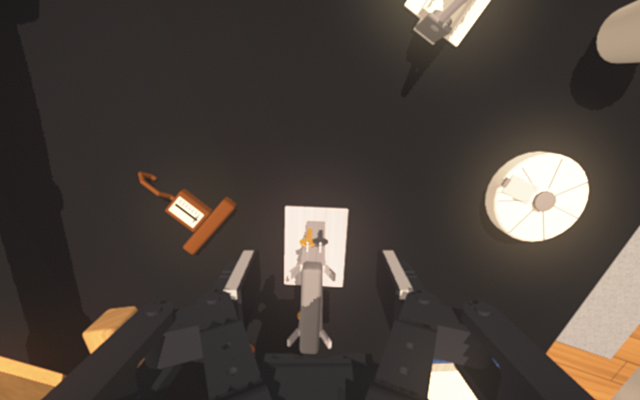

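The holder is at (316,245) with the scale handle running vertically at (312,305), and it hides the hook. I'll look from the holder's -x side to find which way the hook opens.

```bash
python3 - <<'E'
from h import *
d=np.load("w13.npz");X=d["X"];p=d["p"];hsv=cv2.cvtColor(p,cv2.COLOR_RGB2HSV);z=X[...,2]
rect(X,reg(270,360,190,300)&(z>.003)&(z<.010)&(hsv[...,2]>150),"base")
rect(X,reg(290,330,235,350)&(z>.151)&(z<.162),"handle")
plan(.365,-.36,.16,17.7)
E
```

```text
base 3090 c [ 525.8 -361.4] size [ 89.9 125.2] ang 17.8 zmed 0.0061
handle 1633 c [ 529.2 -357.3] size [31.4 94.4] ang 19.6 zmed 0.1557
shift cm [-15.937   6.414  11.845] shift if turned first [-15.883   6.905  11.64 ] turn [-0.98   1.148  2.493] yaw now 20.2 rows>=5.0 t 23.0333
```

```bash
python3 -m handwheel '[[[-3.2,0.6,0],[-1,1,2.4],6],[[-3.2,1,1],[0,0,0],6],[[-3.2,1.2,2.5],[0,0,0],6],[[-3.2,1.2,2.5],[0,0,0],6],[[-3,1.2,2.5],[0,0,0],6],[[0,0,2],[0,0,0],6],[[0,0,0],[0,0,0],6],[[0,0,0],[0,0,0],6]]'; python3 - <<'E'
from h import *
st();f=grab("wrist","w14.png");X=cloud(f);np.savez("w14.npz",X=X,p=f["pixels"])
E
```

```text
time_s: 23.7
eef_pos: [0.3631, -0.3344, 0.1663]
tcp_rot: [[0.946, 0.323, 0.001], [0.323, -0.946, 0.004], [0.002, -0.003, -1.0]]
contact_force: [1.1, 0.2, 0.1]
finger_gap: 0.06
23.7 [ 0.3631 -0.3344  0.1663] 
 [[ 0.9464  0.3229  0.0011]
 [ 0.3229 -0.9464  0.0041]
 [ 0.0024 -0.0035 -1.    ]] 
F [1.0769 0.1845 0.0542] gap 0.059951115577459024 q [ 1.2802  0.4919 -0.8568  1.9419  0.4609  0.9171  0.5213]
```

View pics/w14.png

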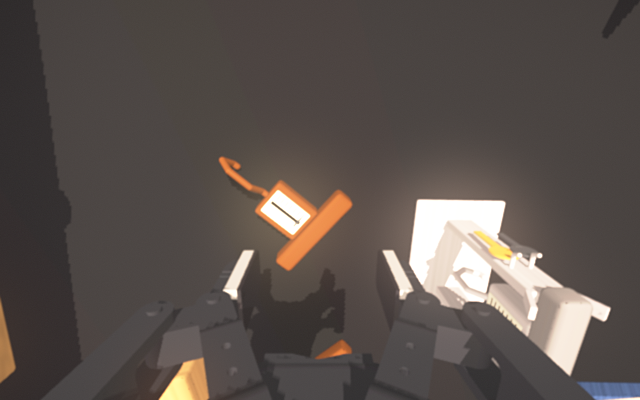

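```bash
python3 -c "
import cv2;i=cv2.imread('pics/w14.png')[190:385,400:620];cv2.imwrite('pics/c5.png',cv2.resize(i,None,fx=3,fy=3,interpolation=cv2.INTER_CUBIC))"
```

```text
(no output)
```

View pics/c5.png

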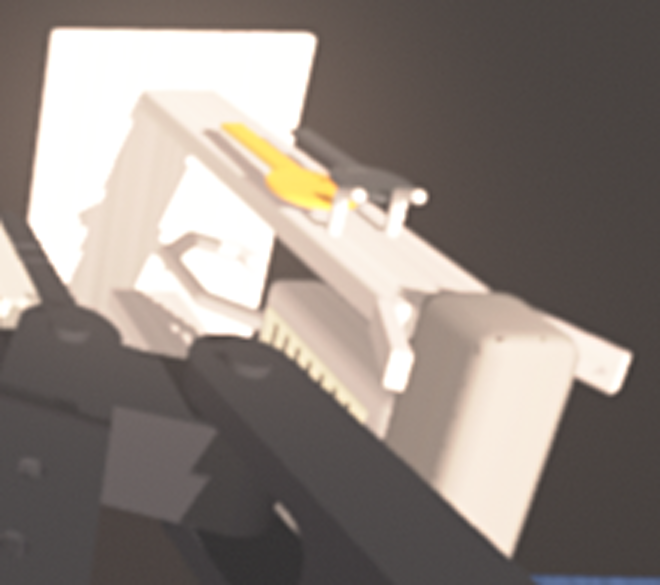

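In the crop, the wire leaves the housing bottom at (260,320), runs to the -x side at (170,250), crosses right and turns up near (245,250). That suggests the mouth opens toward the holder's +x. I'll check it with depth.

```bash
python3 - <<'E'
from h import *
d=np.load("w14.npz");X=d["X"]
a=np.radians(17.8);ex=np.array([np.cos(a),np.sin(a)]);ey=np.array([-np.sin(a),np.cos(a)]);c=np.array([.5258,-.3614])
for cu,cv in [(255,312),(230,298),(200,282),(180,265),(170,250),(185,240),(205,237),(220,238),(235,246),(247,252)]:
    u,v=400+cu/3,190+cv/3; q=X[int(round(v)),int(round(u))]; print((cu,cv),((q[:2]-c)@ex*1000).round(1),((q[:2]-c)@ey*1000).round(1),(q[2]*1000).round(1))
E
```

```text
(255, 312) -3.1 3.1 78.2
(230, 298) 34.4 -39.6 6.2
(200, 282) 21.1 -32.4 7.8
(180, 265) -12.6 2.4 52.4
(170, 250) -11.3 2.1 43.1
(185, 240) -3.9 2.3 37.6
(205, 237) 2.8 2.5 35.8
(220, 238) 25.1 -14.1 6.8
(235, 246) 9.6 2.8 41.8
(247, 252) 12.0 2.5 44.8
```

Depth confirms it: the shank is at -12.6 mm and the tip at +12 mm in the holder's x, so the mouth opens to holder +x (away from the robot). I'll go above the scale.

```bash
python3 -m handwheel '[[[0,0,-3],[0,0,1],5],[[0,0,-3],[0,0,1],5],[[2,0.5,-3],[0,0,0],5],[[3,0.5,0],[0,0,0],5],[[3,0.5,0],[0,0,0],5],[[3,0.5,0],[0,0,0],5],[[3,0.5,0],[0,0,0],5],[[0,0,0],[0,0,0],5],[[0,0,0],[0,0,0],5]]'; python3 - <<'E'
from h import *
plan(.525,-.359,.22,17.8);f=grab("wrist","w15.png");X=cloud(f);np.savez("w15.npz",X=X,p=f["pixels"])
E
```

```text
time_s: 24.5
eef_pos: [0.5246, -0.2995, 0.2769]
tcp_rot: [[0.951, 0.31, 0.021], [0.31, -0.951, 0.003], [0.021, 0.004, -1.0]]
contact_force: [-1.0, -0.1, 0.7]
finger_gap: 0.05
shift cm [-1.923  5.648  5.674] shift if turned first [-1.78   5.677  5.692] turn [ 0.213 -1.204  0.239] yaw now 18.0 rows>=2.0 t 24.5
```

View pics/w15.png

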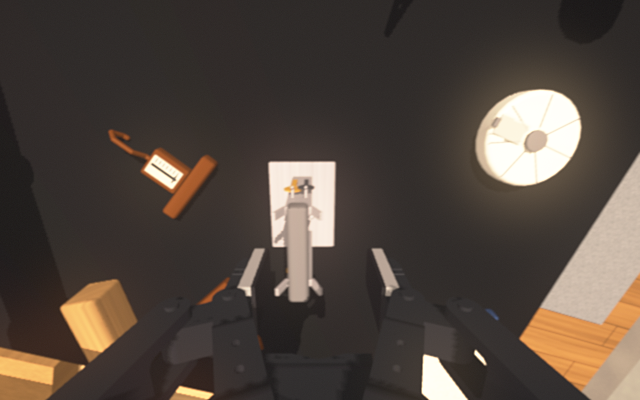

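```bash
python3 - <<'E'
from h import *
d=np.load("w15.npz");X=d["X"];p=d["p"];hsv=cv2.cvtColor(p,cv2.COLOR_RGB2HSV);z=X[...,2]
rect(X,reg(255,345,150,255)&(z>.003)&(z<.010)&(hsv[...,2]>150),"base")
a=np.radians(17.8);ex=np.array([np.cos(a),np.sin(a)]);ey=np.array([-np.sin(a),np.cos(a)]);c=np.array([.5258,-.3614])
D=X[...,:2]-c;lx=D@ex*1000;ly=D@ey*1000
m=reg(270,330,180,310)&(z>.150)&(z<.160)
for y in range(-60,61,10):
    k=m&(abs(ly-y)<5)
    if k.sum()>3: print(y,np.percentile(lx[k],[3,50,97]).round(1),z[k].mean().round(4))
print(ly[m].min(),ly[m].max())
E
```

```text
base 3405 c [ 526.2 -361.5] size [ 89.2 125.5] ang 17.9 zmed 0.0060
-50 [-7.9  0.1  8.5] 0.1554
-40 [-21.8   0.3  21.9] 0.1545
-30 [-9.4  0.4 10. ] 0.1555
-20 [-9.1 -0.3  9.1] 0.1557
-10 [-9.2 -0.2  9.2] 0.1556
0 [-9.5 -0.   9.3] 0.1556
10 [-9.2  0.2  9.3] 0.1556
20 [-9.   0.3  9.4] 0.1556
30 [-9.7  0.   9.5] 0.1555
40 [-21.5   0.6  21.4] 0.1546
50 [-8.4 -0.   8.7] 0.1541
-48.55698516977844 50.07928435927461
```

The handle is centred on the holder to within 1 mm at (0.526, -0.361), yaw 17.8°. I'll line up over it and descend.

```bash
python3 -m handwheel '[[[-0.8,2.9,1],[0.2,-1.2,0.2],4.5],[[-0.8,2.9,1.5],[0,0,0],4.5],[[0,0,1.5],[0,0,0],4.5],[[0,0,0],[0,0,0],4.5],[[0,0,0],[0,0,0],4.5]]'; python3 - <<'E'
from h import *
plan(.5258,-.361,.18,17.8)
E
```

```text
time_s: 24.97
eef_pos: [0.5291, -0.3569, 0.2421]
tcp_rot: [[0.949, 0.314, 0.006], [0.314, -0.949, -0.003], [0.005, 0.005, -1.0]]
contact_force: [-0.2, -0.1, 0.3]
finger_gap: 0.0447
shift cm [-0.472  0.26   6.213] shift if turned first [-0.441  0.293  6.214] turn [ 0.272 -0.267  0.492] yaw now 18.3 rows>=1.5 t 24.9667
```

```bash
python3 -m handwheel '[[[-0.4,0.3,1],[0.3,-0.3,0.5],4.5],[[0,0,1.5],[0,0,0],4.5],[[0,0,1.5],[0,0,0],4.5],[[0,0,0],[0,0,0],4.5],[[0,0,0],[0,0,0],4.5]]'; python3 - <<'E'
from h import *
plan(.5258,-.361,.138,17.8)
E
```

```text
time_s: 25.38
eef_pos: [0.5258, -0.3597, 0.2055]
tcp_rot: [[0.952, 0.305, 0.002], [0.305, -0.952, -0.002], [0.002, 0.003, -1.0]]
contact_force: [-0.1, 0.8, -0.2]
finger_gap: 0.0447
shift cm [-0.048  0.106  6.755] shift if turned first [-0.038  0.124  6.755] turn [ 0.159 -0.089 -0.02 ] yaw now 17.8 rows>=1.6 t 25.3833
```

```bash
python3 -m handwheel '[[[0,0.1,1.2],[0.2,0,0],4.5],[[0,0,1.5],[0,0,0],4.5],[[0,0,1.5],[0,0,0],4.5],[[0,0,1.3],[0,0,0],4.5],[[0,0,0.6],[0,0,0],4.5],[[0,0,0],[0,0,0],4.5]]'; python3 - <<'E'
from h import *
plan(.5258,-.361,.138,17.8);st()
E
```

```text
time_s: 25.88
eef_pos: [0.5282, -0.3609, 0.1456]
tcp_rot: [[0.952, 0.305, 0.007], [0.305, -0.952, -0.002], [0.006, 0.004, -1.0]]
contact_force: [0.1, 0.5, 0.0]
finger_gap: 0.0451
shift cm [-0.236 -0.069  0.761] shift if turned first [-0.231 -0.066  0.763] turn [ 0.232 -0.351 -0.023] yaw now 17.8 rows>=0.2 t 25.8833
25.8833 [ 0.5282 -0.3609  0.1456] 
 [[ 0.9522  0.3053  0.0071]
 [ 0.3053 -0.9522 -0.002 ]
 [ 0.0061  0.0041 -1.    ]] 
F [0.141  0.529  0.0113] gap 0.0450602128705161 q [ 1.0082  0.7078 -0.7902  1.5913  0.5535  1.071   0.38  ]
```

```bash
python3 -m handwheel '[[[-0.25,-0.05,0.5],[0.25,-0.35,0],4.5],[[0,0,0.3],[0,0,0],4.5],[[0,0,0],[0,0,0],4.5]]'; python3 - <<'E'
from h import *
plan(.5258,-.361,.138,17.8)
E
```

```text
time_s: 26.13
eef_pos: [0.5262, -0.3614, 0.1384]
tcp_rot: [[0.952, 0.305, 0.001], [0.305, -0.952, -0.0], [0.001, 0.0, -1.0]]
contact_force: [0.5, 0.1, -0.5]
finger_gap: 0.045
shift cm [-0.03  -0.05   0.037] shift if turned first [-0.03  -0.05   0.037] turn [ 0.02  -0.04  -0.026] yaw now 17.8 rows>=0.0 t 26.1333
```

```bash
python3 -m handwheel '[[[0,0,0],[0,0,0],3],[[0,0,0],[0,0,0],1.5],[[0,0,0],[0,0,0],1],[[0,0,0],[0,0,0],1],[[0,0,0],[0,0,0],1],[[0,0,0],[0,0,0],1]]'; python3 -c "
from h import *
st()"; python3 -m handwheel '[[[0,0,-0.5],[0,0,0],1],[[0,0,-1],[0,0,0],1],[[0,0,-2],[0,0,0],1],[[0,0,-3],[0,0,0],1],[[0,0,-3],[0,0,0],1],[[0,0,-3],[0,0,0],1],[[0,0,-2],[0,0,0],1],[[0,0,0],[0,0,0],1]]'; python3 -c "
from h import *
st();plan(.571-.06*.9711,.0379+.06*.2385,.25,-13.8);grab('wrist','w16.png')"
```

```text
time_s: 26.63
eef_pos: [0.5268, -0.3617, 0.1399]
tcp_rot: [[0.952, 0.305, 0.002], [0.305, -0.952, -0.001], [0.002, 0.002, -1.0]]
contact_force: [-0.5, 0.2, -1.4]
finger_gap: 0.0188
26.6333 [ 0.5268 -0.3617  0.1399] 
 [[ 0.9523  0.305   0.0024]
 [ 0.305  -0.9523 -0.0013]
 [ 0.0019  0.002  -1.    ]] 
F [-0.4915  0.203  -1.3679] gap 0.01883052191401513 q [ 1.0067  0.7142 -0.7859  1.5957  0.5584  1.0658  0.3771]
time_s: 27.3
eef_pos: [0.5253, -0.3601, 0.2943]
tcp_rot: [[0.952, 0.307, 0.0], [0.307, -0.952, 0.003], [0.001, -0.002, -1.0]]
contact_force: [0.5, 0.4, -1.0]
finger_gap: 0.0193
27.3 [ 0.5253 -0.3601  0.2943] 
 [[ 0.9517  0.3071  0.0001]
 [ 0.3071 -0.9517  0.0025]
 [ 0.0009 -0.0024 -1.    ]] 
F [ 0.4813  0.3985 -1.0289] gap 0.01932084842571556 q [ 1.0299  0.5899 -0.854   1.3714  0.4391  1.3762  0.4895]
shift cm [ 11.463 -39.609   4.529] shift if turned first [-11.052 -39.738   4.425] turn [-0.146 -0.013 31.685] yaw now 17.9 rows>=9.9 t 27.3
```

View pics/w16.png

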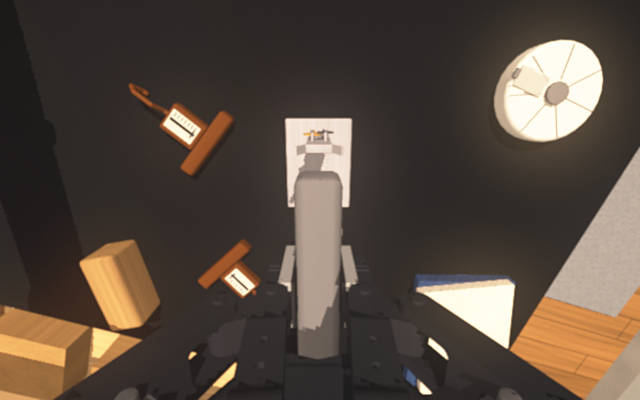

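The scale hangs in the grip, with its handle at (318,250). I'll carry it toward the carrier and turn it to -13.8°.

```bash
python3 -m handwheel '[[[0,-1.5,0],[0,0,2],1],[[0.5,-3,0],[0,0,3],1],[[0.7,-3.5,0],[0,0,4],1],[[0.4,-3.7,0],[0,0,4],1],[[0,-3.7,0],[0,0,4],1],[[-0.3,-3.7,0.4],[0,0,4],1],[[-0.6,-3.7,0.4],[0,0,4],1],[[-0.8,-3.7,0.4],[0,0,3],1],[[-0.9,-3.5,0.4],[0,0,3],1],[[-1,-3.5,0.4],[0,0,0],1],[[-0.6,-2,0.4],[0,0,0],1],[[0,0,0],[0,0,0],1]]'; python3 -c "
from h import *
plan(.5137,.0561,.24,-13.8)"
```

```text
time_s: 28.35
eef_pos: [0.4887, 0.011, 0.2553]
tcp_rot: [[0.964, -0.264, -0.018], [-0.264, -0.965, 0.007], [-0.02, -0.002, -1.0]]
contact_force: [-0.7, -0.2, -1.2]
finger_gap: 0.0189
shift cm [ 1.255 -5.008  1.512] shift if turned first [ 1.355 -4.978  1.526] turn [-0.137  1.117 -1.485] yaw now -15.3 rows>=1.3 t 28.35
```

```bash
python3 -m handwheel '[[[0.6,-2,0],[-0.1,1.1,-1.5],1],[[0.5,-2,0.5],[0,0,0],1],[[0,-0.8,0.5],[0,0,0],1],[[0,0,0],[0,0,0],1],[[0,0,0],[0,0,0],1],[[0,0,0],[0,0,0],1]]'; python3 -c "
from h import *
plan(.5137,.0561,.204,-13.8)
f=grab('wrist','w17.png');g=grab('side','side3.png');np.savez('w17.npz',X=cloud(f),p=f['pixels'])"
```

```text
time_s: 28.85
eef_pos: [0.5075, 0.0541, 0.2395]
tcp_rot: [[0.972, -0.234, -0.01], [-0.234, -0.972, -0.003], [-0.009, 0.005, -1.0]]
contact_force: [0.4, 0.6, -2.6]
finger_gap: 0.0191
shift cm [ 0.589 -0.361  3.546] shift if turned first [ 0.556 -0.347  3.553] turn [0.275 0.51  0.246] yaw now -13.6 rows>=0.9 t 28.85
```

View pics/w17.png

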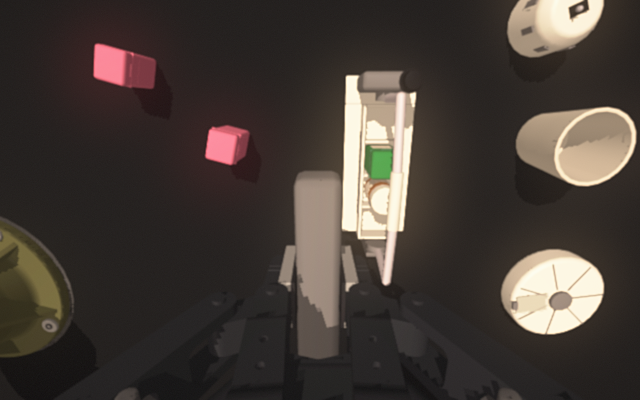

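View pics/side3.png

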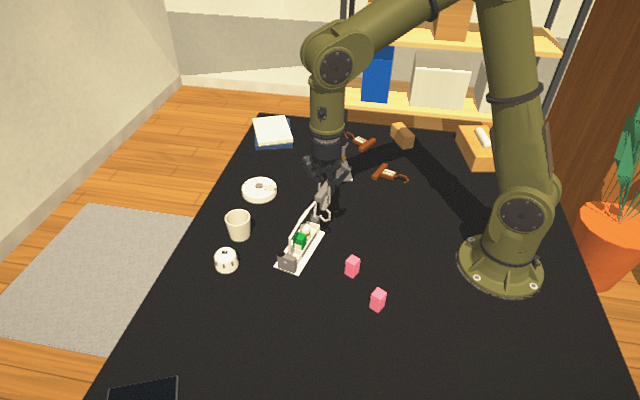

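The scale handle is at (318,260), left of the upright bar (397,170 to 388,280). I'll re-measure the bar, then descend.

```bash
cat >> h.py <<'E'
def barpos(X,c=(.5763,.0366),yaw=-13.8,z0=.118,z1=.14):
    z=X[...,2];a=np.radians(yaw);D=X[...,:2]-np.array(c);lx=D@[np.cos(a),np.sin(a)]*1000;ly=D@[-np.sin(a),np.cos(a)]*1000
    m=(z>z0)&(z<z1)&(abs(ly)<60)&(abs(lx)<25)
    for y in range(-40,61,10):
        k=m&(abs(ly-y)<5)
        if k.sum()>3: print(y,np.percentile(lx[k],[2,50,98]).round(1),np.percentile(z[k],[50,98]).round(4))
E
python3 -c "
from h import *
d=np.load('w17.npz');barpos(d['X'])"
python3 -m handwheel '[[[0.5,-0.3,1],[0.3,0.5,0.2],1],[[0,0,1],[0,0,0],1],[[0,0,1],[0,0,0],1],[[0,0,0],[0,0,0],1],[[0,0,0],[0,0,0],1]]'; python3 -c "
from h import *
plan(.5137,.0561,.204,-13.8)"
```

```text
-40 [-9.7 -6.8 -2.3] [0.1247 0.1266]
-30 [-10.6  -6.9  -2.1] [0.1264 0.1293]
-20 [-11.3  -7.1  -1.2] [0.1284 0.1305]
-10 [-11.4  -7.2  -1.4] [0.1283 0.1302]
0 [-11.5  -7.5  -1.4] [0.1283 0.13  ]
10 [-11.6  -7.5  -1.3] [0.1283 0.13  ]
20 [-11.6  -7.4  -1.2] [0.1284 0.1299]
30 [-10.2  -7.1  -2.6] [0.1262 0.1287]
40 [-10.1  -7.1  -3. ] [0.1248 0.1267]
50 [-10.   -6.9  -2.5] [0.1229 0.1254]
60 [-10.   -6.9  -3. ] [0.1215 0.1234]
time_s: 29.37
eef_pos: [0.5129, 0.051, 0.2085]
tcp_rot: [[0.97, -0.245, 0.001], [-0.245, -0.97, -0.002], [0.001, 0.002, -1.0]]
contact_force: [0.6, -0.2, -1.8]
finger_gap: 0.0191
shift cm [-0.053 -0.517  0.451] shift if turned first [-0.049 -0.516  0.452] turn [ 0.096 -0.084 -0.366] yaw now -14.2 rows>=0.2 t 29.3667
```

```bash
python3 -m handwheel '[[[0,-0.5,0.3],[0.1,0,-0.4],1],[[0,0,0.1],[0,0,0],1],[[0,0,0],[0,0,0],1]]'; python3 -c "
from h import *
plan(.5710,.0420,.204,-13.8)"
```

```text
time_s: 29.62
eef_pos: [0.5141, 0.0559, 0.2044]
tcp_rot: [[0.971, -0.238, 0.001], [-0.238, -0.971, -0.0], [0.001, 0.0, -1.0]]
contact_force: [-0.1, 0.2, -1.2]
finger_gap: 0.0193
shift cm [ 5.853 -0.006  0.049] shift if turned first [ 5.853 -0.01   0.042] turn [ 0.001 -0.063  0.042] yaw now -13.8 rows>=1.4 t 29.6167
```

```bash
python3 -m handwheel '[[[0.7,0,0],[0,0,0],1],[[0.8,0,0],[0,0,0],1],[[0.8,0,0],[0,0,0],1],[[0.6,0,0],[0,0,0],1],[[0,0,0],[0,0,0],1]]'; python3 -c "
from h import *
plan(.5710,.0420,.204,-13.8);st()"
```

```text
time_s: 30.03
eef_pos: [0.5464, 0.0485, 0.2055]
tcp_rot: [[0.971, -0.238, 0.004], [-0.238, -0.971, -0.0], [0.004, -0.0, -1.0]]
contact_force: [0.2, -0.4, -1.2]
finger_gap: 0.0192
shift cm [2.545 0.042 0.154] shift if turned first [2.546 0.039 0.145] turn [-0.026 -0.201  0.058] yaw now -13.7 rows>=0.6 t 30.0333
30.0333 [0.5464 0.0485 0.2055] 
 [[ 0.9714 -0.2375  0.0035]
 [-0.2375 -0.9714 -0.0004]
 [ 0.0035 -0.0005 -1.    ]] 
F [ 0.1923 -0.3652 -1.2142] gap 0.019196751859381345 q [ 0.358   0.4944 -0.75    1.7583  0.3867  1.0383 -0.7714]
```

```bash
python3 -m handwheel '[[[0.4,0,0.15],[0,-0.2,0],1],[[0.5,0,0],[0,0,0],1],[[0.5,0,0.05],[0,0,0],1],[[0,0,0],[0,0,0],1]]'; python3 -c "
from h import *
plan(.5710,.0420,.204,-13.8);st()
g=grab('side')
i=cv2.cvtColor(g['pixels'],cv2.COLOR_RGB2BGR)[170:290,250:370];cv2.imwrite('pics/c6.png',cv2.resize(i,None,fx=5,fy=5,interpolation=cv2.INTER_CUBIC));grab('wrist','w18.png')"
```

```text
time_s: 30.37
eef_pos: [0.5618, 0.0445, 0.2029]
tcp_rot: [[0.971, -0.238, -0.001], [-0.238, -0.971, 0.001], [-0.001, -0.001, -1.0]]
contact_force: [0.4, 0.8, -1.5]
finger_gap: 0.0189
shift cm [ 0.951  0.024 -0.115] shift if turned first [ 0.951  0.023 -0.114] turn [-0.037  0.055  0.018] yaw now -13.8 rows>=0.2 t 30.3667
30.3667 [0.5618 0.0445 0.2029] 
 [[ 0.9712 -0.2382 -0.0008]
 [-0.2382 -0.9712  0.0009]
 [-0.001  -0.0006 -1.    ]] 
F [ 0.384   0.8423 -1.543 ] gap 0.01889503933377367 q [ 0.3534  0.5212 -0.7424  1.7198  0.3956  1.0571 -0.7618]
```

View pics/c6.png

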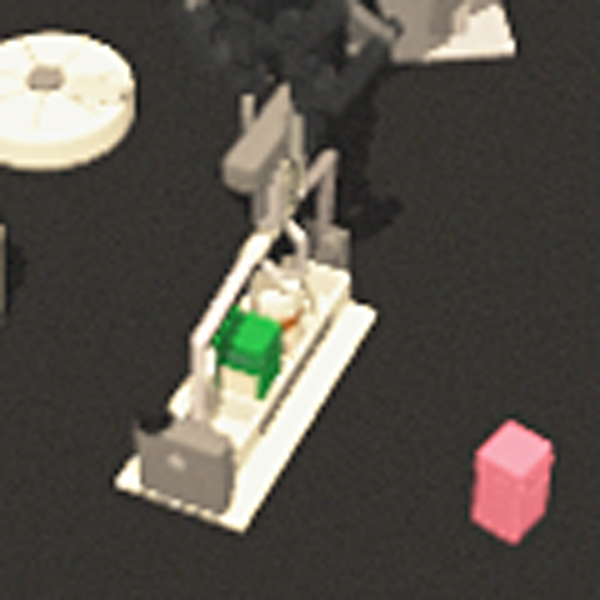

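View pics/w18.png

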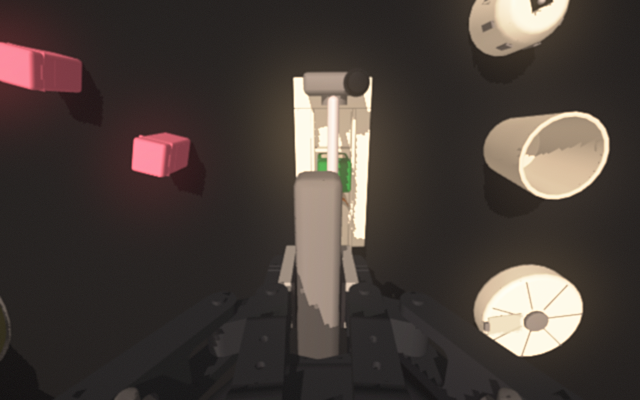

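In the side crop the hook's wire passes under the bar around (295,250), with the housing above it and no contact force. I'll advance the last 9.5 mm and then lift slowly.

```bash
python3 -m handwheel '[[[0.45,0,-0.05],[0,0,0],1],[[0.45,0,-0.05],[0,0,0],1],[[0.1,0,0],[0,0,0],1],[[0,0,-0.6],[0,0,0],1],[[0,0,-0.6],[0,0,0],1],[[0,0,-0.6],[0,0,0],1],[[0,0,0],[0,0,0],1],[[0,0,0],[0,0,0],1]]'; python3 -c "
from h import *
plan(.5710,.0420,.204,-13.8);st()
g=grab('side')
i=cv2.cvtColor(g['pixels'],cv2.COLOR_RGB2BGR)[170:290,250:370];cv2.imwrite('pics/c7.png',cv2.resize(i,None,fx=5,fy=5,interpolation=cv2.INTER_CUBIC))"
```

```text
time_s: 31.13
eef_pos: [0.571, 0.0426, 0.2246]
tcp_rot: [[0.972, -0.237, -0.001], [-0.237, -0.972, 0.0], [-0.001, -0.0, -1.0]]
contact_force: [0.2, -0.9, -3.2]
finger_gap: 0.019
shift cm [0.022 0.061 2.059] shift if turned first [0.019 0.061 2.059] turn [-0.009  0.075  0.109] yaw now -13.7 rows>=0.5 t 31.1333
31.1333 [0.571  0.0426 0.2246] 
 [[ 0.9716 -0.2367 -0.0012]
 [-0.2367 -0.9716  0.0005]
 [-0.0013 -0.0002 -1.    ]] 
F [ 0.2299 -0.8957 -3.2145] gap 0.01895832140281933 q [ 0.3578  0.5144 -0.7498  1.6645  0.3815  1.1161 -0.7371]
```

View pics/c7.png

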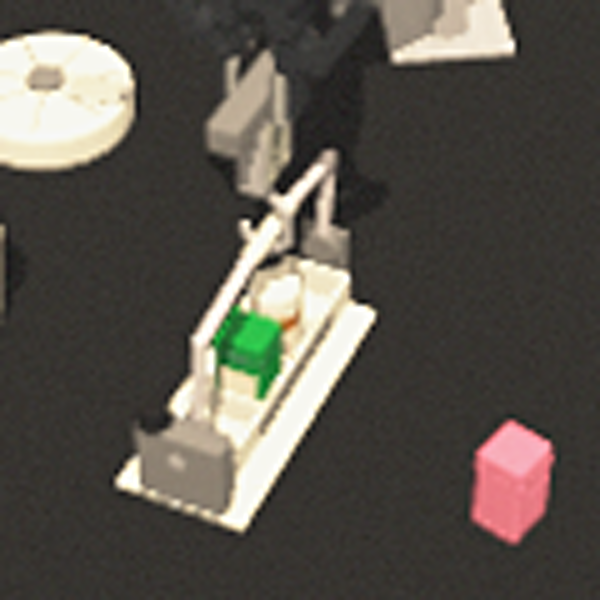

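The hook is engaged: its tip shows beyond the bar at (245,230) and the load has risen. I'll lift slowly.

```bash
python3 -m handwheel '[[[0,0,-0.35],[0,0,0],1],[[0,0,-0.35],[0,0,0],1],[[0,0,-0.35],[0,0,0],1],[[0,0,-0.35],[0,0,0],1],[[0,0,-0.3],[0,0,0],1],[[0,0,-0.3],[0,0,0],1],[[0,0,-0.2],[0,0,0],1],[[0,0,0],[0,0,0],1]]'; python3 -c "
from h import *
plan(.5710,.0420,.204,-13.8);st()
f=grab('wrist');carrier(cloud(f),f['pixels'])"
```

```text
time_s: 31.85
eef_pos: [0.5688, 0.0422, 0.2462]
tcp_rot: [[0.972, -0.236, -0.007], [-0.236, -0.972, 0.0], [-0.007, 0.002, -1.0]]
contact_force: [0.3, -0.1, -6.9]
finger_gap: 0.0191
shift cm [ 0.248 -0.036  4.216] shift if turned first [ 0.217 -0.029  4.218] turn [0.099 0.41  0.151] yaw now -13.6 rows>=1.0 t 31.85
31.85 [0.5688 0.0422 0.2462] 
 [[ 0.9717 -0.236  -0.0074]
 [-0.236  -0.9718  0.    ]
 [-0.0072  0.0017 -1.    ]] 
F [ 0.3234 -0.1106 -6.9046] gap 0.019096219029809014 q [ 0.365   0.4958 -0.7597  1.6312  0.3614  1.1686 -0.7185]
foot 1502 [[-49.9, -46.1, 3.4, 32.2, 34.3], [-77.6, 32.3, 68.5, 96.3, 99.6]] z [0.0038 0.0066 0.008 ]
   y -35 [-48.3  33. ]
   y 0 [-48.5  34.2]
   y 35 [-46.5  32.2]
wall 474 [[-29.9, -29.3, -1.4, 14.9, 15.2], [5.4, 8.7, 44.5, 71.4, 83.0]] z [0.0227 0.0309 0.0338]
housing 823 [[-33.8, -32.5, -11.6, 21.9, 23.2], [80.0, 83.9, 94.2, 103.5, 105.5]] z [0.0553 0.0589 0.061 ]
button 280 [[3.1, 4.0, 11.8, 19.8, 20.3], [86.6, 87.2, 94.8, 102.9, 103.9]] z [0.0673 0.0695 0.071 ]
box 289 [[-22.2, -21.8, -1.9, 9.6, 9.9], [14.4, 16.3, 22.8, 27.6, 28.6]] z [0.0559 0.0675 0.0692]
bar 5477 [[-72.3, -68.5, -55.3, -50.2, -50.0], [-6.4, -5.0, 14.3, 15.4, 16.5]] z [0.2911 0.314  0.3238]
```

```bash
python3 -m handwheel '[[[0.1,0,-0.25],[0,0.3,0],1],[[0,0,-0.25],[0,0,0],1],[[0,0,-0.25],[0,0,0],1],[[0,0,-0.2],[0,0,0],1],[[0,0,0],[0,0,0],1],[[0,0,0],[0,0,0],1]]'; python3 -c "
from h import *
st()
f=grab('wrist','w19.png');X=cloud(f);np.savez('w19.npz',X=X,p=f['pixels'])
g=grab('side')
i=cv2.cvtColor(g['pixels'],cv2.COLOR_RGB2BGR)[150:290,250:370];cv2.imwrite('pics/c8.png',cv2.resize(i,None,fx=4,fy=4,interpolation=cv2.INTER_CUBIC))"
```

```text
time_s: 32.4
eef_pos: [0.5692, 0.0415, 0.2557]
tcp_rot: [[0.972, -0.236, -0.004], [-0.236, -0.972, -0.002], [-0.003, 0.003, -1.0]]
contact_force: [0.7, -0.4, -7.9]
finger_gap: 0.0191
32.4 [0.5692 0.0415 0.2557] 
 [[ 0.9717 -0.2361 -0.004 ]
 [-0.2361 -0.9717 -0.0021]
 [-0.0034  0.003  -1.    ]] 
F [ 0.7181 -0.4281 -7.8575] gap 0.019065747657595056 q [ 0.3676  0.4865 -0.7624  1.618   0.3566  1.1861 -0.7123]
```

View pics/c8.png

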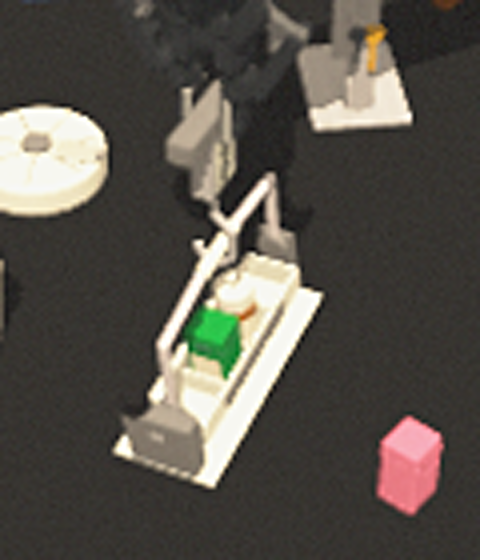

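View pics/w19.png

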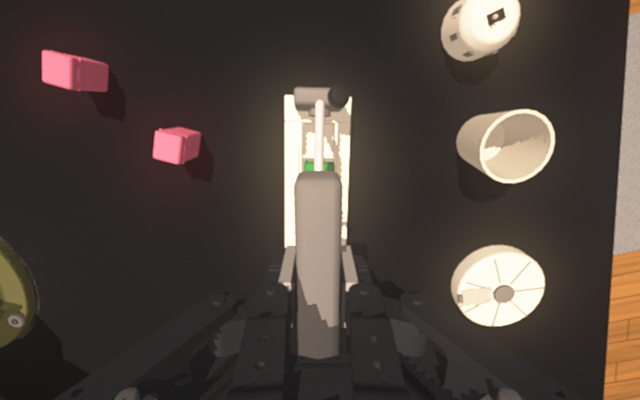

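The carrier is lifting. I'll fit a plane to the foot plate for its height and tilt.

```bash
cat >> h.py <<'E'
def tilt(X,p,c=(.5763,.0366),yaw=-13.8,zlo=-.002,zhi=.06):
    hsv=cv2.cvtColor(p,cv2.COLOR_RGB2HSV);z=X[...,2];a=np.radians(yaw);D=X[...,:2]-np.array(c);lx=D@[np.cos(a),np.sin(a)]*1000;ly=D@[-np.sin(a),np.cos(a)]*1000
    m=(hsv[...,2]>170)&(hsv[...,1]<90)&(z>zlo)&(z<zhi)&(abs(lx)<60)&(abs(ly)<115)&((abs(lx+5)>25))
    P=np.c_[lx[m],ly[m],z[m]*1000];k=np.ones(len(P),bool)
    for i in range(8):
        A=np.c_[P[k,:2],np.ones(k.sum())];s=np.linalg.lstsq(A,P[k,2],rcond=None)[0];res=P[:,2]-np.c_[P[:,:2],np.ones(len(P))]@s;k=abs(res)<max(1.5,6-i)
    print("plate plane: slope x %.3f y %.3f, top z at centre %.1f, n %d/%d, ly range"%(*s,k.sum(),len(P)),P[k,1].min().round(),P[k,1].max().round(),"lx",np.percentile(P[k,0],[1,99]).round(1))
    for y in (-80,80): print("  underside z at y",y,(s[2]+s[1]*y-4).round(1))
E
python3 -c "
from h import *
d=np.load('w19.npz');tilt(d['X'],d['p']);carrier(d['X'],d['p'])"
```

```text
plate plane: slope x -0.055 y -0.134, top z at centre 17.5, n 2549/2945, ly range -96.0 91.0 lx [-50.   29.8]
  underside z at y -80 24.2
  underside z at y 80 2.7
foot 284 [[-49.1, -48.2, 23.1, 31.2, 31.8], [-64.4, 15.6, 70.8, 90.4, 91.1]] z [0.0015 0.0069 0.0079]
   y -70 [30.9 31.7]
   y -35 [31.2 31.8]
   y 0 [31.2 31.2]
   y 35 [ 2.6 30.6]
wall 352 [[-28.9, -24.1, 22.3, 28.3, 28.6], [-94.9, -93.4, -48.1, 63.8, 76.8]] z [0.0223 0.0269 0.0337]
housing 632 [[-34.2, -33.0, -13.5, 21.4, 22.6], [80.0, 80.1, 89.8, 98.4, 99.5]] z [0.0571 0.0604 0.0619]
button 267 [[3.6, 4.5, 12.3, 20.1, 20.6], [81.1, 81.4, 89.6, 97.6, 98.1]] z [0.0667 0.0702 0.0722]
box 22 [[-23.3, -23.3, -2.2, 8.1, 8.3], [20.0, 20.0, 22.1, 22.8, 22.8]] z [0.0605 0.0642 0.069 ]
bar 5317 [[-71.5, -68.3, -55.3, -50.2, -50.0], [-95.8, -5.7, 13.7, 14.9, 15.7]] z [0.3004 0.3235 0.333 ]
```

It tilts about 0.145 rad (limit 0.3) with the +y end lowest. I'll raise it about 10 mm more to be fully clear, then hold.

```bash
python3 -m handwheel '[[[0,0,-0.25],[0.1,0.2,0],1],[[0,0,-0.25],[0,0,0],1],[[0,0,-0.25],[0,0,0],1],[[0,0,-0.25],[0,0,0],1],[[0,0,0],[0,0,0],1],[[0,0,0],[0,0,0],1],[[0,0,0],[0,0,0],1],[[0,0,0],[0,0,0],1],[[0,0,0],[0,0,0],1],[[0,0,0],[0,0,0],1],[[0,0,0],[0,0,0],1],[[0,0,0],[0,0,0],1]]'; python3 -c "
from h import *
for i in range(3):
    f=grab('wrist','w20_%d.png'%i);X=cloud(f);tilt(X,f['pixels'])
carrier(X,f['pixels']);st()
g=grab('side')
i=cv2.cvtColor(g['pixels'],cv2.COLOR_RGB2BGR)[150:290,250:370];cv2.imwrite('pics/c9.png',cv2.resize(i,None,fx=4,fy=4,interpolation=cv2.INTER_CUBIC))"
```

```text
time_s: 33.5
eef_pos: [0.5689, 0.0416, 0.2663]
tcp_rot: [[0.972, -0.236, -0.0], [-0.236, -0.972, -0.001], [-0.0, 0.001, -1.0]]
contact_force: [0.2, 0.1, -7.4]
finger_gap: 0.0191
plate plane: slope x -0.051 y -0.124, top z at centre 27.8, n 2581/2881, ly range -94.0 93.0 lx [-49.6  30.5]
  underside z at y -80 33.6
  underside z at y 80 13.9
plate plane: slope x -0.053 y -0.123, top z at centre 27.7, n 2516/2956, ly range -94.0 93.0 lx [-49.7  30.4]
  underside z at y -80 33.6
  underside z at y 80 13.8
plate plane: slope x -0.055 y -0.124, top z at centre 27.6, n 2633/2970, ly range -95.0 93.0 lx [-50.1  30.3]
  underside z at y -80 33.5
  underside z at y 80 13.6
foot 12 [[32.5, 32.6, 33.1, 33.6, 33.7], [-90.4, -70.1, 23.9, 82.8, 84.1]] z [0.001  0.0015 0.0022]
wall 1235 [[-29.0, -27.3, 15.0, 29.2, 29.9], [-72.4, -55.7, 23.9, 61.4, 76.2]] z [0.0221 0.025  0.0333]
housing 6 [[-32.9, -32.7, -29.2, -25.0, -24.9], [80.4, 80.4, 80.4, 80.4, 80.4]] z [0.0536 0.0605 0.0617]
button 680 [[-33.8, -32.5, -13.0, 22.3, 23.9], [80.5, 80.6, 90.3, 99.8, 100.9]] z [0.0672 0.0712 0.0728]
box 8 [[-21.3, -21.2, -17.2, -13.4, -13.3], [20.8, 20.9, 21.7, 21.8, 21.8]] z [0.0565 0.0611 0.0621]
bar 5548 [[-71.7, -68.7, -55.4, -50.2, -50.0], [-94.7, -6.0, 13.6, 14.8, 15.9]] z [0.3098 0.3337 0.3435]
33.65 [0.569  0.0416 0.2663] 
 [[ 0.9718 -0.2359 -0.0004]
 [-0.2359 -0.9718 -0.0009]
 [-0.0002  0.001  -1.    ]] 
F [ 1.1754  0.0282 -8.0543] gap 0.019215931458378653 q [ 0.372   0.4759 -0.7671  1.6042  0.3484  1.2041 -0.7043]
```

View pics/c9.png

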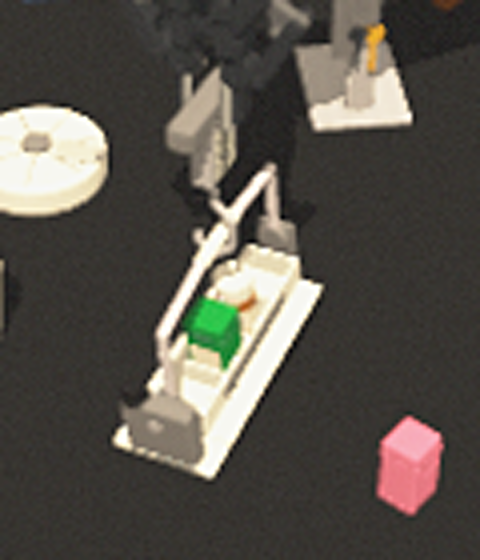

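The carrier hangs clear (lowest corner about 10 mm up), still, with box and bottle in place. I'll hold about 4 s.

```bash
for i in 1 2 3 4; do python3 -m handwheel '[[[0,0,0],[0,0,0],1],[[0,0,0],[0,0,0],1],[[0,0,0],[0,0,0],1],[[0,0,0],[0,0,0],1],[[0,0,0],[0,0,0],1],[[0,0,0],[0,0,0],1],[[0,0,0],[0,0,0],1],[[0,0,0],[0,0,0],1],[[0,0,0],[0,0,0],1],[[0,0,0],[0,0,0],1],[[0,0,0],[0,0,0],1],[[0,0,0],[0,0,0],1]]' | egrep 'time|eef|contact'; done; python3 -c "
from h import *
f=grab('wrist');X=cloud(f);tilt(X,f['pixels'])"
```

```text
time_s: 34.7
eef_pos: [0.569, 0.0416, 0.2663]
contact_force: [-0.0, 0.2, -7.4]
time_s: 35.7
eef_pos: [0.569, 0.0416, 0.2663]
contact_force: [-0.5, 0.1, -8.0]
time_s: 36.7
eef_pos: [0.569, 0.0416, 0.2663]
contact_force: [-0.3, 1.2, -7.7]
time_s: 37.7
eef_pos: [0.569, 0.0416, 0.2663]
contact_force: [0.5, -0.6, -7.1]
plate plane: slope x -0.049 y -0.123, top z at centre 27.7, n 2644/2926, ly range -95.0 93.0 lx [-49.6  30.8]
  underside z at y -80 33.6
  underside z at y 80 13.9
```

The carrier held still for more than 4 s. Now I'll lower it gently.

```bash
python3 -m handwheel '[[[0,0,0.25],[0,0,0],1],[[0,0,0.25],[0,0,0],1],[[0,0,0.25],[0,0,0],1],[[0,0,0.25],[0,0,0],1],[[0,0,0.25],[0,0,0],1],[[0,0,0.25],[0,0,0],1],[[0,0,0.25],[0,0,0],1],[[0,0,0.25],[0,0,0],1],[[0,0,0.25],[0,0,0],1],[[0,0,0.25],[0,0,0],1],[[0,0,0.25],[0,0,0],1],[[0,0,0.25],[0,0,0],1]]'; python3 -m handwheel '[[[0,0,0.3],[0,0,0],1],[[0,0,0.3],[0,0,0],1],[[0,0,0.3],[0,0,0],1],[[0,0,0.3],[0,0,0],1],[[0,0,0],[0,0,0],1],[[0,0,0],[0,0,0],1]]';  python3 -c "
from h import *
f=grab('wrist','w21.png');X=cloud(f);tilt(X,f['pixels']);carrier(X,f['pixels']);st()"
```

```text
time_s: 38.75
eef_pos: [0.5692, 0.0409, 0.2337]
tcp_rot: [[0.972, -0.236, 0.0], [-0.236, -0.972, -0.002], [0.001, 0.002, -1.0]]
contact_force: [-0.1, -1.0, -5.4]
finger_gap: 0.0189
time_s: 39.25
eef_pos: [0.5704, 0.0417, 0.2217]
tcp_rot: [[0.972, -0.236, 0.004], [-0.236, -0.972, -0.001], [0.004, 0.0, -1.0]]
contact_force: [-0.1, 0.1, -1.7]
finger_gap: 0.0189
plate plane: slope x 0.001 y -0.000, top z at centre 3.9, n 3143/3459, ly range -82.0 107.0 lx [-44.   36.7]
  underside z at y -80 -0.1
  underside z at y 80 -0.1
foot 4772 [[-45.0, -43.0, 2.4, 35.9, 37.8], [-82.4, -74.9, 42.0, 97.6, 106.8]] z [0.0023 0.0039 0.0056]
   y -70 [-44.7  35. ]
   y -35 [-44.2  35.6]
   y 0 [-43.   36.1]
   y 35 [-42.3  36.3]
wall 534 [[-26.7, -25.2, -4.5, 18.7, 19.4], [11.2, 15.1, 47.1, 76.3, 89.0]] z [0.0224 0.0275 0.0297]
housing 994 [[-30.2, -28.9, -7.8, 25.4, 26.9], [86.5, 87.4, 97.6, 107.0, 108.7]] z [0.0539 0.0577 0.0599]
button 329 [[7.2, 8.0, 15.8, 23.3, 24.2], [88.8, 89.6, 97.2, 104.9, 105.5]] z [0.0667 0.0688 0.0704]
box 208 [[-15.6, -15.6, 6.0, 15.1, 15.3], [12.6, 16.0, 23.7, 27.9, 28.0]] z [0.0576 0.0614 0.0631]
bar 4871 [[-71.1, -67.8, -55.4, -50.2, -50.0], [-6.6, -4.7, 14.0, 15.2, 15.9]] z [0.2676 0.2899 0.2988]
39.3 [0.5704 0.0417 0.2218] 
 [[ 0.9716 -0.2364  0.0038]
 [-0.2364 -0.9716 -0.001 ]
 [ 0.0039  0.0001 -1.    ]] 
F [-0.6397 -0.0536 -2.3912] gap 0.018962800161076362 q [ 0.3588  0.5132 -0.7484  1.6749  0.386   1.1031 -0.7401]
```

The carrier is flat again with its plate slope at 0. I'll lower the hook off the bar and back out.

```bash
python3 -m handwheel '[[[0,0,0.4],[0,-0.2,0],1],[[0,0,0.4],[0,0,0],1],[[0,0,0.4],[0,0,0],1],[[0,0,0.3],[0,0,0],1],[[0,0,0.1],[0,0,0],1],[[0,0,0],[0,0,0],1]]';  python3 -c "
from h import *
plan(.57,.0418,.2035,-13.8);st()
f=grab('wrist');barpos(cloud(f))
g=grab('side')
i=cv2.cvtColor(g['pixels'],cv2.COLOR_RGB2BGR)[170:290,250:370];cv2.imwrite('pics/c10.png',cv2.resize(i,None,fx=5,fy=5,interpolation=cv2.INTER_CUBIC))"
```

```text
time_s: 39.8
eef_pos: [0.5716, 0.0425, 0.2051]
tcp_rot: [[0.972, -0.236, 0.003], [-0.236, -0.972, 0.001], [0.003, -0.002, -1.0]]
contact_force: [-0.1, 0.1, -1.5]
finger_gap: 0.0189
shift cm [-0.142  0.102  0.158] shift if turned first [-0.141  0.102  0.159] turn [-0.104 -0.168  0.131] yaw now -13.7 rows>=0.1 t 39.8
39.8 [0.5716 0.0425 0.2051] 
 [[ 0.9717 -0.2363  0.0033]
 [-0.2363 -0.9717  0.0011]
 [ 0.0029 -0.0018 -1.    ]] 
F [-0.1139  0.0588 -1.519 ] gap 0.01887654733684018 q [ 0.3521  0.531  -0.7403  1.6954  0.4002  1.0689 -0.7532]
40 [-11.1  -7.4  -3.8] [0.1241 0.1256]
50 [-11.   -7.5  -3.9] [0.1224 0.1245]
60 [-11.   -7.5  -3.9] [0.1214 0.1232]
```

View pics/c10.png

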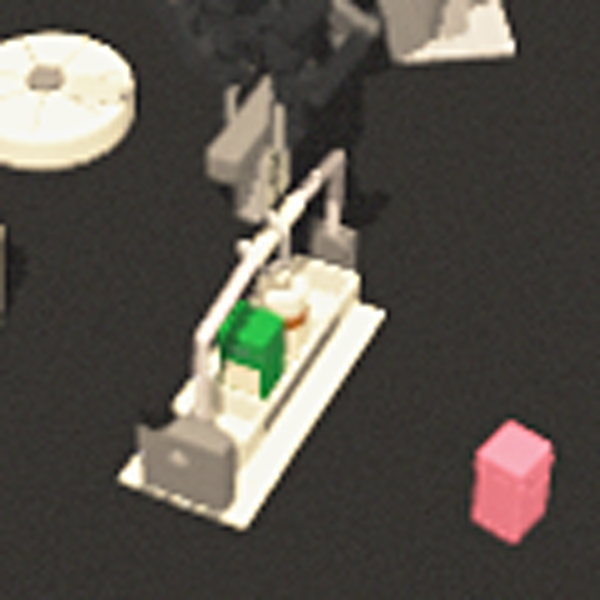

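```bash
python3 -m handwheel '[[[0,0,0.2],[0,-0.2,0],1],[[-0.4,0,0.05],[0,0,0],1],[[-0.5,0,0],[0,0,0],1],[[-0.5,0,0],[0,0,0],1],[[0,0,0],[0,0,0],1]]';  python3 -c "
from h import *
plan(.57,.0418,.2035,-13.8);st()"
```

```text
time_s: 40.32
eef_pos: [0.5569, 0.0464, 0.2029]
tcp_rot: [[0.972, -0.236, 0.0], [-0.236, -0.972, 0.002], [-0.0, -0.002, -1.0]]
contact_force: [-0.9, -0.3, -1.0]
finger_gap: 0.0189
shift cm [ 1.386  0.135 -0.06 ] shift if turned first [ 1.386  0.132 -0.059] turn [-0.137  0.026  0.126] yaw now -13.7 rows>=0.3 t 40.3167
40.3167 [0.5569 0.0464 0.2029] 
 [[ 0.9717 -0.2364  0.0001]
 [-0.2364 -0.9717  0.0024]
 [-0.0004 -0.0024 -1.    ]] 
F [-0.8676 -0.3132 -0.9704] gap 0.018855361348393253 q [ 0.3556  0.5141 -0.7461  1.733   0.3925  1.0493 -0.7638]
```

No contact so far. I'll keep backing out to 60 mm and then rise.

```bash
python3 -m handwheel '[[[-0.5,0,0],[0,0,0],1],[[-0.7,0,0],[0,0,0],1],[[-0.8,0,0],[0,0,0],1],[[-1,0,0],[0,0,0],1],[[-1,0,0],[0,0,0],1],[[-0.5,0,0],[0,0,0],1],[[0,0,-1],[0,0,0],1],[[0,0,-2],[0,0,0],1],[[0,0,-3],[0,0,0],1],[[0,0,-3],[0,0,0],1],[[0,0,0],[0,0,0],1],[[0,0,0],[0,0,0],1]]';  python3 -c "
from h import *
st();f=grab('wrist','w22.png');X=cloud(f);carrier(X,f['pixels']);barpos(X)
plan(.5268,-.3617,.30,17.8)"
```

```text
time_s: 41.32
eef_pos: [0.5056, 0.0588, 0.3002]
tcp_rot: [[0.972, -0.233, 0.0], [-0.233, -0.972, 0.001], [-0.0, -0.001, -1.0]]
contact_force: [-0.3, 1.0, -2.1]
finger_gap: 0.0189
41.3167 [0.5056 0.0588 0.3002] 
 [[ 0.9724 -0.2333  0.    ]
 [-0.2333 -0.9724  0.0013]
 [-0.0003 -0.0013 -1.    ]] 
F [-0.282   1.049  -2.0703] gap 0.018940753932765824 q [ 0.4156  0.3501 -0.8156  1.6957  0.2687  1.2123 -0.7003]
foot 3728 [[-44.2, -42.0, -14.0, 35.7, 39.6], [-122.9, -79.6, 32.1, 98.2, 107.1]] z [0.0021 0.004  0.006 ]
   y -70 [-37.3  34.9]
   y -35 [-43.3  38. ]
   y 0 [-43.4  36.6]
   y 35 [-42.7  36.3]
wall 680 [[-29.9, -27.3, -22.0, 18.4, 19.2], [-90.9, -83.5, 12.0, 75.9, 105.6]] z [0.0223 0.0275 0.0327]
housing 615 [[-30.2, -29.1, -7.6, 21.9, 27.4], [80.8, 87.6, 97.5, 107.3, 108.5]] z [0.054  0.0578 0.0601]
button 213 [[-7.9, 7.0, 15.2, 23.2, 23.9], [80.9, 88.6, 97.2, 104.8, 105.8]] z [0.0659 0.0689 0.0705]
bottle 267 [[-18.4, -17.9, -8.9, -2.3, 13.3], [-37.6, -36.0, -21.2, -0.5, -0.3]] z [0.0567 0.0619 0.0634]
box 385 [[-17.0, -16.7, -7.2, 14.4, 15.2], [0.3, 0.9, 15.5, 27.9, 28.0]] z [0.0581 0.0617 0.0634]
bar 26854 [[-110.0, -108.4, -76.2, -53.3, -50.0], [-34.8, -25.1, 15.7, 52.7, 55.3]] z [0.305  0.3439 0.3826]
-40 [-13.5 -10.   -5.9] [0.1253 0.1274]
-30 [-14.5 -10.2  -4.9] [0.1274 0.1303]
-20 [-14.2 -10.4  -4.6] [0.1285 0.1303]
-10 [-14.3 -10.   -4.2] [0.1283 0.1299]
0 [-14.   -9.9  -4. ] [0.1284 0.1306]
10 [-14.1  -9.6  -3.5] [0.1284 0.13  ]
20 [-13.7  -9.2  -3.5] [0.128  0.1303]
30 [-12.1  -9.1  -4.9] [0.1258 0.1281]
40 [-11.8  -8.6  -4.3] [0.1241 0.1261]
50 [-11.5  -8.5  -4.1] [0.123  0.1251]
60 [-11.   -8.1  -3.9] [0.1212 0.1238]
shift cm [11.835 40.444 -0.028] shift if turned first [-10.876  40.712   0.038] turn [ -0.092  -0.063 -31.268] yaw now -13.5 rows>=10.1 t 41.3667
```

View pics/w22.png

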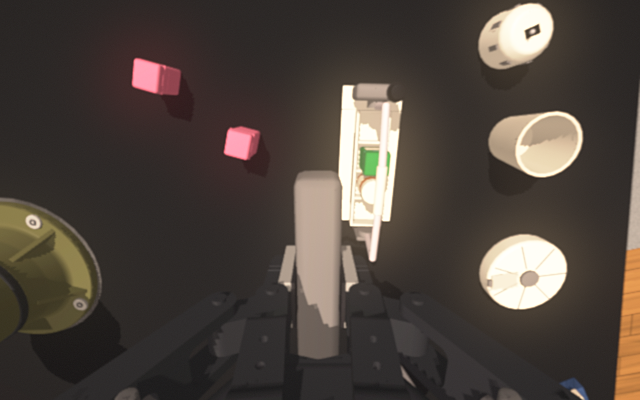

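The hook is free and the handle still stands. I'll carry the scale back to the holder.

```bash
python3 -m handwheel '[[[-0.2,2,0],[0,0,-3],1],[[-0.3,3.4,0],[0,0,-4],1],[[-0.5,3.7,0],[0,0,-4],1],[[-0.6,3.8,0],[0,0,-4],1],[[-0.4,3.8,0],[0,0,-4],1],[[0,3.8,0],[0,0,-4],1],[[0.4,3.7,0],[0,0,-4],1],[[0.8,3.6,0],[0,0,-3],1],[[1,3.4,0],[0,0,-1],1],[[1,2.5,0],[0,0,0],1],[[0.5,1.5,0],[0,0,0],1],[[0,0,0],[0,0,0],1]]';  python3 -c "
from h import *
plan(.5268,-.3617,.28,17.8)"
```

```text
time_s: 42.37
eef_pos: [0.5461, -0.2882, 0.2869]
tcp_rot: [[0.943, 0.331, -0.013], [0.331, -0.944, 0.005], [-0.011, -0.009, -1.0]]
contact_force: [-0.6, -0.4, -1.3]
finger_gap: 0.019
shift cm [-4.252  6.3    0.675] shift if turned first [-4.088  6.406  0.686] turn [-0.516  0.636  1.544] yaw now 19.3 rows>=1.8 t 42.3667
```

```bash
python3 -m handwheel '[[[-1.5,2.2,0],[-0.5,0.6,1.5],1],[[-1.5,2.2,0],[0,0,0],1],[[-1,1.5,0],[0,0,0],1],[[0,0,0],[0,0,0],1],[[0,0,0],[0,0,0],1],[[0,0,0],[0,0,0],1]]';  python3 -c "
from h import *
plan(.5268,-.3617,.26,17.8)
f=grab('wrist','w23.png');X=cloud(f);hsv=cv2.cvtColor(f['pixels'],cv2.COLOR_RGB2HSV);z=X[...,2]
rect(X,reg(255,375,100,230)&(z>.003)&(z<.010)&(hsv[...,2]>150),'base')"
```

```text
time_s: 42.87
eef_pos: [0.5247, -0.3566, 0.2787]
tcp_rot: [[0.951, 0.308, -0.009], [0.308, -0.951, 0.009], [-0.006, -0.011, -1.0]]
contact_force: [0.4, 0.2, -1.7]
finger_gap: 0.0189
shift cm [0.053 0.575 1.867] shift if turned first [0.043 0.554 1.874] turn [-0.632  0.345  0.16 ] yaw now 18.0 rows>=0.5 t 42.8667
base 2986 c [ 526.  -361.8] size [ 89.7 125. ] ang 17.8 zmed 0.0059
```

View pics/w23.png

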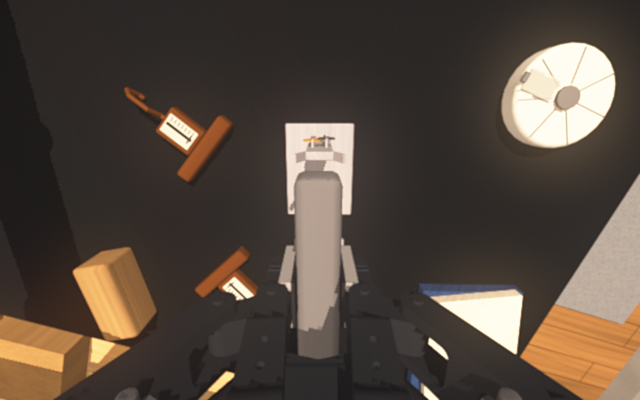

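The scale is back above the holder base at (319,168). I'll check how the handle lies in the grip before lowering.

```bash
python3 -m handwheel '[[[0,0.5,0],[-0.6,0.3,0.2],1],[[0,0,0.5],[0,0,0],1],[[0,0,0.6],[0,0,0],1],[[0,0,0],[0,0,0],1],[[0,0,0],[0,0,0],1]]';  python3 - <<'E'
from h import *
plan(.5268,-.3617,.2,17.8)
o=r.get_obs();f=grab('wrist');X=cloud(f)
T=(X-o["eef_pos"])@np.array(o["tcp_rot"])*1000
m=(abs(T[...,0])<7)&(T[...,2]<-5)&(T[...,2]>-40)&(abs(T[...,1])<60)
for y in range(-55,60,10):
    k=m&(abs(T[...,1]-y)<5)
    if k.sum()>5: print(y,k.sum(),np.median(T[k],0).round(1))
m=(abs(T[...,0])<14)&(T[...,2]<-10)&(T[...,2]>-25)&(abs(T[...,1])<60)
print(T[m][:,1].min(),T[m][:,0].min(),T[m][:,0].max())
E
```

```text
time_s: 43.33
eef_pos: [0.5282, -0.3564, 0.2671]
tcp_rot: [[0.95, 0.312, 0.001], [0.312, -0.95, 0.0], [0.001, -0.0, -1.0]]
contact_force: [-0.5, -0.3, -1.1]
finger_gap: 0.0193
shift cm [-0.309  0.462  6.71 ] shift if turned first [-0.299  0.464  6.711] turn [-0.008 -0.062  0.375] yaw now 18.2 rows>=1.6 t 43.3333
-55 131 [ -0.3 -50.1  -9.5]
-45 939 [  0.1 -45.6 -16.2]
-35 789 [ -0.3 -35.1 -16.5]
-25 743 [  0.1 -25.2 -16.5]
-15 666 [  0.2 -15.2 -16.5]
-5 638 [ -0.   -5.1 -16.5]
5 601 [ -0.2   4.9 -16.5]
15 545 [  0.2  14.9 -16.6]
25 524 [  0.2  25.  -16.5]
35 395 [ -0.2  33.9 -16.5]
-50.430226698451094 -13.982755387468059 13.992850457911917
```

```bash
python3 -m handwheel '[[[-0.3,0.45,1],[0,0,0.4],1],[[0,0,1.3],[0,0,0],1],[[0,0,1.3],[0,0,0],1],[[0,0,0],[0,0,0],1],[[0,0,0],[0,0,0],1]]';  python3 -c "
from h import *
plan(.5265,-.3617,.155,17.8)"
```

```text
time_s: 43.8
eef_pos: [0.5267, -0.363, 0.2286]
tcp_rot: [[0.953, 0.304, 0.002], [0.304, -0.953, -0.001], [0.001, 0.001, -1.0]]
contact_force: [0.1, -0.0, -1.4]
finger_gap: 0.019
shift cm [ 0.012 -0.133  7.362] shift if turned first [ 0.023 -0.126  7.363] turn [ 0.058 -0.082 -0.127] yaw now 17.7 rows>=1.8 t 43.8
```

```bash
python3 -m handwheel '[[[0,-0.1,1],[0,-0.1,-0.1],1],[[0,0,1.3],[0,0,0],1],[[0,0,1.3],[0,0,0],1],[[0,0,1.3],[0,0,0],1],[[0,0,0.8],[0,0,0],1],[[0,0,0],[0,0,0],1]]';  python3 -c "
from h import *
plan(.5265,-.3617,.1395,17.8);st()"
```

```text
time_s: 44.3
eef_pos: [0.5273, -0.3631, 0.1697]
tcp_rot: [[0.953, 0.304, 0.003], [0.304, -0.953, -0.003], [0.002, 0.004, -1.0]]
contact_force: [-0.4, -0.2, -1.9]
finger_gap: 0.0189
shift cm [-0.045 -0.168  3.018] shift if turned first [-0.039 -0.157  3.019] turn [ 0.228 -0.123 -0.106] yaw now 17.7 rows>=0.7 t 44.3
44.3 [ 0.5273 -0.3631  0.1697] 
 [[ 0.9527  0.3039  0.0033]
 [ 0.3039 -0.9527 -0.0031]
 [ 0.0021  0.004  -1.    ]] 
F [-0.3686 -0.1872 -1.9035] gap 0.018949906299845873 q [ 1.0062  0.6812 -0.7839  1.5588  0.52    1.1155  0.4114]
```

```bash
python3 -m handwheel '[[[-0.05,-0.15,0.6],[0.2,-0.1,-0.1],1],[[0,0,0.8],[0,0,0],1],[[0,0,0.8],[0,0,0],1],[[0,0,0.4],[0,0,0],1],[[0,0,0],[0,0,0],1]]';  python3 -c "
from h import *
plan(.5265,-.3617,.1395,17.8);st()"
```

```text
time_s: 44.72
eef_pos: [0.5273, -0.362, 0.1426]
tcp_rot: [[0.952, 0.306, 0.002], [0.306, -0.952, -0.001], [0.002, 0.002, -1.0]]
contact_force: [-0.1, 0.2, -1.2]
finger_gap: 0.0192
shift cm [-0.065 -0.05   0.311] shift if turned first [-0.065 -0.05   0.311] turn [ 0.104 -0.106 -0.005] yaw now 17.8 rows>=0.1 t 44.7167
44.7167 [ 0.5273 -0.362   0.1426] 
 [[ 0.9522  0.3056  0.0023]
 [ 0.3056 -0.9522 -0.0012]
 [ 0.0019  0.0018 -1.    ]] 
F [-0.0975  0.2171 -1.2212] gap 0.019186135170011828 q [ 0.9984  0.7072 -0.7696  1.5909  0.5432  1.0657  0.3913]
```

```bash
python3 -m handwheel '[[[-0.05,-0.05,0.25],[0.1,-0.1,0],1],[[0,0,0.05],[0,0,0],1],[[0,0,0],[0,0,0],1]]'; python3 -c "
from h import *
st()"; python3 -m handwheel '[[[0,0,0],[0,0,0],2.6],[[0,0,0],[0,0,0],3.2],[[0,0,0],[0,0,0],4],[[0,0,0],[0,0,0],4],[[0,0,0],[0,0,0],4],[[0,0,-0.8],[0,0,0],4],[[0,0,-1.5],[0,0,0],4],[[0,0,-3],[0,0,0],4],[[0,-1,-3],[0,0,0],4],[[0,-2,-3],[0,0,0],4],[[0,-2,-2],[0,0,0],4],[[0,0,0],[0,0,0],4]]';python3 -c "
from h import *
st();f=grab('wrist','w24.png');X=cloud(f);np.savez('w24.npz',X=X,p=f['pixels'])"
```

```text
time_s: 44.97
eef_pos: [0.5269, -0.3616, 0.1396]
tcp_rot: [[0.952, 0.306, 0.0], [0.306, -0.952, -0.0], [0.0, 0.0, -1.0]]
contact_force: [0.5, 0.2, -1.6]
finger_gap: 0.0192
44.9667 [ 0.5269 -0.3616  0.1396] 
 [[ 0.9521  0.3057  0.0004]
 [ 0.3057 -0.9521 -0.0001]
 [ 0.0003  0.0002 -1.    ]] 
F [ 0.5083  0.2477 -1.5696] gap 0.019188513145631227 q [ 0.9972  0.7107 -0.7679  1.5935  0.5453  1.0625  0.3892]
time_s: 45.97
eef_pos: [0.5115, -0.3124, 0.2819]
tcp_rot: [[0.952, 0.305, 0.002], [0.305, -0.952, 0.001], [0.003, -0.0, -1.0]]
contact_force: [1.2, 0.8, 0.4]
finger_gap: 0.0402
45.9667 [ 0.5115 -0.3124  0.2819] 
 [[ 0.9524  0.3048  0.0024]
 [ 0.3048 -0.9524  0.0012]
 [ 0.0027 -0.0004 -1.    ]] 
F [1.1972 0.7802 0.4198] gap 0.04023584183864037 q [ 1.0153  0.5323 -0.852   1.5021  0.4069  1.2907  0.4295]
```

View pics/w24.png

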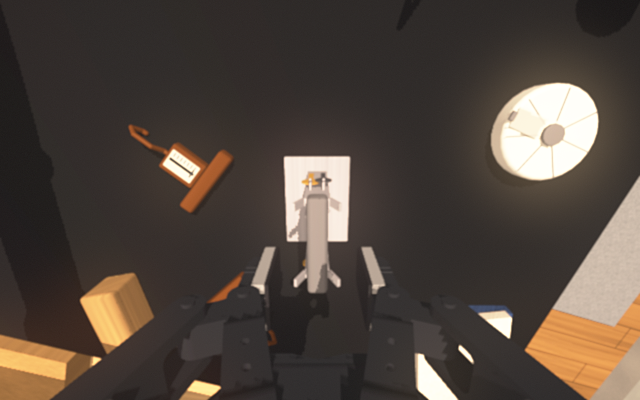

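```bash
python3 - <<'E'
from h import *
X=np.load("w24.npz")["X"];z=X[...,2]
a=np.radians(17.8);ex=np.array([np.cos(a),np.sin(a)]);ey=np.array([-np.sin(a),np.cos(a)]);c=np.array([.526,-.3615])
D=X[...,:2]-c;lx=D@ex*1000;ly=D@ey*1000
m=reg(290,345,170,300)&(z>.148)&(z<.162)
for y in range(-50,51,10):
    k=m&(abs(ly-y)<5)
    if k.sum()>3: print(y,np.percentile(lx[k],[3,50,97]).round(1),z[k].mean().round(4))
print(ly[m].min(),ly[m].max())
plan(.6145,.1273,.2,-14)
E
```

```text
-50 [-8.8  0.5  8.5] 0.1552
-40 [-22.2   0.5  21.6] 0.1541
-30 [-9.3 -0.4  9.4] 0.1556
-20 [-9.1  0.1  9.3] 0.1556
-10 [-9.   0.6  9.2] 0.1557
0 [-8.9  0.6 10.1] 0.1554
10 [-8.8  0.6 10. ] 0.1554
20 [-9.6  0.6  9.9] 0.1555
30 [-9.5 -0.3  9.8] 0.1556
40 [-22.3   0.6  21.8] 0.154
50 [-8.4  0.6  8.9] 0.1536
-49.47610487450355 49.8362012271812
shift cm [ 23.226 -38.961   8.06 ] shift if turned first [ -0.676 -45.358   8.033] turn [-0.011 -0.092 31.669] yaw now 17.7 rows>=11.0 t 46.0167
```

The scale lies centred in both cradles (handle top at z = 0.1555, offset under 1 mm). Next is the release button at about (0.615, 0.127). I'll turn the tool to about 75° so the linkage stays clear of the bail.

```bash
python3 -m handwheel '[[[0.5,-2,0],[0,0,-5],2],[[1.3,-3.3,0],[0,0,-5],1],[[1.6,-3.4,0],[0,0,-5],0],[[2,-3.3,0],[0,0,-5],0],[[2.3,-3.2,0],[0,0,-5],0],[[2.5,-2.9,0],[0,0,-5],0],[[2.8,-2.6,0],[0,0,-5],0],[[3,-2.4,0],[0,0,-5],0],[[3.2,-2.1,0],[0,0,-5],0],[[3.3,-1.8,0],[0,0,-5],0],[[3.4,-1.5,0],[0,0,-4],0],[[2.5,-0.8,0],[0,0,-3],0]]';  python3 -c "
from h import *
plan(.616,.128,.2,75.2)"
```

```text
time_s: 47.02
eef_pos: [0.4966, 0.1076, 0.2699]
tcp_rot: [[0.247, 0.969, -0.007], [0.969, -0.247, -0.006], [-0.007, -0.005, -1.0]]
contact_force: [0.3, 0.4, 1.2]
finger_gap: -0.0002
shift cm [ 4.977 11.105  6.898] shift if turned first [ 5.02  11.028  6.989] turn [-0.279  0.427  0.487] yaw now 75.7 rows>=3.4 t 47.0167
```

```bash
python3 -m handwheel '[[[1.2,2.4,0],[-0.3,0.4,0.5],0],[[1.1,2.4,0],[0,0,0],0],[[0,0,0],[0,0,0],0],[[0,0,0],[0,0,0],0],[[0,0,0],[0,0,0],0]]';  python3 -c "
from h import *
plan(.616,.128,.2,75.2)
f=grab('wrist','w25.png');X=cloud(f);np.savez('w25.npz',X=X,p=f['pixels']);carrier(X,f['pixels']);barpos(X)"
```

```text
time_s: 47.43
eef_pos: [0.5496, 0.125, 0.2662]
tcp_rot: [[0.242, 0.97, -0.004], [0.97, -0.242, 0.002], [0.001, -0.004, -1.0]]
contact_force: [0.8, -1.0, -0.6]
finger_gap: -0.0002
shift cm [1.89  6.395 6.598] shift if turned first [1.986 6.339 6.623] turn [-0.238 -0.038  0.82 ] yaw now 76.0 rows>=2.2 t 47.4333
foot 3713 [[-46.6, -43.0, -25.3, 34.0, 49.5], [-119.6, -80.5, 22.6, 98.7, 111.8]] z [0.002 0.004 0.006]
   y -70 [-44.3  33. ]
   y -35 [-43.7  34.3]
   y 0 [-42.9  35.8]
   y 35 [-42.2  34.6]
wall 1201 [[-29.6, -28.3, -16.0, 18.9, 19.6], [-93.9, -89.5, -2.3, 91.6, 106.6]] z [0.022 0.027 0.033]
housing 533 [[-29.5, -28.8, -7.9, 18.7, 23.3], [81.0, 87.1, 97.5, 106.6, 107.9]] z [0.054 0.058 0.061]
button 179 [[-7.3, -6.9, 15.0, 23.4, 23.7], [80.9, 82.1, 96.4, 104.6, 105.9]] z [0.066 0.069 0.071]
bottle 559 [[-18.1, -17.2, -4.1, 10.6, 12.0], [-38.2, -36.4, -21.4, -0.5, -0.1]] z [0.056 0.062 0.064]
box 580 [[-16.4, -16.0, -3.1, 12.1, 13.8], [0.1, 0.7, 14.4, 27.6, 27.9]] z [0.056 0.062 0.064]
bar 24404 [[-67.6, -65.8, -58.6, -51.7, -50.0], [15.4, 23.0, 68.7, 96.6, 100.0]] z [0.27  0.331 0.349]
-40 [-12.9 -10.3  -6.4] [0.126 0.127]
-30 [-14.  -10.2  -4.9] [0.127 0.13 ]
-20 [-14.  -10.8  -3.7] [0.128 0.13 ]
-10 [-13.9 -10.3  -4. ] [0.128 0.13 ]
0 [-13.7 -10.   -4.1] [0.128 0.13 ]
10 [-13.4 -10.   -4.2] [0.128 0.13 ]
20 [-13.1  -9.7  -4.2] [0.128 0.13 ]
30 [-11.5  -9.3  -4.2] [0.126 0.128]
40 [-11.4  -8.6  -4.2] [0.124 0.126]
50 [-11.   -8.3  -3.7] [0.123 0.124]
60 [-10.8  -8.2  -4.4] [0.121 0.123]
```

View pics/w25.png

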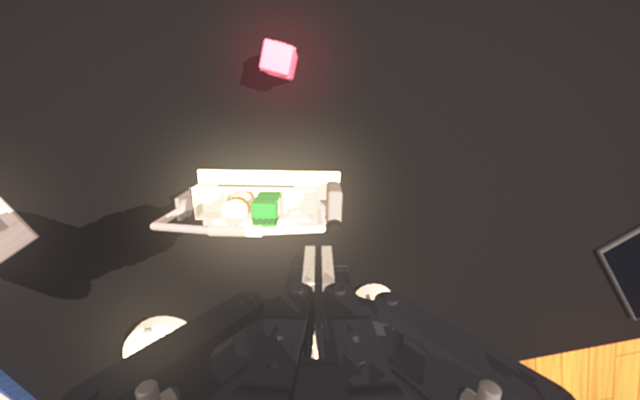

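The button is at the right end of the carrier, at about (335,205) beside the bail. I'll move over it.

```bash
python3 -m handwheel '[[[0.6,2.1,0.5],[-0.2,0,0.8],0],[[0.6,2.1,1],[0,0,0],0],[[0.6,2.1,1.5],[0,0,0],0],[[0,0,1.5],[0,0,0],0],[[0,0,0],[0,0,0],0],[[0,0,0],[0,0,0],0]]';  python3 -c "
from h import *
plan(.616,.128,.12,75.2)
f=grab('wrist','w26.png')"
```

```text
time_s: 47.98
eef_pos: [0.6149, 0.1205, 0.2199]
tcp_rot: [[0.261, 0.965, -0.001], [0.965, -0.261, -0.004], [-0.004, 0.0, -1.0]]
contact_force: [-0.1, -0.3, 0.5]
finger_gap: -0.0002
shift cm [ 0.799 -0.094  9.988] shift if turned first [ 0.755 -0.087  9.992] turn [ 0.015  0.254 -0.307] yaw now 74.9 rows>=2.4 t 47.9833
```

View pics/w26.png

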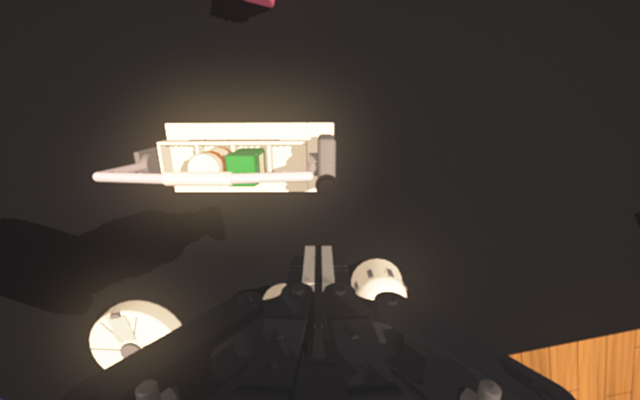

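The button is at (325,182). I'll descend in steps with corrections.

```bash
python3 -m handwheel '[[[0.7,-0.1,1],[0,0.2,-0.3],0],[[0,0,1.8],[0,0,0],0],[[0,0,1.8],[0,0,0],0],[[0,0,1.5],[0,0,0],0],[[0,0,0],[0,0,0],0],[[0,0,0],[0,0,0],0]]';  python3 -c "
from h import *
plan(.616,.128,.095,75.2)
f=grab('wrist','w27.png');X=cloud(f);np.savez('w27.npz',X=X,p=f['pixels']);carrier(X,f['pixels']);barpos(X)
"
```

```text
time_s: 48.53
eef_pos: [0.6145, 0.1298, 0.1615]
tcp_rot: [[0.253, 0.967, 0.007], [0.967, -0.253, 0.001], [0.003, 0.007, -1.0]]
contact_force: [-0.1, -0.3, 0.5]
finger_gap: -0.0
shift cm [-0.159  0.149  6.652] shift if turned first [-0.139  0.194  6.652] turn [ 0.39  -0.172  0.13 ] yaw now 75.3 rows>=1.6 t 48.5333
foot 6543 [[-45.1, -43.3, -28.3, 16.7, 39.0], [-97.7, -80.3, 26.8, 98.1, 107.5]] z [0.002 0.004 0.006]
   y -70 [-44.3  -2.1]
   y -35 [-43.7 -14.9]
   y 0 [-43.2  14.6]
   y 35 [-41.7  16.8]
wall 1964 [[-29.8, -26.9, -18.1, 16.5, 17.4], [-93.0, -89.8, -10.9, 76.4, 105.9]] z [0.022 0.027 0.033]
housing 1213 [[-29.7, -28.6, -8.6, 18.9, 25.5], [80.1, 86.6, 97.6, 106.7, 108.1]] z [0.054 0.058 0.06 ]
button 397 [[-7.6, -7.1, 15.1, 23.6, 24.8], [80.2, 83.0, 96.7, 105.3, 106.2]] z [0.066 0.069 0.07 ]
bottle 1077 [[-18.1, -17.4, -5.8, 4.7, 6.8], [-38.1, -36.3, -20.8, -0.8, -0.0]] z [0.056 0.062 0.063]
box 1126 [[-16.6, -16.3, -5.5, 6.3, 7.9], [0.0, 0.8, 14.7, 27.9, 28.7]] z [0.056 0.062 0.063]
-40 [-13.1 -10.4  -5.9] [0.125 0.127]
-30 [-14.2 -10.3  -5. ] [0.127 0.13 ]
-20 [-14.3 -10.7  -4.2] [0.128 0.13 ]
-10 [-14.1 -10.2  -4.2] [0.128 0.13 ]
0 [-13.8 -10.   -4.1] [0.128 0.13 ]
10 [-13.7  -9.9  -3.9] [0.128 0.13 ]
20 [-13.4  -9.7  -3.8] [0.128 0.13 ]
30 [-11.8  -8.8  -4.6] [0.126 0.128]
40 [-11.5  -8.7  -4.1] [0.124 0.126]
50 [-11.2  -8.2  -3.7] [0.122 0.124]
60 [-10.7  -8.1  -4.1] [0.121 0.123]
```

View pics/w27.png

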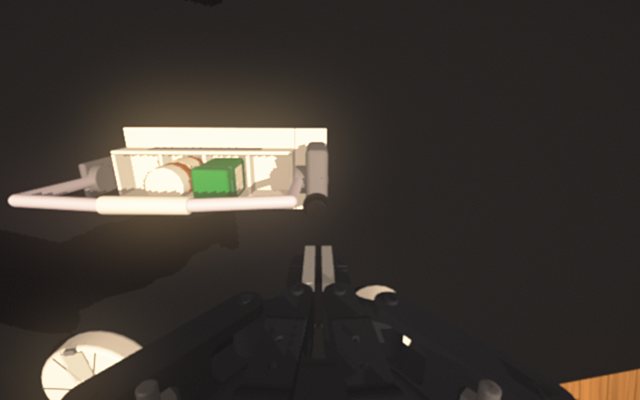

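```bash
python3 -m handwheel '[[[-0.2,0.1,1],[0.4,-0.2,0.1],0],[[0,0,1.5],[0,0,0],0],[[0,0,1.2],[0,0,0],0],[[0,0,0],[0,0,0],0],[[0,0,0],[0,0,0],0]]';  python3 -c "
from h import *
plan(.6155,.1275,.083,75.2);st()"
```

```text
time_s: 49.0
eef_pos: [0.6167, 0.1284, 0.1263]
tcp_rot: [[0.256, 0.967, 0.005], [0.967, -0.256, 0.001], [0.002, 0.004, -1.0]]
contact_force: [-0.2, 0.8, 1.1]
finger_gap: 0.0001
shift cm [-0.123 -0.115  4.324] shift if turned first [-0.115 -0.097  4.325] turn [ 0.243 -0.102 -0.01 ] yaw now 75.2 rows>=1.0 t 49.0
49.0 [0.6167 0.1284 0.1263] 
 [[ 0.2556  0.9668  0.0046]
 [ 0.9668 -0.2556  0.0006]
 [ 0.0018  0.0042 -1.    ]] 
F [-0.1633  0.7545  1.1294] gap 6.671822297029095e-05 q [ 0.2901  0.7809 -0.9719  1.637   0.709   1.1085  0.4347]
```

```bash
python3 -m handwheel '[[[-0.1,-0.1,0.8],[0.2,-0.1,0],0],[[0,0,1],[0,0,0],0],[[0,0,1],[0,0,0],0],[[0,0,0.8],[0,0,0],0],[[0,0,0],[0,0,0],0],[[0,0,0],[0,0,0],0]]';  python3 -c "
from h import *
plan(.6155,.1275,.075,75.2);st();grab('wrist','w28.png')
g=grab('side')
i=cv2.cvtColor(g['pixels'],cv2.COLOR_RGB2BGR)[170:290,250:370];cv2.imwrite('pics/c11.png',cv2.resize(i,None,fx=5,fy=5,interpolation=cv2.INTER_CUBIC))"
```

```text
time_s: 49.5
eef_pos: [0.6159, 0.1277, 0.0874]
tcp_rot: [[0.256, 0.967, 0.001], [0.967, -0.256, 0.0], [0.0, 0.001, -1.0]]
contact_force: [0.5, 0.0, 1.3]
finger_gap: 0.0002
shift cm [-0.035 -0.036  1.235] shift if turned first [-0.034 -0.035  1.236] turn [ 0.065 -0.025 -0.027] yaw now 75.2 rows>=0.3 t 49.5
49.5 [0.6159 0.1277 0.0874] 
 [[ 0.2559  0.9667  0.0012]
 [ 0.9667 -0.2559  0.0001]
 [ 0.0004  0.0011 -1.    ]] 
F [0.5459 0.0271 1.2558] gap 0.0001983492332790354 q [ 0.2757  0.8221 -0.9405  1.6738  0.753   1.0469  0.3994]
```

View pics/w28.png

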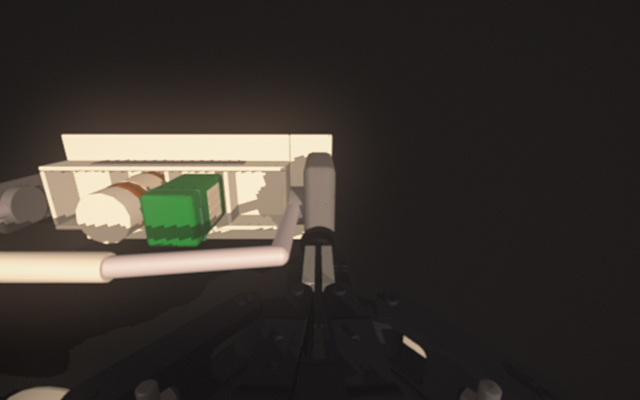

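View pics/c11.png

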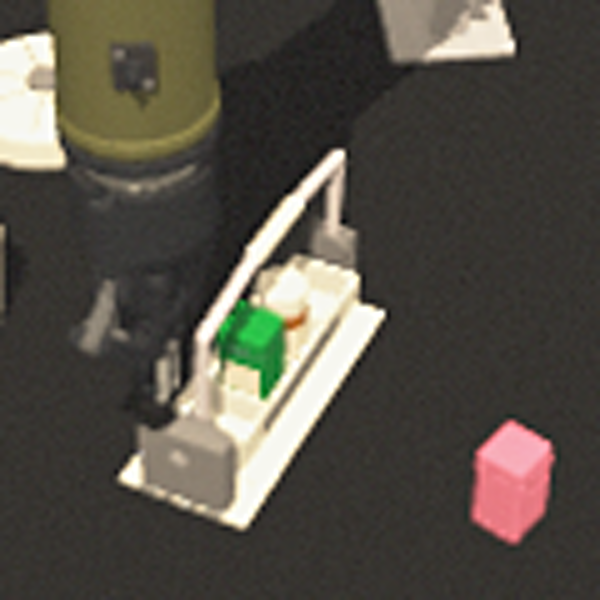

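The fingertips are just above the black button at about (318,238), clear of the bail corner at (285,255). I'll press down.

```bash
python3 -m handwheel '[[[0,0,0.4],[0,0,0],0],[[0,0,0.3],[0,0,0],0],[[0,0,0.2],[0,0,0],0],[[0,0,0],[0,0,0],0]]';  python3 -m handwheel '[[[0,0,0.2],[0,0,0],0],[[0,0,0.1],[0,0,0],0]]'
```

```text
time_s: 49.93
eef_pos: [0.6168, 0.1282, 0.0793]
tcp_rot: [[0.256, 0.967, 0.004], [0.967, -0.256, 0.001], [0.002, 0.004, -1.0]]
contact_force: [-0.6, -0.6, 0.6]
finger_gap: 0.0002
time_s: 50.1
eef_pos: [0.617, 0.1283, 0.0766]
tcp_rot: [[0.256, 0.967, 0.005], [0.967, -0.256, 0.001], [0.002, 0.004, -1.0]]
contact_force: [-0.6, -1.1, 1.7]
finger_gap: -0.0001
```

```bash
python3 -m handwheel '[[[0,0,0.15],[0,0,0],0],[[0,0,0.1],[0,0,0],0],[[0,0,0],[0,0,0],0]]'; python3 -m handwheel '[[[0,0,0.1],[0,0,0],0],[[0,0,0],[0,0,0],0]]'
```

```text
time_s: 50.35
eef_pos: [0.617, 0.1283, 0.0743]
tcp_rot: [[0.256, 0.967, 0.005], [0.967, -0.256, 0.001], [0.002, 0.005, -1.0]]
contact_force: [-1.0, -0.8, 2.6]
finger_gap: -0.0001
time_s: 50.52
eef_pos: [0.617, 0.1283, 0.0743]
tcp_rot: [[0.256, 0.967, 0.005], [0.967, -0.256, 0.0], [0.001, 0.005, -1.0]]
contact_force: [-1.6, -0.6, 3.3]
finger_gap: -0.0002
```

```bash
python3 -m handwheel '[[[0,0,0.15],[0,0,0],0],[[0,0,0.1],[0,0,0],0],[[0,0,0.05],[0,0,0],0],[[0,0,0],[0,0,0],0],[[0,0,0],[0,0,0],0],[[0,0,0],[0,0,0],0],[[0,0,0],[0,0,0],0],[[0,0,0],[0,0,0],0]]'; python3 -c "
from h import *
g=grab('side')
i=cv2.cvtColor(g['pixels'],cv2.COLOR_RGB2BGR)[170:290,250:370];cv2.imwrite('pics/c12.png',cv2.resize(i,None,fx=5,fy=5,interpolation=cv2.INTER_CUBIC))"
```

```text
time_s: 51.18
eef_pos: [0.617, 0.1284, 0.0745]
tcp_rot: [[0.256, 0.967, 0.008], [0.967, -0.256, -0.001], [0.001, 0.008, -1.0]]
contact_force: [-1.8, -0.2, 2.4]
finger_gap: 0.0001
```

View pics/c12.png

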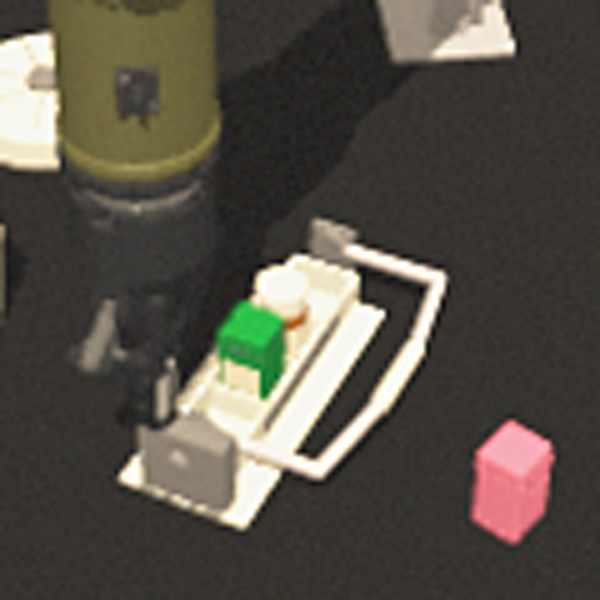

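The handle has folded down: the bail lies level at the front, at (400,370) in the crop. I'll hold one more second, then check it from the wrist before letting go.

```bash
python3 -m handwheel '[[[0,0,0.05],[0,0,0],0],[[0,0,0],[0,0,0],0],[[0,0,0],[0,0,0],0],[[0,0,0],[0,0,0],0],[[0,0,0],[0,0,0],0],[[0,0,0],[0,0,0],0],[[0,0,0],[0,0,0],0],[[0,0,0],[0,0,0],0],[[0,0,0],[0,0,0],0],[[0,0,0],[0,0,0],0],[[0,0,0],[0,0,0],0],[[0,0,0],[0,0,0],0]]'; python3 -c "
from h import *
f=grab('wrist','w29.png');X=cloud(f);z=X[...,2];D=X[...,:2]-np.array([.5725,.0348]);a=np.radians(-14.6);lx=D@[np.cos(a),np.sin(a)]*1000;ly=D@[-np.sin(a),np.cos(a)]*1000
m=(z>.03)&(z<.08)&(lx<-60)&(lx>-110)&(abs(ly)<90)
print(m.sum(),np.percentile(lx[m],[2,50,98]),np.percentile(z[m],[2,50,98,100]))"
```

```text
time_s: 52.23
eef_pos: [0.617, 0.1284, 0.0742]
tcp_rot: [[0.257, 0.966, 0.008], [0.967, -0.257, -0.002], [0.0, 0.008, -1.0]]
contact_force: [-1.1, -1.1, 3.9]
finger_gap: -0.0005
6339 [-89.01494257 -81.18585335 -64.0437424 ] [0.0397736  0.04326256 0.04570026 0.04728571]
```

View pics/w29.png

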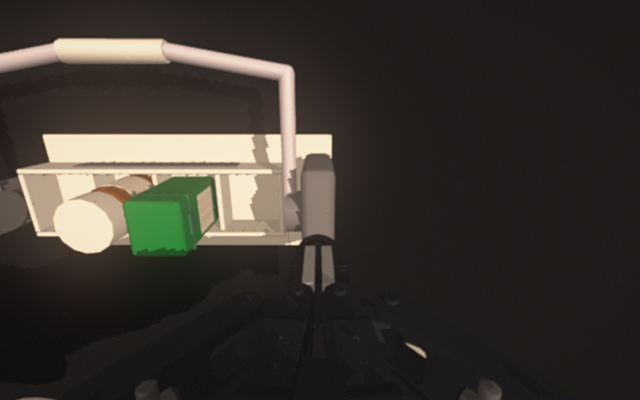

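The bar top is at 45.7 mm, the folded level seen at the start. I'll lift off the button and back away for the final checks.

```bash
python3 -m handwheel '[[[0,0,-0.3],[0,0,0],0],[[0,0,-0.5],[0,0,0],0],[[0,0,-1],[0,0,0],0],[[0,0,-2],[0,0,0],0],[[0,0,-3.5],[0,0,0],0],[[0,0,-3.5],[0,0,0],0],[[0,0,-3],[0,0,0],0],[[0,-2.5,-2],[0,0,0],0],[[0,-3.5,0],[0,0,0],0],[[0,-3.5,0],[0,0,0],0],[[0,0,0],[0,0,0],0],[[0,0,0],[0,0,0],0]]'; python3 -c "
from h import *
st();f=grab('wrist','w30.png');X=cloud(f);carrier(X,f['pixels'],(.5725,.0348),-14.6);tilt(X,f['pixels'],(.5725,.0348),-14.6)
g=grab('top','top2.png');grab('side','side4.png')"
```

```text
time_s: 53.28
eef_pos: [0.5201, 0.1551, 0.2438]
tcp_rot: [[0.256, 0.967, 0.008], [0.967, -0.256, 0.002], [0.004, 0.007, -1.0]]
contact_force: [0.8, -1.1, -0.6]
finger_gap: 0.0003
53.2833 [0.5201 0.1551 0.2438] 
 [[ 0.2556  0.9667  0.0078]
 [ 0.9668 -0.2556  0.0019]
 [ 0.0039  0.0071 -1.    ]] 
F [ 0.7569 -1.0998 -0.5875] gap 0.00029205653938536223 q [ 0.3518  0.5485 -1.1021  1.7169  0.5266  1.199   0.4245]
foot 3344 [[-48.0, -39.9, -24.3, 38.0, 49.0], [-112.7, -78.1, 19.6, 101.8, 120.8]] z [0.0015 0.0041 0.0064]
   y -70 [-40.3  38. ]
   y -35 [-42.6  38.2]
   y 0 [-42.7  38.5]
   y 35 [-39.8  38.9]
wall 1385 [[-27.9, -27.1, -12.8, 21.5, 22.4], [-88.8, -81.0, 3.1, 98.1, 109.2]] z [0.0222 0.0272 0.0334]
housing 318 [[-27.9, -27.3, -15.7, -2.9, -1.8], [91.3, 92.4, 100.5, 108.6, 108.6]] z [0.0539 0.0577 0.0593]
bottle 552 [[-15.0, -14.0, -0.9, 14.1, 15.3], [-35.2, -33.6, -19.5, -6.2, -5.4]] z [0.056  0.062  0.0634]
box 680 [[-13.8, -13.1, 0.3, 16.6, 17.1], [0.6, 1.8, 16.5, 30.3, 30.8]] z [0.0561 0.0618 0.0633]
bar 20099 [[-102.6, -100.4, -92.9, -72.8, -50.1], [-89.0, -45.3, 72.2, 99.1, 100.0]] z [0.0424 0.3044 0.3253]
plate plane: slope x 0.001 y 0.000, top z at centre 4.2, n 1200/2167, ly range -80.0 108.0 lx [-40.   38.9]
  underside z at y -80 0.1
  underside z at y 80 0.2
```

View pics/w30.png

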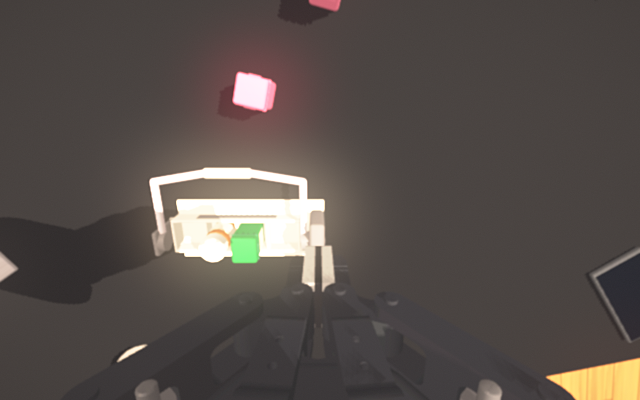

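View pics/side4.png

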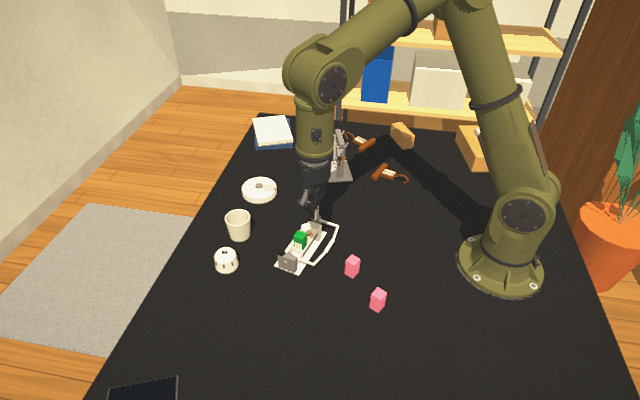

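The carrier is flat and loaded with its handle folded at (228,175). The fingers hide the button, so I'll step aside to confirm it came up and recheck the scale.

```bash
python3 -m handwheel '[[[-2,-3,-1],[0,0,0],0],[[-3,-2,-1],[0,0,0],0],[[-3,0,0],[0,0,0],0],[[0,0,0],[0,0,0],0],[[0,0,0],[0,0,0],0],[[0,0,0],[0,0,0],0],[[0,0,0],[0,0,0],0],[[0,0,0],[0,0,0],0]]'; python3 - <<'E'
from h import *
f=grab('wrist','w31.png');X=cloud(f);carrier(X,f['pixels'],(.5725,.0348),-14.6)
f=grab('top','top3.png');X=cloud(f);z=X[...,2]
rect(X,reg(360,430,185,245)&(z>.148)&(z<.162),"scale handle")
E
```

```text
time_s: 54.1
eef_pos: [0.4556, 0.0869, 0.2597]
tcp_rot: [[0.264, 0.964, 0.001], [0.964, -0.264, 0.01], [0.01, -0.002, -1.0]]
contact_force: [0.0, -0.1, 0.0]
finger_gap: 0.0002
foot 2809 [[-50.0, -44.6, -25.8, 38.3, 45.2], [-102.6, -80.0, 0.7, 102.4, 124.4]] z [0.0012 0.0041 0.0071]
   y -70 [-48.2  39.1]
   y -35 [-48.5  -3.5]
   y 0 [-48.6 -21.5]
   y 35 [-45.4  37.8]
wall 867 [[-28.4, -27.5, -18.7, 20.7, 23.5], [-81.5, -80.1, -24.6, 101.2, 107.9]] z [0.0223 0.0271 0.0327]
housing 470 [[-28.1, -27.3, -6.5, 20.6, 28.2], [88.4, 90.5, 99.0, 109.2, 111.3]] z [0.0538 0.0578 0.0604]
button 94 [[9.1, 9.5, 13.4, 19.4, 21.0], [91.5, 91.7, 98.2, 107.5, 107.8]] z [0.0654 0.0687 0.0705]
bottle 253 [[-15.1, -14.4, -3.3, 12.4, 14.1], [-34.7, -34.3, -25.5, -17.7, -16.4]] z [0.0565 0.0619 0.0633]
bar 1237 [[-89.9, -89.3, -80.7, -52.8, -50.1], [-89.1, -87.1, -0.2, 86.2, 88.1]] z [0.0395 0.0433 0.0458]
scale handle 281 c [ 526.8 -357.7] size [44.5 98.8] ang 17.5 zmed 0.1541
```

View pics/w31.png

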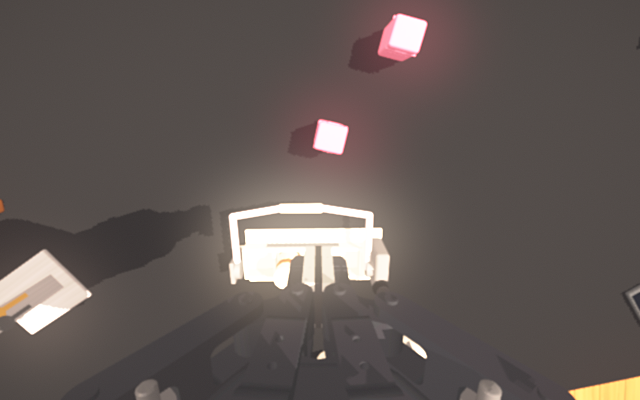

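View pics/top3.png

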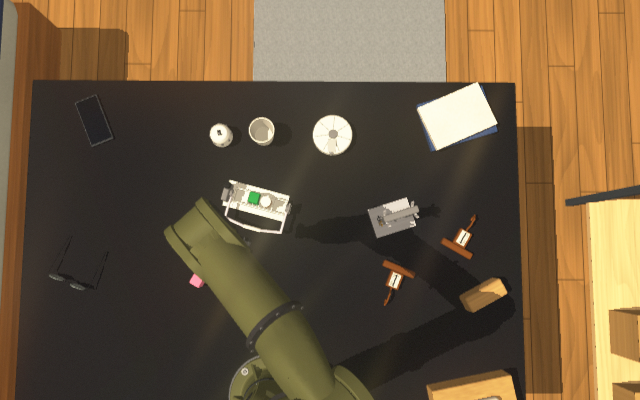

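The top of the button is back at 69 mm. The handle is folded, the scale is in its cradles, and the dispenser, cup and repellent are at their original pixels. The arm touches nothing, so I'm handing in.

```bash
python3 -c "
from plant import r
print(r.hand_in())"
```

```text
the job is handed in; nothing more can be done
None
```

The job is done and handed in at about 54 s of the 210 s; handing in gives no verdict.

**What I did**
- **Packing:** only one green box and one amber bottle were present. The box went into cell 3 and the bottle into cell 2.
- **Handle and weighing:** I ratcheted the handle up to its lock and hooked the scale under the bar. I lifted the carrier by the scale alone, held it for about 4 s, and set it down flat.
- **Scale and release:** the scale went back in its cradles. I then held the release button down until the handle folded.

**Last checks**
- **Box and bottle:** their tops are at 62 mm, so both stand on the cell floors.
- **Carrier:** it sits flat with zero slope and the handle is folded (bar top about 46 mm, as at the start). The button is back up at 69 mm.
- **Scale:** it was centred to within 1 mm in both cradles just after I let go. The final top view showed no change.
- **Other items:** the dispenser, cup and repellent are at their original pixels in the top view.

**Off-nominal:**
- The carrier hung tilted by about 0.13 rad, with the button-housing end low; the limit is 0.3.
- It ended about 5 mm and 1° from where it started.
- The bottle was briefly pressed onto the cell floor with about 36 N when I placed it.

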